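Reload the stock clamp: green wax tubes clamped to the click, purple ones saddled on top

TASK

Put the wax tubes away in the stock clamp. It is clamped shut with a purple tube left on its floor: first turn the black torque knob anticlockwise, back over its detent to its stop, to open it, and set that purple tube aside on the free board. Then lay the three green tubes side by side on the cradle floor, along the cradle with their ends about even, and turn the knob clockwise until it clicks past its detent, so that the brass cheek closes on the row. Only then build the pyramid: saddle every purple tube there is (two or three) in the gaps of the layer below, a third one on top of the other two, along the cradle with ends about even, let go of everything, and leave the tweezers where they lie.

Things in the scene. Friction and masses are not known exactly. Their poses are not given: they have to be found in the camera images.
- green_0: Green carving-wax ring tube, 62 mm long, 60 g, D-shaped section: 30 mm round with a flat 18 mm wide along one side, 12 mm from the axis; flat ends, dark bore. Origin at mid-length on the round's axis (12 mm above what the flat rests on), x along it. In the cradle neighbours touch: fingers fit only at its two ends (grasp 62 mm, along x); on the board, flat down
- green_1: Green carving-wax ring tube, 62 mm long, 60 g, D-shaped section: 30 mm round with a flat 18 mm wide along one side, 12 mm from the axis; flat ends, dark bore. Origin at mid-length on the round's axis (12 mm above what the flat rests on), x along it. In the cradle neighbours touch: fingers fit only at its two ends (grasp 62 mm, along x); on the board, flat down
- green_2: Green carving-wax ring tube, 62 mm long, 60 g, D-shaped section: 30 mm round with a flat 18 mm wide along one side, 12 mm from the axis; flat ends, dark bore. Origin at mid-length on the round's axis (12 mm above what the flat rests on), x along it. In the cradle neighbours touch: fingers fit only at its two ends (grasp 62 mm, along x); on the board, flat down
- purple_0: Purple carving-wax ring tube, 62 mm long, 60 g, D-shaped section: 30 mm round with a flat 18 mm wide along one side, 12 mm from the axis; flat ends, dark bore. Origin at mid-length on the round's axis (12 mm above what the flat rests on), x along it. In the cradle neighbours touch: fingers fit only at its two ends (grasp 62 mm, along x); always there, starts in the cradle
- purple_1: Purple carving-wax ring tube, 62 mm long, 60 g, D-shaped section: 30 mm round with a flat 18 mm wide along one side, 12 mm from the axis; flat ends, dark bore. Origin at mid-length on the round's axis (12 mm above what the flat rests on), x along it. In the cradle neighbours touch: fingers fit only at its two ends (grasp 62 mm, along x); on the board, or absent
- purple_2: Purple carving-wax ring tube, 62 mm long, 60 g, D-shaped section: 30 mm round with a flat 18 mm wide along one side, 12 mm from the axis; flat ends, dark bore. Origin at mid-length on the round's axis (12 mm above what the flat rests on), x along it. In the cradle neighbours touch: fingers fit only at its two ends (grasp 62 mm, along x); on the board, or absent
- set_aside (a point): Point on the free board (height 0) at the right where no tube starts: a good place to lay a tube aside, along x (not obligatory). The raised bench top (76 to 120 mm high) begins 160 mm beyond it in x, but 90 mm beyond it for what is over 75 mm to its right; the board ends 160 mm to its right and 150 mm before it. An anvil 140 mm tall stands on the bench top at the left, by the start pose
- stock_clamp: Bare grey metal stock clamp fixed to the board; place and yaw differ from start to start. Origin on the board under the cradle's middle; z up, x along the cradle (the way the tubes shall lie), y across it towards the knob. Two cheeks bound the cradle in y (9 mm thick, 42 mm long, tops 46 mm above the board). Knob housing: x -31 to 31, y 77 to 139 mm, 34 mm high; plunger housing: x -11 to 11, y 143 to 167, 46 mm high
- cradle_floor (a point): Middle of the cradle floor, 20 mm above the board, axes as the clamp's. The floor is 42 mm long in x and open at both ends, so fingers at tube ends pass down beside it. Cheek closed, the row lies at y = -30, 0, 30 mm with origins 12 mm above this point (flats down), the next layer at y = -15, 15, 38 mm above it, the top tube at y = 0, 63 mm above it
- cheek_fixed (a point): Middle of the upper edge of the fixed grey cheek's inner face, at y = -45.5 mm and 46 mm above the board
- cheek_face (a point): Middle of the upper edge of the sliding brass cheek's inner face, driven by the knob: at clamp y = 57.2 mm when open (knob 0), then 8 mm less per rad: 46 mm when clicked (knob 1.4). It pushes a slightly spread row together against the fixed cheek (a few newtons)
- clamp_knob (a joint): Angle of the torque knob, rad: 0 open (hard stop), grows clockwise seen from above, hard stop 1.55; starts shut, 1.41 to 1.5. Its lobe rides over a spring plunger from 0.9 to 1.4: up to 0.2 N m against turning until 1.15 (either way), then it snaps onwards by itself. Elsewhere it stays where left (0.025 N m friction). Open: below 0.2. Clicked: past 1.3
- knob_grip (a point): Point to grip on the black knob's bar, on its vertical turning axis (clamp x = 0, y = 108 mm), 66.5 mm above the board. Bar 50 mm long, 14 mm thick, its top 75.5 and its foot 47.5 mm above the board, on a disc of 48 mm diameter. x axis along the bar, turning with the knob; along the clamp's x at knob 0
- tweezers_board: Steel tweezers, 130x15x8 mm, lying on the board; origin at the middle of the underside; to be left alone

How it is judged (in metres and radians):
On the way, in this order (a step that is already met when the one before it is completed fails the run):
1. the clamp is opened: the knob is turned back to its open stop (value of joint clamp_knob below 0.2 rad), for 0.2 s.
2. the three green tubes lie side by side on the cradle floor, along it, released (x of green_0 in the frame of cradle_floor between -0.015 and 0.015 m and angle between the x axis of each of green_0, green_1, green_2 and the x axis of stock_clamp, either way round below 0.15 rad and z of green_0 in the frame of cradle_floor between 0.007 and 0.018 m and y of green_0 in the frame of cradle_floor between -0.036 and 0.046 m and x of green_1 in the frame of cradle_floor between -0.015 and 0.015 m and z of green_1 in the frame of cradle_floor between 0.007 and 0.018 m and y of green_1 in the frame of cradle_floor between -0.036 and 0.046 m and x of green_2 in the frame of cradle_floor between -0.015 and 0.015 m and z of green_2 in the frame of cradle_floor between 0.007 and 0.018 m and y of green_2 in the frame of cradle_floor between -0.036 and 0.046 m and contact force between the fingers and green_0 below 0.2 N and contact force between the fingers and green_1 below 0.2 N and contact force between the fingers and green_2 below 0.2 N and value of joint clamp_knob below 1.15 rad), for 0.2 s.
3. the knob has clicked past its detent with the green row in the cradle and no purple tube on it yet (value of joint clamp_knob above 1.3 rad and x of green_0 in the frame of cradle_floor between -0.015 and 0.015 m and angle between the x axis of each of green_0, green_1, green_2 and the x axis of stock_clamp, either way round below 0.15 rad and z of green_0 in the frame of cradle_floor between 0.007 and 0.018 m and y of green_0 in the frame of cradle_floor between -0.036 and 0.036 m and x of green_1 in the frame of cradle_floor between -0.015 and 0.015 m and z of green_1 in the frame of cradle_floor between 0.007 and 0.018 m and y of green_1 in the frame of cradle_floor between -0.036 and 0.036 m and x of green_2 in the frame of cradle_floor between -0.015 and 0.015 m and z of green_2 in the frame of cradle_floor between 0.007 and 0.018 m and y of green_2 in the frame of cradle_floor between -0.036 and 0.036 m and (z of purple_0 in the frame of cradle_floor below 0.027 m or horizontal distance between purple_0 and cradle_floor above 0.05 m) and (z of purple_1 in the frame of cradle_floor below 0.027 m or horizontal distance between purple_1 and cradle_floor above 0.05 m) and (z of purple_2 in the frame of cradle_floor below 0.027 m or horizontal distance between purple_2 and cradle_floor above 0.05 m)), for 0.2 s.
4. every purple tube is saddled in the pyramid (x of purple_0 in the frame of cradle_floor between -0.015 and 0.015 m and angle between the x axis of each of purple_0, purple_1, purple_2 and the x axis of stock_clamp, either way round below 0.15 rad and linear speed of each of purple_0, purple_1, purple_2 below 0.03 m/s and ((z of purple_0 in the frame of cradle_floor between 0.032 and 0.0445 m and y of purple_0 in the frame of cradle_floor between 0.009 and 0.021 m) or (z of purple_0 in the frame of cradle_floor between 0.032 and 0.0445 m and y of purple_0 in the frame of cradle_floor between -0.021 and -0.009 m) or (z of purple_0 in the frame of cradle_floor between 0.057 and 0.071 m and y of purple_0 in the frame of cradle_floor between -0.006 and 0.006 m)) and x of purple_1 in the frame of cradle_floor between -0.015 and 0.015 m and ((z of purple_1 in the frame of cradle_floor between 0.032 and 0.0445 m and y of purple_1 in the frame of cradle_floor between 0.009 and 0.021 m) or (z of purple_1 in the frame of cradle_floor between 0.032 and 0.0445 m and y of purple_1 in the frame of cradle_floor between -0.021 and -0.009 m) or (z of purple_1 in the frame of cradle_floor between 0.057 and 0.071 m and y of purple_1 in the frame of cradle_floor between -0.006 and 0.006 m)) and x of purple_2 in the frame of cradle_floor between -0.015 and 0.015 m and ((z of purple_2 in the frame of cradle_floor between 0.032 and 0.0445 m and y of purple_2 in the frame of cradle_floor between 0.009 and 0.021 m) or (z of purple_2 in the frame of cradle_floor between 0.032 and 0.0445 m and y of purple_2 in the frame of cradle_floor between -0.021 and -0.009 m) or (z of purple_2 in the frame of cradle_floor between 0.057 and 0.071 m and y of purple_2 in the frame of cradle_floor between -0.006 and 0.006 m))), for 0.3 s.
At the end, for the whole second after the job is handed in: Knob past 1.3 rad; every green tube on the cradle floor between the cheeks; every purple tube at rest in a gap of the layer below (within 6 mm sideways, 6 mm in height), a third one on top of two; all tubes within 15 mm of the cradle's middle lengthways and 0.15 rad of its direction (all of step 4 and value of joint clamp_knob above 1.3 rad and x of green_0 in the frame of cradle_floor between -0.015 and 0.015 m and angle between the x axis of each of green_0, green_1, green_2 and the x axis of stock_clamp, either way round below 0.15 rad and z of green_0 in the frame of cradle_floor between 0.007 and 0.018 m and y of green_0 in the frame of cradle_floor between -0.036 and 0.036 m and x of green_1 in the frame of cradle_floor between -0.015 and 0.015 m and z of green_1 in the frame of cradle_floor between 0.007 and 0.018 m and y of green_1 in the frame of cradle_floor between -0.036 and 0.036 m and x of green_2 in the frame of cradle_floor between -0.015 and 0.015 m and z of green_2 in the frame of cradle_floor between 0.007 and 0.018 m and y of green_2 in the frame of cradle_floor between -0.036 and 0.036 m and velocity of joint clamp_knob below 0.1 rad/s); the robot touches nothing.
It fails at once if the tweezers are pushed more than 6 cm (distance of tweezers_board from where it was at the start of the episode above 0.06 m).
Of purple_1, purple_2 only 1 to 2 are there at a start; the rules pass over those that are not, and their reading is None.
At some moment in a run one of purple_0, purple_1, purple_2 may be knocked a few centimetres aside while the robot is not near it.
Once in a run the grip may slacken for a moment while it holds something.
It also fails if it takes over 184 s, if anything falls off the work surface, if the arm or the gripper's body presses on something with over 40 N, if the wrist force passes 120 N, or if a joint passes its speed limit or range.

ROBOT

A 6-joint arm with a two-finger parallel gripper is mounted at the origin on a cart in front of the work surface, level with it; the furniture and walls round the work are solid. World frame = base frame: x ahead of the robot, y to its left, z up, the work surface at z = 0. Lengths are in mm, angles in degrees, forces in N, time in s.
With the tool pointing down it reaches from about 350 to 775 mm from the base axis. Payload 7.3 kg.
Tool frame: the origin (TCP) lies on the centre line of the jaws, within the pads' length; the fingertips stand 8 mm ahead of it and the grasp point (between the pads) lies 11 mm behind it; x points along the fingers, z is the direction in which the jaws open and shut, and the axes are right-handed (so a half turn about x gives the same grasp; the last joint's range is limited). The gripper opens to 92 mm and grips with 3 to 60 N. Pads are 19 mm wide; open, the fingers measure 130 mm over their backs; the gripper's body (75 mm by 190 mm) begins 47 mm behind the grasp point.
Start: joints at [-72.422, 19.595, 87.324, -0, 73.075, -8.365], TCP at [229.704, -472.105, 207.241] pointing down, gripper open.
Joint ranges: [-145.02, 145.02], [-44.19, 115.74], [2.07, 154.8], [-57.11, 237.11], [16.16, 152.29], [-177.93, 177.93]. Speed limits (degrees/s): [147.25, 147.25, 180, 180, 180, 180].

INTERFACE

Orientations are given as [roll, pitch, yaw] about the fixed x, y, z axes, in that order (R = Rz(yaw) Ry(pitch) Rx(roll)).
In Python, from plant import arm gives the robot as it stands. The module is installed in compiled form; this text tells all that it offers.
- The arm moves only by the tool arm_command, never from a script. Its argument "commands" is one flat list of numbers, 4 for each row, row after row: the shift along the tool's x, y, z in mm, then the turn about the tool's x in degrees. A call has 1 to 12 rows; each row is the pose to reach, as a shift and turn from the pose measured when the call began, along the tool's axes at that moment; what a row does not reach only later rows make up. A row lasts 1/8 s, in which the tool goes at most 62.5 mm and 10.7 degrees, less where a joint would pass 70% of its speed; a pose out of reach is approached as far as the arm can. A call with a gripper value outside its range is refused whole. "claw" is the closure in counts, from 0 (fully open) to 255 (shut), set as the call begins (left out, the last holds). The fingers move at their own pace and stop on an object; "grip_force" is the grip in N (left out, the last holds). Time passes only in rows, so rows that repeat a pose let the fingers close. It gives the time, the measured TCP pose, the force and the opening at its end, in the units of the state.
- arm.sense(): the state, without advancing time (a new reading comes with each control period).
- arm.snapshot(name): name is "scene" or "side" or "wrist"; returns the picture (384x512x3 uint8, blue, green, red); there is no depth.
- arm.camera_info(name): a dict with "fx", "fy", "cx", "cy" (pixels), "dist_coeffs" ([k1, k2, p1, p2, k3] as OpenCV has them; the pictures are not rectified), "extrinsics" (4x4, takes a point from camera to world coordinates). Camera axes: x right, y down, z forward; pixel columns grow to the right and rows downward; lengths in mm; the calibration is good to about 2 mm. A picture is of the moment at which its call begins: read the wrist's pose just before it. camera_info takes no time and is no camera call; for the wrist camera it gives the pose at the moment of the call.
- arm.hand_in(): hands the job in, once; it reports no verdict.
Trained networks look in the newest picture that a camera, given by its name, has taken for a name from the list of things; names that differ only in an ending like _2 or _b are one class to them, and where a whole thing is asked for, a point or a joint stands for the part that bears it (a point fixed in the world has none). Each returns a list of dicts, best first, with "conf" (0 to 1); they miss things now and then, are a little off and sometimes report something else, mostly with a low value. They report only what shows in the picture. A call takes as long as a camera call.
- arm.boxes_of(camera, query): "location" ([x, y, z] in mm, in the coordinates of the camera as it stood for that picture, good to about 4 mm: the middle of the surface that is visible of it).
- arm.silhouettes(camera, query): "mask" (384x512 bool, what is visible of it).
The state is a dict: "time": time; "joint_positions": joint angles; "qvel": joint speeds; "joint_torque": joint torques, N m; "position": TCP position; "ee_rot": TCP orientation; "ft_force": force on the tool from outside, world axes, zero at the start; "torque": the same for the moment, N m; "finger_gap": finger opening in mm.
Only numpy, scipy, OpenCV 4.12 (cv2) and the standard library are available. Lean on these libraries where they do the work, as an engineer would, in place of code of your own. Each camera call takes 0.05 s, during which the arm holds its last target.

## Working session

There is one attempt and no reset: what is moved stays moved. The work goes in short steps, Python scripts to look and compute and a tool call to move; the robot and the scene stay as the last step left them, time stands still between calls to the robot, and variables do not carry over. Pictures are saved under pics/ and viewed, and the job is handed in when it is done.

Besides the shell and the picture viewer there is one more tool, called after "Emit:" as a command line: name --argument value ..., lists and objects as JSON in quotes. arm_command: Moves the arm, as the interface text tells. Its arguments: {"type":"object","properties":{"commands":{"type":"array"},"claw":{"type":"number"},"grip_force":{"type":"number"}},"required":["commands"]}

```bash
ls; mkdir -p pics; python3 - <<'E'
from plant import arm
import cv2,numpy as np
s=arm.sense(); print(s)
for n in ["scene","side","wrist"]:
    im=arm.snapshot(n); cv2.imwrite(f"pics/{n}0.png",im); ci=arm.camera_info(n); print(n,{k:np.round(np.array(v),3).tolist() for k,v in ci.items()})
E
```

```text
pics
{'time': 0.0, 'joint_positions': array([-7.24204052e+01,  1.96369558e+01,  8.73777140e+01,  1.18553729e-03,
        7.30748565e+01, -8.36582522e+00]), 'qvel': array([-0.13373004,  0.07784534,  0.05049074,  0.01150451,  0.04656495,
        0.0641844 ]), 'joint_torque': array([-2.98167324e-03, -4.31255329e+01, -2.44222283e+01,  7.13517889e-02,
        5.58763300e-02, -1.34860634e-04]), 'position': array([ 229.58121795, -471.65020075,  206.53734261]), 'ee_rot': array([170.90869215,  89.91046663, 106.85376612]), 'ft_force': array([ 0.00181339, -0.35005061,  0.21878108]), 'torque': array([ 0.00536467, -0.02236376,  0.00301064]), 'finger_gap': 92.25320945876142}
scene {'fx': 422.886, 'fy': 422.886, 'cx': 249.291, 'cy': 189.594, 'dist_coeffs': [-0.12, 0.0, 0.0, 0.0, 0.0], 'extrinsics': [[-0.779, -0.284, 0.559, 2.117], [-0.627, 0.32, -0.71, 608.184], [0.023, -0.904, -0.427, 432.996], [0.0, 0.0, 0.0, 1.0]]}
side {'fx': 456.0, 'fy': 456.0, 'cx': 257.561, 'cy': 195.174, 'dist_coeffs': [-0.142, 0.0, 0.0, 0.0, 0.0], 'extrinsics': [[-0.948, -0.131, 0.291, 191.444], [-0.319, 0.384, -0.867, 978.815], [0.001, -0.914, -0.406, 532.04], [0.0, 0.0, 0.0, 1.0]]}
wrist {'fx': 332.891, 'fy': 332.891, 'cx': 256.591, 'cy': 188.977, 'dist_coeffs': [-0.08, 0.0, 0.0, 0.0, 0.0], 'extrinsics': [[0.437, -0.869, -0.233, 291.924], [-0.899, -0.422, -0.113, -442.632], [-0.0, 0.259, -0.966, 385.067], [0.0, 0.0, 0.0, 1.0]]}
```

View pics/scene0.png

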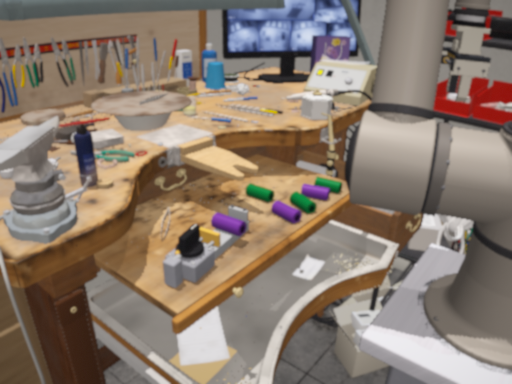

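View pics/side0.png

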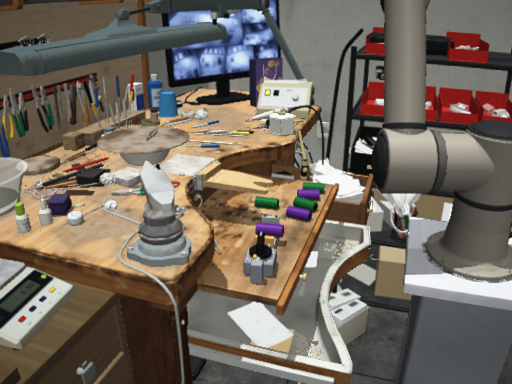

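View pics/wrist0.png

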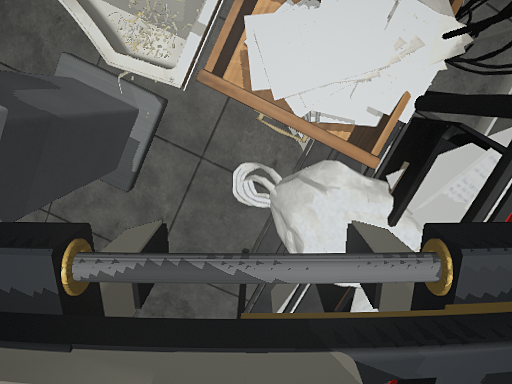

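```bash
cat > h.py <<'E'
from plant import arm
import cv2,numpy as np
from scipy.spatial.transform import Rotation as R
def cam(n):
    c=arm.camera_info(n);K=np.array([[c['fx'],0,c['cx']],[0,c['fy'],c['cy']],[0,0,1]]);return K,np.array(c['dist_coeffs'],float),np.array(c['extrinsics'],float)
def ray(C,uv):
    K,d,E=C;p=cv2.undistortPoints(np.array(uv,float).reshape(-1,1,2),K,d).reshape(-1,2)
    v=np.c_[p,np.ones(len(p))]@E[:3,:3].T
    return E[:3,3],v/np.linalg.norm(v,axis=1)[:,None]
def onz(C,uv,z):
    o,v=ray(C,uv);return o+v*((z-o[2])/v[:,2])[:,None]
def proj(C,P):
    K,d,E=C;Ei=np.linalg.inv(E);rv=cv2.Rodrigues(Ei[:3,:3])[0]
    return cv2.projectPoints(np.array(P,float).reshape(-1,1,3),rv,Ei[:3,3],K,d)[0].reshape(-1,2)
def w(C,loc):return C[2][:3,:3]@np.array(loc)+C[2][:3,3]
def pose():
    s=arm.sense();return s['position'],R.from_euler('xyz',s['ee_rot'],degrees=True)
def zyaw():
    p,r=pose();z=r.as_matrix()[:,2];return np.degrees(np.arctan2(z[1],z[0]))
def goto(P,yaw=None):
    """shift in tool axes to TCP world P; yaw = direction of the jaw axis (mod 180)"""
    p,r=pose();sh=r.inv().apply(np.array(P)-p);t=0
    if yaw is not None:
        d=(yaw-zyaw()+90)%180-90; t=-d   # tool x points down
    print('shift',np.round(sh,1),'turn',round(t,1),'alt',round(t-180*np.sign(t),1),'| at',np.round(p,1),'jaw yaw',round(zyaw(),1),'gap',round(arm.sense()['finger_gap'],1),'t',round(arm.sense()['time'],2),'j6',round(arm.sense()['joint_positions'][5],1))
E
python3 - <<'E'
from h import *
for n in ['scene','side']:
    arm.snapshot(n);C=cam(n)
    for q in ['green_0','purple_0','stock_clamp','clamp_knob','knob_grip','tweezers_board']:
        for b in arm.boxes_of(n,q): print(n,q,round(b['conf'],2),np.round(w(C,b['location'])))
print(zyaw(),pose()[1].as_matrix().round(2))
E
```

```text
scene green_0 0.95 [ 414. -105.   24.]
scene green_0 0.83 [ 424. -227.   21.]
scene green_0 0.82 [517. -81.  21.]
scene purple_0 0.94 [450. 101.  43.]
scene purple_0 0.62 [ 426. -172.   20.]
scene purple_0 0.59 [413. -45.  18.]
scene stock_clamp 0.89 [438. 202.  37.]
scene clamp_knob 0.93 [441. 213.  57.]
scene knob_grip 0.9 [434. 213.  56.]
scene knob_grip 0.17 [430. 204.  31.]
scene tweezers_board 0.42 [593. 133.   7.]
scene tweezers_board 0.16 [433. 200.  30.]
side green_0 0.79 [ 424. -104.   19.]
side green_0 0.63 [ 424. -227.   19.]
side green_0 0.57 [522. -83.  15.]
side purple_0 0.84 [458.  99.  38.]
side purple_0 0.6 [422. -48.  19.]
side purple_0 0.45 [ 425. -169.   17.]
side stock_clamp 0.63 [446. 224.  35.]
side clamp_knob 0.75 [442. 216.  51.]
side knob_grip 0.77 [443. 214.  49.]
-64.06100185637419 [[ 0.    0.9   0.44]
 [-0.    0.44 -0.9 ]
 [-1.   -0.    0.  ]]
```

```bash
python3 - <<'E'
from h import *
goto([400,-80,300],-90)
C=cam('scene');print(onz(C,[[38,235],[75,190],[235,210],[282,240]],100))
E
```

```text
shift [ -92.8  324.7 -278.1] turn 25.9 alt -154.1 | at [ 229.7 -472.1  207.2] jaw yaw -64.1 gap 92.0 t 0.85 j6 -8.4
[[576.35728951 391.7576932  100.        ]
 [676.84361214 268.95179367 100.        ]
 [406.03665252 132.46574333 100.        ]
 [292.47600347 158.20709868 100.        ]]
```

Emit:
arm_command --commands '[-92,0,0,0,-92,160,-139,13,-92,325,-278,26,-92,325,-278,26,-92,325,-278,26,-92,325,-278,26,-92,325,-278,26,-92,325,-278,26,-92,325,-278,26,-92,325,-278,26]'

```text
time: 2.1
position: [400.2, -80.0, 299.2]
ee_rot: [-15.6, 90.0, -105.6]
ft_force: [-0.3, -0.3, -0.2]
finger_gap: 91.9
```

```bash
python3 - <<'E'
from h import *
goto([440,130,330],-90)
im=arm.snapshot('wrist');cv2.imwrite('pics/w1.png',im);np.save('c1.npy',np.array([cam('wrist')[2]]))
E
```

```text
shift [ -30.9   39.8 -210. ] turn 0.0 alt -180.0 | at [400.2 -80.  299.2] jaw yaw -90.0 gap 91.9 t 2.1 j6 67.9
```

View pics/w1.png

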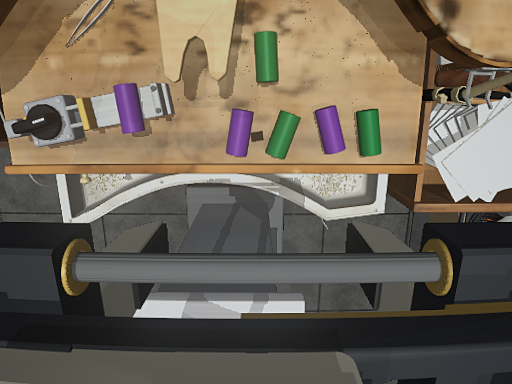

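Emit:
arm_command --commands '[-10,20,-105,0,-10,40,-210,0,-10,40,-210,0,-10,40,-210,0,-10,40,-210,0,-10,40,-210,0,-10,40,-210,0]'

```text
time: 3.02
position: [440.5, 127.8, 309.1]
ee_rot: [-19.7, 90.0, -109.9]
ft_force: [-0.2, -0.8, 1.1]
finger_gap: 91.7
```

```bash
cat > seg.py <<'E'
from h import *
def save(n):
    arm.sense(); C=cam('wrist'); im=arm.snapshot('wrist'); cv2.imwrite(f'pics/{n}.png',im); np.savez(f'{n}.npz',im=im,E=C[2]); return im,C
def load(n):
    d=np.load(f'{n}.npz');K,dd,_=cam('wrist');return d['im'],(K,dd,d['E'])
def blobs(im):
    h=cv2.cvtColor(im,cv2.COLOR_BGR2HSV);out=[]
    for c,lo,hi in [('green',(65,140,30),(90,255,255)),('purple',(125,110,30),(150,255,255))]:
        m=cv2.inRange(h,lo,hi);n,l,st,ce=cv2.connectedComponentsWithStats(m)
        for i in range(1,n):
            if st[i,4]>150:
                cnt=cv2.findContours((l==i).astype(np.uint8),cv2.RETR_EXTERNAL,cv2.CHAIN_APPROX_NONE)[0][0]
                out.append((c,cv2.minAreaRect(cnt),st[i],cnt))
    return out
E
python3 - <<'E'
from seg import *
d=save('w2')
# previous picture pose saved separately
K,dd,_=cam('wrist');np.savez('w1.npz',im=cv2.imread('pics/w1.png'),E=np.load('c1.npy')[0])
for n in ['w1','w2']:
    im,C=load(n)
    for c,r,st,_ in blobs(im): print(n,c,np.round(r[0]),np.round(r[1]),round(r[2]),st[4],onz(C,r[0],20).round(0))
E
```

```text
w1 green [369. 132.] [45. 20.] 85 792 [[ 428. -237.   20.]]
w1 purple [128. 108.] [50. 21.] 78 939 [[461.  92.  20.]]
w1 purple [330. 130.] [46. 21.] 76 940 [[ 430. -183.   20.]]
w1 purple [239. 132.] [21. 46.] 9 924 [[426. -58.  20.]]
w2 green [416.  90.] [17. 46.] 4 502 [[526. -94.  20.]]
w2 green [498. 160.] [41. 21.] 90 855 [[ 428. -233.   20.]]
w2 green [422. 161.] [20. 44.] 25 790 [[ 425. -114.   20.]]
w2 purple [286. 138.] [47. 21.] 83 964 [[459.  86.  20.]]
w2 purple [465. 157.] [44. 22.] 82 905 [[ 431. -179.   20.]]
w2 purple [382. 160.] [21. 44.] 15 879 [[427. -55.  20.]]
```

View pics/w2.png

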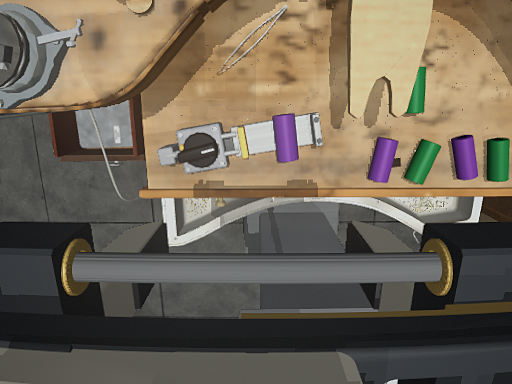

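```bash
python3 - <<'E'
from h import *
goto([385,140,190],-90)
E
```

```text
shift [119.1 -55.5 -11.9] turn -0.2 alt 179.8 | at [440.5 128.  309.1] jaw yaw -90.2 gap 92.2 t 3.08 j6 96.9
```

Emit:
arm_command --commands '[60,-28,-6,0,119,-55,-12,0,119,-55,-12,0,119,-55,-12,0,119,-55,-12,0,119,-55,-12,0]'

```text
time: 3.82
position: [387.2, 140.1, 191.5]
ee_rot: [86.9, 89.8, -3.3]
ft_force: [0.2, -0.4, -0.3]
finger_gap: 92.0
```

```bash
python3 - <<'E'
from seg import *
im,C=save('w3')
cv2.imwrite('pics/w3z.png',cv2.resize(im[10:210,90:400],None,fx=2.55,fy=2.55,interpolation=cv2.INTER_CUBIC))
E
```

```text
(no output)
```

View pics/w3.png

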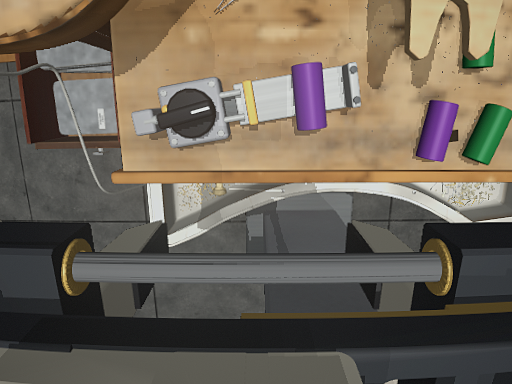

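View pics/w3z.png

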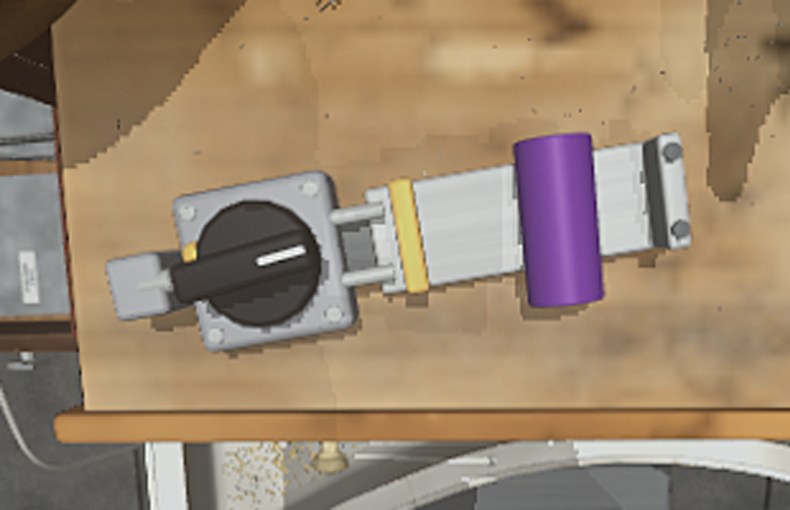

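```bash
cat > clamp.py <<'E'
from seg import *
from scipy.optimize import least_squares
pts=[((175,196),(31,139,34)),((330,172),(31,77,34)),((357,328),(-31,77,34)),((207,350),(-31,139,34)),
((660,138),(21,-45.5,46)),((670,247),(-21,-45.5,46)),((679,132),(21,-54.5,46)),((691,245),(-21,-54.5,46)),
((107,262),(11,167,46)),((157,252),(11,143,46)),((167,310),(-11,143,46)),((118,321),(-11,167,46)),
((411,180),(21,45.6,46)),((427,289),(-21,45.6,46))]
def T(p,q,z0=0):
    q=np.array(q,float);a=p[2];c,s=np.cos(a),np.sin(a)
    return np.c_[p[0]+c*q[:,0]-s*q[:,1],p[1]+s*q[:,0]+c*q[:,1],q[:,2]+z0]
if __name__=='__main__':
    im,C=load('w3')
    uv=np.array([[a[0]/2.55+90,a[1]/2.55+10] for a,_ in pts]);Q=np.array([b for _,b in pts],float)
    f=lambda p:(proj(C,T(p,Q))-uv).ravel()
    r=least_squares(f,[450,100,.15],loss='soft_l1',x_scale=[1,1,.01]);print(r.x,np.degrees(r.x[2]))
    print(r.fun.reshape(-1,2).round(1).tolist())
    f4=lambda p:(proj(C,T(p[:3],Q,p[3]))-uv).ravel()
    r4=least_squares(f4,[450,100,.15,0],x_scale=[1,1,.01,1]);print('with z',r4.x)
    np.save('clamp.npy',r.x)
E
python3 clamp.py
cat > tube.py <<'E'
from seg import *
from scipy.optimize import least_squares
th=np.linspace(0,2*np.pi,40,endpoint=False)
sec=np.c_[15*np.sin(th),np.maximum(-12,15*np.cos(th))]
L=np.vstack([np.c_[np.full(40,s*31.),sec] for s in(-1,1)])
def hull(C,x,y,a,z):
    c,s=np.cos(a),np.sin(a)
    P=np.c_[x+c*L[:,0]-s*L[:,1],y+s*L[:,0]+c*L[:,1],z+L[:,2]]
    return cv2.convexHull(proj(C,P).astype(np.float32))
def fit(views,z=12.,x0=None,free=False):
    """views: list of (C,contour)"""
    def f(p):
        o=[]
        for C,cnt in views:
            h=hull(C,*p[:3],p[3] if free else z)
            o+=[cv2.pointPolygonTest(h,(float(u),float(v)),True) for u,v in cnt[:,0]]
        return np.array(o)-0.0
    r=least_squares(f,list(x0)+([z] if free else []),loss='soft_l1',x_scale=[1,1,.02]+([1] if free else []),diff_step=1e-3)
    return r.x,np.sqrt(np.mean(r.fun**2))
def clean(cnt):
    # drop points at picture borders
    u=cnt[:,0]
    return cnt[(u[:,0]>2)&(u[:,0]<509)&(u[:,1]>2)]
def allfit(n,z=12.,names=None):
    im,C=load(n);res=[]
    for c,r,st,cnt in blobs(im):
        full=clean(cnt)
        best=None
        for a in (-.5,0.,.5):
            c0=onz(C,r[0],z+5)[0]
            x,e=fit([(C,full)],z,[c0[0],c0[1],a])
            if best is None or e<best[1]: best=(x,e)
        x,e=best;res.append((c,x,e,st[4],full,C))
    return res
E
python3 - <<'E'
from tube import *
for n in['w1','w2','w3']:
    for c,x,e,a,_,_ in allfit(n): print(n,c,x[:2].round(1),np.degrees(x[2]).round(1),'rms',round(e,2),a)
im,C=load('w3')
print('cradle z32')
for n in['w1','w2','w3']:
    for c,x,e,a,_,_ in allfit(n,32.): 
        if x[1]>50: print(n,c,x[:2].round(1),np.degrees(x[2]).round(1),'rms',round(e,2),a)
E
```

```text
[4.62817229e+02 9.45920212e+01 1.64571412e-01] 9.42924730925785
[[-2.5, 0.3], [-1.4, -2.1], [-0.1, -0.1], [-1.0, 1.8], [-0.8, -1.1], [0.2, 1.5], [1.3, -0.2], [1.2, 0.7], [-2.6, 0.5], [1.7, -0.2], [3.0, -0.2], [-1.3, -0.2], [0.4, -1.2], [1.6, 0.7]]
with z [ 4.62781986e+02  9.47190512e+01  1.64213679e-01 -2.42424931e+00]
w1 green [ 427.7 -241. ] 2.7 rms 2.44 792
w1 purple [460.2  95.7] 6.8 rms 1.59 939
w1 purple [ 429.7 -184.2] 15.8 rms 1.17 940
w1 purple [426.2 -58.2] -9.5 rms 1.15 924
w2 green [ 526.9 -109.2] -31.9 rms 4.46 502
w2 green [ 426.3 -239.2] 6.5 rms 1.5 855
w2 green [ 423. -118.] -20.0 rms 1.1 790
w2 purple [458.4  85. ] 7.4 rms 0.63 964
w2 purple [ 429.3 -184.2] 16.1 rms 1.24 905
w2 purple [426.  -57.8] -11.0 rms 0.99 879
w3 green [527.5 -93.2] 3.2 rms 3.05 329
w3 green [ 423.1 -118.7] -20.2 rms 1.26 1461
w3 purple [460.9  83.8] 6.6 rms 0.64 1914
w3 purple [426.  -57.9] -9.5 rms 0.95 1680
cradle z32
w1 purple [460.6  88.3] 5.4 rms 2.1 939
w2 purple [460.5  86.7] 7.5 rms 1.15 964
w3 purple [460.4  86.9] 6.5 rms 1.09 1914
```

```bash
python3 - <<'E'
from clamp import *
print(arm.sense()['joint_positions'].round(1))
im,C=load('w3');p=np.load('clamp.npy')
z=cv2.resize(im[10:210,90:400],None,fx=2.55,fy=2.55,interpolation=cv2.INTER_CUBIC)
def dr(Q,col):
    u=((proj(C,T(p,Q))-[90,10])*2.55);cv2.polylines(z,[u.round().astype(int)],True,col,1)
dr([(31,77,34),(31,139,34),(-31,139,34),(-31,77,34)],(0,0,255))
dr([(11,143,46),(11,167,46),(-11,167,46),(-11,143,46)],(0,0,255))
dr([(21,-45.5,46),(21,-54.5,46),(-21,-54.5,46),(-21,-45.5,46)],(0,0,255))
dr([(21,-45.5,20),(21,45.5,20),(-21,45.5,20),(-21,-45.5,20)],(0,255,255))
t=np.linspace(0,6.28,40)
dr(np.c_[24*np.cos(t),108+24*np.sin(t),np.full(40,47.5)],(0,255,0))
k=-1.45;c,s=np.cos(k),np.sin(k)
dr([(c*x-s*y,108+s*x+c*y,75.5) for x,y in[(25,7),(25,-7),(-25,-7),(-25,7)]],(255,255,0))
cv2.imwrite('pics/ov3.png',z)
print('knob',T(p,[(0,108,66.5)]))
E
```

```text
[  9.2   8.5 105.2  -0.   66.2  99.5]
knob [[445.12363751 201.13279662  66.5       ]]
```

View pics/ov3.png

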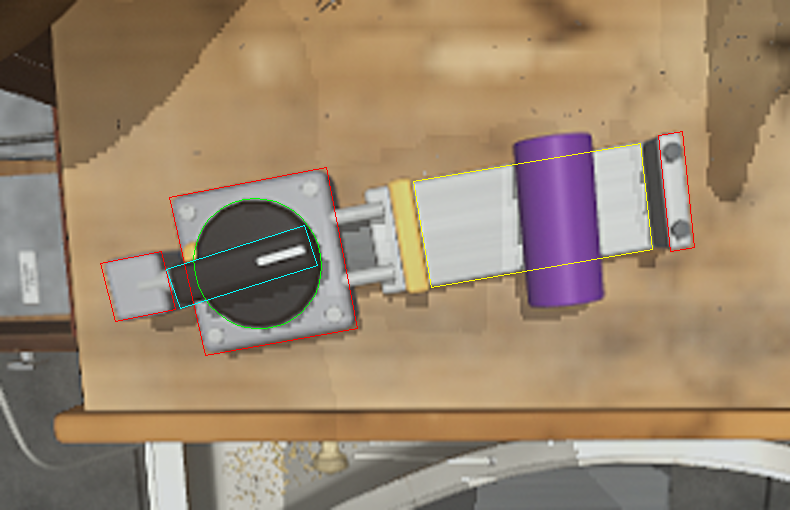

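```bash
python3 - <<'E'
from h import *
goto([445,201,130],16.3)
E
```

```text
shift [ 61.3  57.8 -61.2] turn 73.5 alt -106.5 | at [386.8 140.1 191.2] jaw yaw -90.2 gap 91.7 t 3.88 j6 99.5
```

Emit:
arm_command --commands '[20,29,-30,-11,61,58,-61,-22,61,58,-61,-33,61,58,-61,-43,61,58,-61,-54,61,58,-61,-64,61,58,-61,-75,61,58,-61,-85,61,58,-61,-96,61,58,-61,-106.5,61,58,-61,-106.5,61,58,-61,-106.5]'

```text
time: 5.38
position: [445.5, 200.9, 130.5]
ee_rot: [-18.3, 89.8, -2.3]
ft_force: [-0.1, -0.5, 0.2]
finger_gap: 92.0
```

```bash
python3 - <<'E'
from seg import *
goto([445,201,61],16.3)
save('w4')
E
```

```text
shift [69.5  0.3 -0.6] turn -0.3 alt 179.7 | at [445.5 200.9 130.5] jaw yaw 16.0 gap 92.0 t 5.38 j6 -0.7
```

View pics/w4.png

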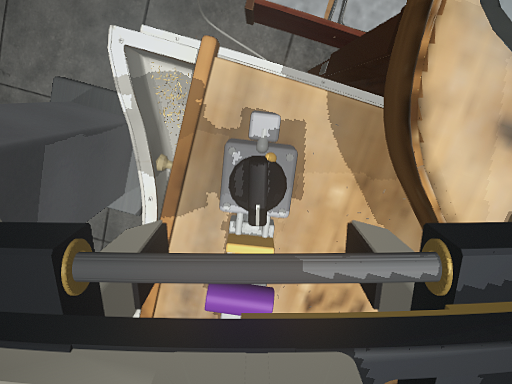

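Emit:
arm_command --commands '[35,0,0,0,69,0,0,0,69,0,0,0,69,0,0,0]'

```text
time: 5.92
position: [446.3, 201.1, 62.4]
ee_rot: [-13.2, 89.8, 2.8]
ft_force: [-0.3, -0.0, 0.4]
finger_gap: 91.8
```

Emit:
arm_command --commands '[0,0,0,0,0,0,0,0,0,0,0,0,0,0,0,0,0,0,0,0,0,0,0,0,0,0,0,0]' --claw 255 --grip_force 35

```text
time: 6.8
position: [446.4, 201.1, 62.4]
ee_rot: [-13.4, 89.8, 2.6]
ft_force: [-0.7, 0.1, -0.2]
finger_gap: 26.6
```

Emit:
arm_command --commands '[0,0,0,0,0,0,0,0,0,0,0,0]'

```text
time: 7.18
position: [446.3, 201.1, 62.4]
ee_rot: [-13.7, 89.8, 2.3]
ft_force: [-0.1, -0.1, -1.1]
finger_gap: 0.7
```

```bash
python3 - <<'E'
from seg import *
print(arm.sense()['finger_gap'])
save('w5')
for n in('scene','side'): cv2.imwrite(f'pics/{n}5.png',cv2.resize(arm.snapshot(n)[180:320,120:340],None,fx=3,fy=3))
E
```

```text
0.6730091243329971
```

View pics/w5.png

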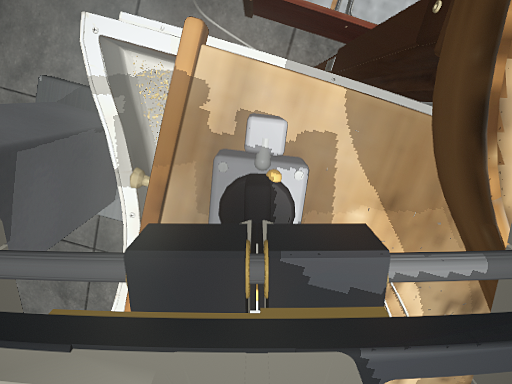

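View pics/scene5.png

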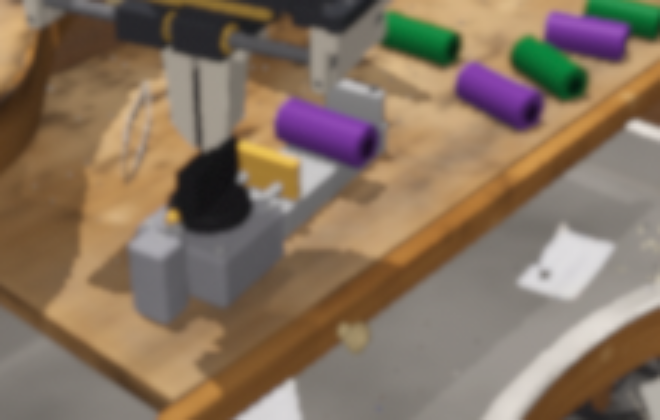

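View pics/side5.png

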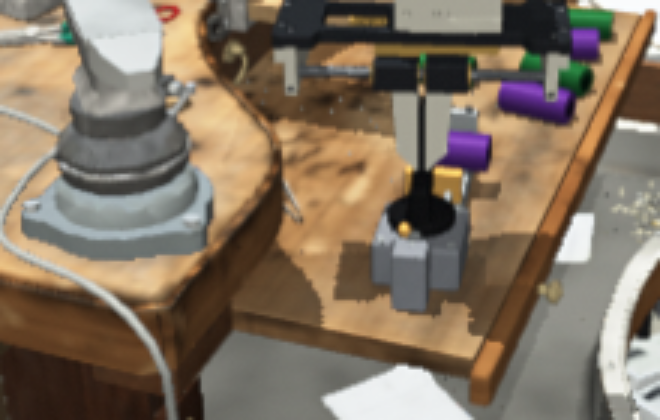

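```bash
python3 - <<'E'
from clamp import *
p=np.load('clamp.npy')
for n in('w4','w5'):
    im,C=load(n)
    print(n,'E',C[2][:3,3].round(1), 'knob top/disc',proj(C,T(p,[(0,108,75.5),(0,108,47.5)])).round(0).tolist(),'tcp',proj(C,[[446.3,201.1,62.4],[446.3,201.1,54.4]]).round(0).tolist())
    z=im.copy()
    def dr(Q,col):
        u=proj(C,T(p,Q));cv2.polylines(z,[u.round().astype(int)],True,col,1)
    dr([(31,77,34),(31,139,34),(-31,139,34),(-31,77,34)],(0,0,255))
    dr([(11,143,46),(11,167,46),(-11,167,46),(-11,143,46)],(0,0,255))
    t=np.linspace(0,6.28,40)
    dr(np.c_[24*np.cos(t),108+24*np.sin(t),np.full(40,47.5)],(0,255,0))
    cv2.imwrite(f'pics/ov_{n}.png',cv2.resize(z[80:340,100:420],None,fx=2.3,fy=2.3))
for n in('scene','side'):
    C=cam(n); o=(120,180)
    print(n,((proj(C,T(p,[(0,108,75.5),(0,108,47.5)]))-o)*3).round(0).tolist(),((proj(C,[[446.3,201.1,62.4],[446.3,201.1,54.4]])-o)*3).round(0).tolist())
E
```

```text
w4 E [425.5 266.7 308.8] knob top/disc [[257.0, 196.0], [257.0, 186.0]] tcp [[258.0, 192.0], [258.0, 189.0]]
w5 E [426.2 266.8 240.7] knob top/disc [[256.0, 232.0], [256.0, 214.0]] tcp [[257.0, 224.0], [257.0, 219.0]]
scene [[208.0, 152.0], [210.0, 195.0]] [[208.0, 171.0], [208.0, 184.0]]
side [[422.0, 171.0], [422.0, 206.0]] [[421.0, 187.0], [421.0, 197.0]]
```

View pics/ov_w4.png

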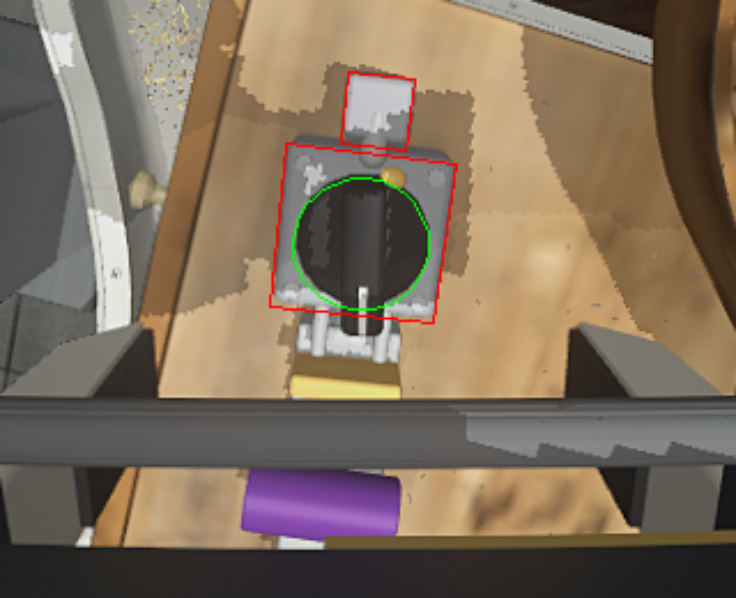

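View pics/ov_w5.png

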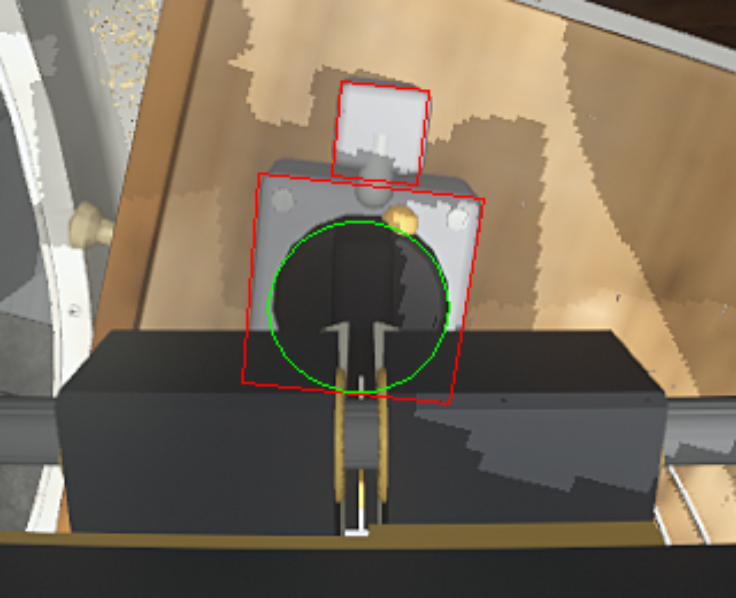

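```bash
python3 - <<'E'
from seg import *
a=cv2.imread('pics/side0.png')[205:285,225:305];b=arm.snapshot('side')[205:285,225:305]
c=cv2.imread('pics/scene0.png')[205:285,155:235];d=arm.snapshot('scene')[205:285,155:235]
z=np.hstack([cv2.resize(x,None,fx=4.9,fy=4.9,interpolation=cv2.INTER_CUBIC) for x in(b,d)])
cv2.imwrite('pics/cmp.png',z[:,:784])
z=np.hstack([cv2.resize(x,None,fx=4.9,fy=4.9,interpolation=cv2.INTER_CUBIC) for x in(a,c)])
cv2.imwrite('pics/cmp0.png',z[:,:784])
im=load('w5')[0];cv2.imwrite('pics/w5z.png',cv2.resize(im[160:320,180:340],None,fx=3.7,fy=3.7,interpolation=cv2.INTER_CUBIC))
print(arm.sense()['finger_gap'],arm.sense()['ft_force'])
E
```

```text
0.3370930477017801 [ 0.09505943 -0.07014575 -0.15759396]
```

View pics/cmp.png

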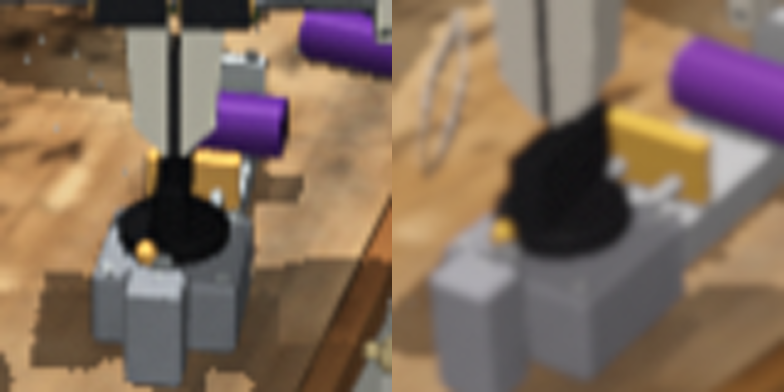

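View pics/cmp0.png

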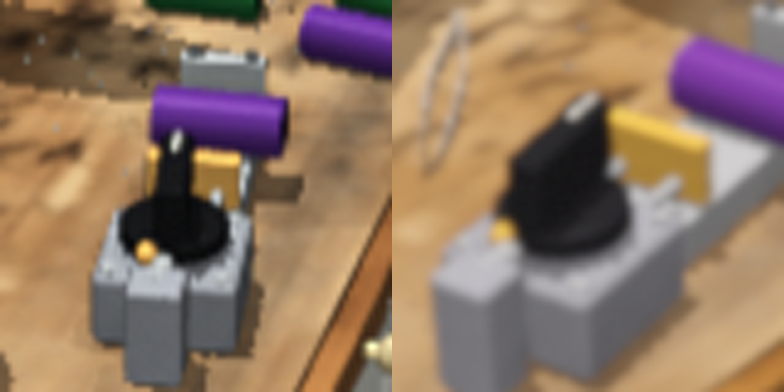

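View pics/w5z.png

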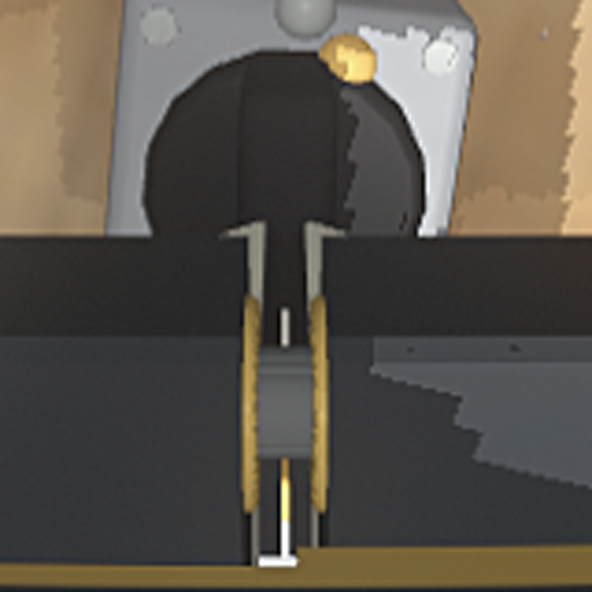

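```bash
python3 - <<'E'
from h import *
from seg import load
im,C=load('w4')
p=np.array([445.5,200.9,130.5]);r=R.from_euler('xyz',[-18.3,89.8,-2.3],degrees=True)
z=im.copy()
for d,col in((8,(0,0,255)),(0,(0,255,0)),(-11,(255,0,0)),(-47,(0,255,255))):
    for s in(46,65,-46,-65):
        for y in(-9.5,9.5):
            u=proj(C,p+r.apply([d,y,s]))[0];print(d,s,y,u.round());cv2.circle(z,tuple(u.round().astype(int)),2,col,-1)
cv2.imwrite('pics/fing.png',z)
E
```

```text
8 46 -9.5 [334. 234.]
8 46 9.5 [336. 204.]
8 65 -9.5 [365. 233.]
8 65 9.5 [367. 204.]
8 -46 -9.5 [181. 233.]
8 -46 9.5 [179. 204.]
8 -65 -9.5 [151. 233.]
8 -65 9.5 [148. 203.]
0 46 -9.5 [337. 239.]
0 46 9.5 [339. 208.]
0 65 -9.5 [369. 239.]
0 65 9.5 [372. 208.]
0 -46 -9.5 [178. 239.]
0 -46 9.5 [176. 208.]
0 -65 -9.5 [146. 239.]
0 -65 9.5 [143. 208.]
-11 46 -9.5 [341. 247.]
-11 46 9.5 [344. 214.]
-11 65 -9.5 [375. 247.]
-11 65 9.5 [379. 214.]
-11 -46 -9.5 [174. 247.]
-11 -46 9.5 [172. 214.]
-11 -65 -9.5 [140. 247.]
-11 -65 9.5 [137. 214.]
-47 46 -9.5 [360. 281.]
-47 46 9.5 [364. 242.]
-47 65 -9.5 [402. 280.]
-47 65 9.5 [407. 242.]
-47 -46 -9.5 [155. 281.]
-47 -46 9.5 [151. 242.]
-47 -65 -9.5 [114. 280.]
-47 -65 9.5 [108. 241.]
```

View pics/fing.png

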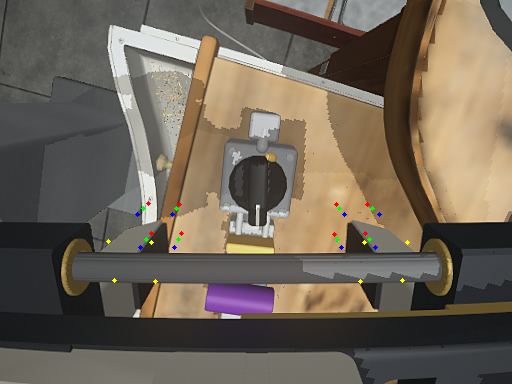

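Emit:
arm_command --commands '[0,0,0,0,0,0,0,0,0,0,0,0,0,0,0,0,0,0,0,0,0,0,0,0]' --claw 130

```text
time: 8.18
position: [446.3, 201.1, 62.4]
ee_rot: [-13.3, 89.8, 2.7]
ft_force: [0.2, -1.0, -0.1]
finger_gap: 44.8
```

```bash
python3 - <<'E'
from seg import *
s=arm.sense();p,r=pose();print(p,s['finger_gap'])
a=[]
for n,(y,x) in(('side',(195,220)),('scene',(195,150))):
    im=arm.snapshot(n);C=cam(n)
    z=cv2.resize(im[y:y+80,x:x+80],None,fx=4.9,fy=4.9,interpolation=cv2.INTER_CUBIC)
    g=s['finger_gap']/2
    for d,col in((8,(0,0,255)),(-11,(255,0,0)),(-20,(0,255,255))):
        for q in(g,-g):
            for w_ in(-9.5,9.5):
                u=(proj(C,p+r.apply([d,w_,q]))[0]-[x,y])*4.9+2;cv2.circle(z,tuple(u.round().astype(int)),3,col,-1)
    a.append(z)
cv2.imwrite('pics/f6.png',np.hstack(a)[:,:784])
E
```

```text
[446.32554722 201.07125698  62.3891373 ] 44.7787302597063
```

View pics/f6.png

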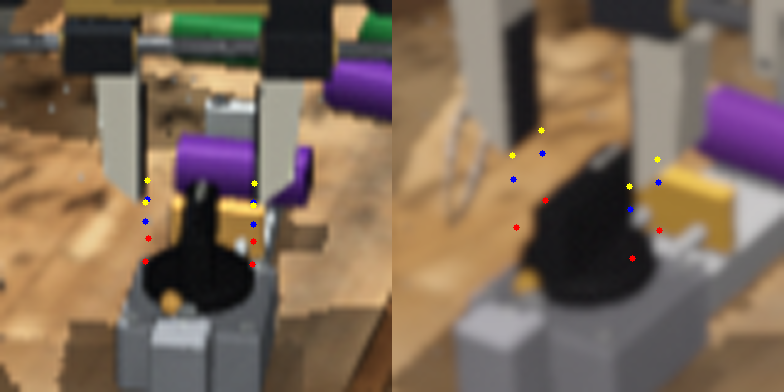

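Emit:
arm_command --commands '[15,0,0,0,27,0,0,0,27,0,0,0,27,0,0,0]'

```text
time: 8.78
position: [446.6, 201.1, 35.6]
ee_rot: [-13.0, 89.8, 3.0]
ft_force: [0.6, -0.4, -0.2]
finger_gap: 44.9
```

```bash
python3 - <<'E'
from seg import *
s=arm.sense();p,r=pose();print(p,s['finger_gap'],s['ft_force'])
a=[]
for n,(y,x) in(('side',(195,220)),('scene',(195,150))):
    im=arm.snapshot(n);C=cam(n)
    z=cv2.resize(im[y:y+80,x:x+80],None,fx=4.9,fy=4.9,interpolation=cv2.INTER_CUBIC)
    g=s['finger_gap']/2
    for d,col in((-20,(0,255,255)),):
        for q in(g,-g):
            for w_ in(-9.5,9.5):
                u=(proj(C,p+r.apply([d,w_,q]))[0]-[x,y])*4.9+2;cv2.circle(z,tuple(u.round().astype(int)),2,col,-1)
    a.append(z)
cv2.imwrite('pics/f7.png',np.hstack(a)[:,:784])
E
```

```text
[446.6272246  201.1265821   35.57184241] 44.86509162703793 [ 0.62818812 -0.37745034 -0.19288607]
```

View pics/f7.png

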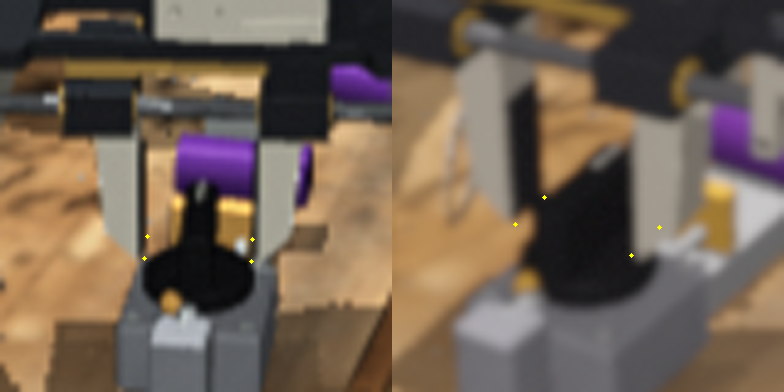

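Emit:
arm_command --commands '[0,0,0,0,0,0,0,0,0,0,0,0,0,0,0,0,0,0,0,0]' --claw 255 --grip_force 35

```text
time: 9.5
position: [446.5, 201.1, 35.9]
ee_rot: [-14.2, 89.8, 1.8]
ft_force: [-1.6, -1.5, 2.6]
finger_gap: 13.8
```

Emit:
arm_command --commands '[0,0,0,-10,0,0,0,-20,0,0,0,-30,0,0,0,-40,0,0,0,-50,0,0,0,-60,0,0,0,-70,0,0,0,-78,0,0,0,-80,0,0,0,-80,0,0,0,-80]'

```text
time: 10.88
position: [448.3, 203.6, 35.9]
ee_rot: [-67.4, 89.5, 28.6]
ft_force: [3.0, 12.7, -6.6]
finger_gap: 14.0
```

```bash
python3 - <<'E'
from seg import *
s=arm.sense();print(pose()[0],zyaw(),s['finger_gap'],s['ft_force'],s['torque'])
E
```

```text
[448.26153989 203.58313282  35.93626609] 95.97299694882328 13.968760151770368 [ 3.02403469 12.69423696 -6.63496577] [ 2.29038696 -0.64183637  0.04282227]
```

Emit:
arm_command --commands '[0,0,0,0,0,0,0,0,0,0,0,0,0,0,0,0]' --claw 150

```text
time: 11.38
position: [448.2, 203.4, 35.9]
ee_rot: [-67.8, 89.5, 28.2]
ft_force: [0.7, -0.7, 0.6]
finger_gap: 37.6
```

Emit:
arm_command --commands '[-60,0,0,0,-120,0,0,0,-160,-75,0,0,-160,-75,0,0,-160,-75,0,0,-160,-75,0,0]' --claw 0

```text
time: 12.12
position: [520.2, 210.2, 195.5]
ee_rot: [-61.8, 89.6, 34.2]
ft_force: [-0.1, -0.3, 0.7]
finger_gap: 90.3
```

```bash
python3 - <<'E'
from seg import *
goto([385,120,190])
im,C=save('w8')
cv2.imwrite('pics/w8z.png',im)
E
```

```text
shift [  4.4 143.8 -75.7] turn 0 alt 0 | at [520.2 210.2 195.5] jaw yaw 96.0 gap 90.3 t 12.12 j6 -81.9
```

View pics/w8z.png

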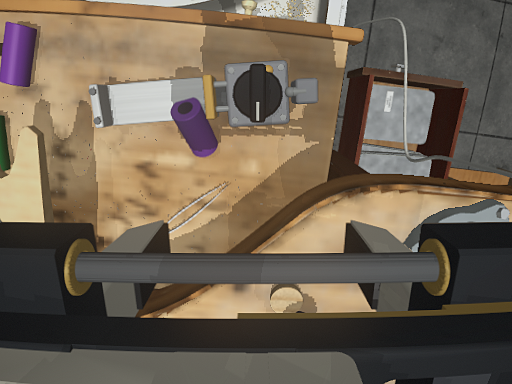

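```bash
python3 - <<'E'
from seg import *
im,C=load('w8')
cv2.imwrite('pics/w8z.png',cv2.resize(im[40:200,75:335],None,fx=3,fy=3,interpolation=cv2.INTER_CUBIC))
E
```

```text
(no output)
```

View pics/w8z.png

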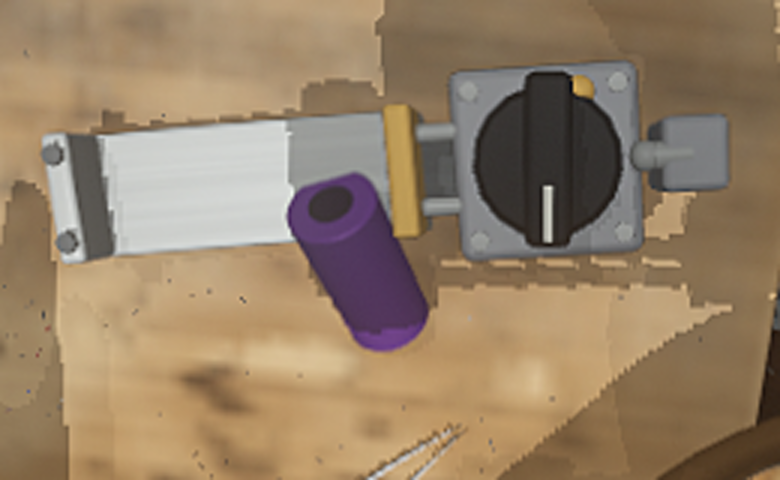

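```bash
cat > clamp2.py <<'E'
from clamp import *
p8=[((450,70),(-31,77,34)),((636,60),(-31,139,34)),((644,250),(31,139,34)),((463,262),(31,77,34)),
((43,135),(-21,-54.5,46)),((66,263),(21,-54.5,46)),((74,132),(-21,-45.5,46)),((85,260),(21,-45.5,46)),
((660,116),(-11,143,46)),((727,114),(-11,167,46)),((729,189),(11,167,46)),((650,186),(11,143,46)),((549,158),(0,108,75.5)),((548,161),(0,108,47.5))]
ua=np.array([[a[0]/2.55+90,a[1]/2.55+10] for a,_ in pts[:12]]);Qa=np.array([b for _,b in pts[:12]],float)
ub=np.array([[a[0]/3+75,a[1]/3+40] for a,_ in p8]);Qb=np.array([b for _,b in p8],float)
Ca=load('w3')[1];Cb=load('w8')[1]
fa=lambda p:(proj(Ca,T(p,Qa))-ua).ravel();fb=lambda p:(proj(Cb,T(p,Qb))-ub).ravel()
for nm,f in(('w3',fa),('w8',fb),('both',lambda p:np.r_[fa(p),fb(p)])):
    r=least_squares(f,[450,100,.15],loss='soft_l1',x_scale=[1,1,.01]);print(nm,r.x[:2].round(1),np.degrees(r.x[2]).round(2),np.sqrt(np.mean(r.fun**2)).round(2),'knob',T(r.x,[(0,108,0)]).round(1))
    print(r.fun.reshape(-1,2).round(1).tolist())
np.save('clamp.npy',r.x)
E
python3 clamp2.py
```

```text
w3 [462.8  94.3] 9.43 1.36 knob [[445.1 200.8   0. ]]
[[-2.2, 0.3], [-1.1, -2.1], [0.2, -0.1], [-0.7, 1.8], [-0.4, -1.1], [0.5, 1.4], [1.6, -0.2], [1.5, 0.7], [-2.3, 0.5], [2.0, -0.2], [3.3, -0.3], [-1.0, -0.2]]
w8 [463.5  96.2] 9.59 1.16 knob [[445.5 202.6   0. ]]
[[-1.3, -0.1], [0.6, -1.0], [0.6, 0.1], [-0.4, 0.1], [-1.1, -0.6], [-1.6, 0.3], [-2.6, -0.4], [0.8, 0.6], [-1.0, 0.7], [1.9, -0.0], [1.8, -1.3], [3.2, 1.1], [-0.1, 0.5], [0.1, -0.0]]
both [463.3  95.4] 9.54 1.41 knob [[445.4 201.9   0. ]]
[[-3.4, 0.1], [-2.3, -2.3], [-0.9, -0.4], [-1.7, 1.6], [-1.7, -1.6], [-0.6, 0.9], [0.3, -0.8], [0.4, 0.1], [-3.4, 0.4], [0.8, -0.4], [2.2, -0.4], [-2.1, -0.3], [-2.0, -0.3], [-0.1, -1.2], [-0.1, -0.0], [-1.1, -0.1], [-1.8, -0.9], [-2.3, -0.0], [-3.3, -0.8], [0.0, 0.3], [-1.7, 0.6], [1.2, -0.2], [1.1, -1.5], [2.5, 1.0], [-0.9, 0.3], [-0.7, -0.2]]
```

```bash
cat > tilt.py <<'E'
from tube import *
def hull6(C,p):
    x,y,a,z,t=p   # t pitch: +axis end up
    M=R.from_euler('zy',[a,-t]).as_matrix()
    th=np.linspace(0,2*np.pi,40,endpoint=False)
    LL=np.vstack([np.c_[np.full(40,s*31.),15*np.sin(th),15*np.cos(th)] for s in(-1,1)])
    return cv2.convexHull(proj(C,LL@M.T+[x,y,z]).astype(np.float32))
def fit6(views,p0):
    f=lambda p:np.concatenate([wt*np.array([cv2.pointPolygonTest(hull6(C,p),(float(u),float(v)),True) for u,v in c[:,0]]) for C,c,wt in views])
    r=least_squares(f,p0,loss='soft_l1',x_scale=[1,1,.02,1,.02],diff_step=1e-3);return r.x,np.sqrt(np.mean(r.fun**2))
def mask_contour(m):
    cs=cv2.findContours(m.astype(np.uint8),cv2.RETR_EXTERNAL,cv2.CHAIN_APPROX_NONE)[0];return max(cs,key=cv2.contourArea)
E
python3 - <<'E'
from tilt import *
views=[]
im,C=load('w8')
h=cv2.cvtColor(im,cv2.COLOR_BGR2HSV);m=cv2.inRange(h,(120,60,20),(155,255,255))
m[:80]=0;m[:,:150]=0
cnt=mask_contour(m);hl=cv2.convexHull(cnt);mm=np.zeros(m.shape,np.uint8);cv2.drawContours(mm,[hl],-1,1,-1);cnt=mask_contour(mm)
print('area',cv2.contourArea(cnt),cv2.boundingRect(cnt));views.append((C,cnt,1.))
for n in('side','scene'):
    im=arm.snapshot(n);C=cam(n);cv2.imwrite(f'pics/{n}9.png',cv2.resize(im[170:300,120:340],None,fx=3.4,fy=3.4,interpolation=cv2.INTER_CUBIC))
    c0=proj(C,[480,120,30])[0]
    for b in arm.silhouettes(n,'purple_0'):
        ct=mask_contour(b['mask']);mo=cv2.moments(ct);c=np.array([mo['m10'],mo['m01']])/max(mo['m00'],1)
        print(n,b['conf'],c.round(),c0.round(),cv2.contourArea(ct))
        if np.linalg.norm(c-c0)<25: views.append((C,ct,.7));break
for a0 in(.2,.5,.8):
  for t in(-.3,-.6):
    print(fit6(views,[485,125,a0,25,t]))
E
```

```text
area 1615.0 (171, 98, 46, 59)
side 0.72 [250. 239.] [257. 236.] 181.0
scene 0.91 [315. 192.] [209. 228.] 299.0
scene 0.75 [206. 226.] [209. 228.] 197.5
(array([ 4.86854543e+02,  1.41643682e+02,  2.12176444e-01,  2.32941551e+01,
       -8.70150791e-01]), np.float64(1.448901864398246))
(array([ 4.86854894e+02,  1.41643177e+02,  2.12120872e-01,  2.32919955e+01,
       -8.70178606e-01]), np.float64(1.4488888781272493))
(array([ 4.85743457e+02,  1.40696948e+02,  5.32515589e-01,  2.19950418e+01,
       -1.02272623e-01]), np.float64(2.0756716212313937))
(array([ 4.86855048e+02,  1.41643123e+02,  2.12169104e-01,  2.32909134e+01,
       -8.70140515e-01]), np.float64(1.4488854832353444))
(array([ 4.86854832e+02,  1.41643513e+02,  2.12175047e-01,  2.32924184e+01,
       -8.70165937e-01]), np.float64(1.4488928499925866))
(array([ 4.86854850e+02,  1.41643254e+02,  2.12168949e-01,  2.32919124e+01,
       -8.70144309e-01]), np.float64(1.4488908437973658))
```

View pics/side9.png

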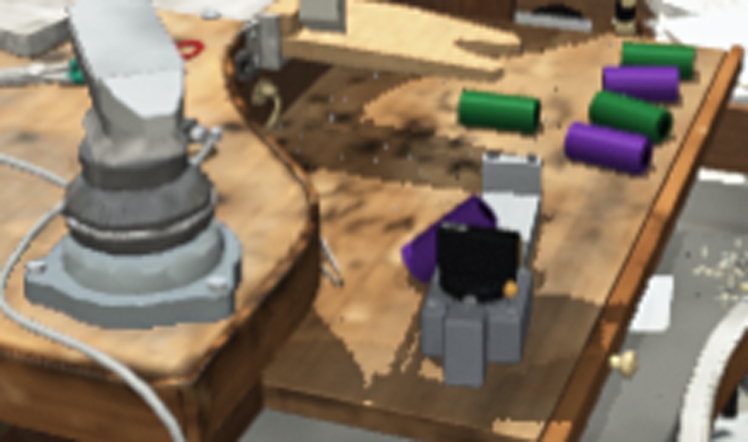

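View pics/scene9.png

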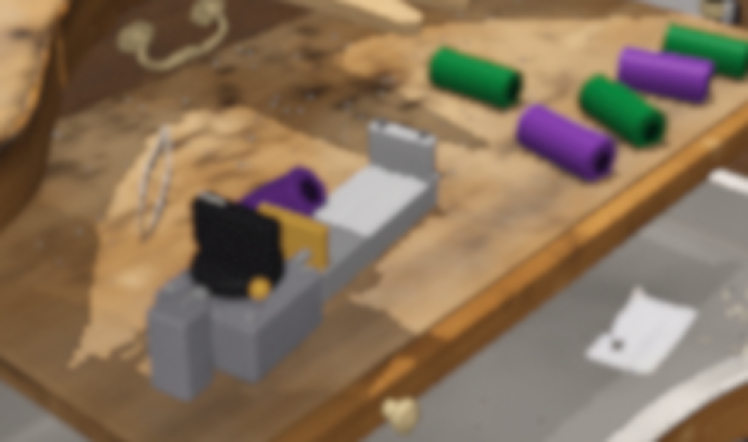

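```bash
python3 - <<'E'
from tilt import *
Cw=load('w8')[1]
def tri(l):
    A=np.zeros((3,3));b=np.zeros(3)
    for C,uv in l:
        o,v=ray(C,uv);P=np.eye(3)-np.outer(v[0],v[0]);A+=P;b+=P@o
    X=np.linalg.solve(A,b);return X,[ (proj(C,X)[0]-uv).round(1) for C,uv in l]
print('up',tri([(Cw,(185.3,107.7)),(cam('scene'),(210.6,225)),(cam('side'),(262,232.6))]))
print('lowend approx',tri([(Cw,(75+390/3,40+320/3)),(cam('side'),(242,246.5))]))
im,C=load('w8');h=cv2.cvtColor(im,cv2.COLOR_BGR2HSV);m=cv2.inRange(h,(120,60,20),(155,255,255))
m[:80]=0;m[:,:150]=0
cnt=mask_contour(m);hl=cv2.convexHull(cnt);mm=np.zeros(m.shape,np.uint8);cv2.drawContours(mm,[hl],-1,1,-1);cnt=mask_contour(mm)
def f(q):
    x,y,a,t=q;z=31*abs(np.sin(t))+13.5*np.cos(t)
    hh=hull6(C,(x,y,a,z,t));return np.array([cv2.pointPolygonTest(hh,(float(u),float(v)),True) for u,v in cnt[:,0]])
for t0 in(-.4,-.7,-.95):
    r=least_squares(f,[486,135,.4,t0],loss='soft_l1',x_scale=[1,1,.02,.02],diff_step=1e-3);x,y,a,t=r.x;print(r.x.round(2),np.sqrt(np.mean(r.fun**2)).round(2))
    M=R.from_euler('zy',[a,-t]).as_matrix();z=31*abs(np.sin(t))+13.5*np.cos(t);print('ends',(np.array([x,y,z])-31*M[:,0]).round(),(np.array([x,y,z])+31*M[:,0]).round())
E
```

```text
up (array([464.37772848, 133.83725298,  48.29936062]), [array([-1.2, -1.2]), array([-0.9,  0.5]), array([ 0. , -0.3])])
lowend approx (array([505.89168615, 151.61246903,  14.11054448]), [array([-0.1, -0.4]), array([-0.2, -0. ])])
[487.22 139.58   0.54  -0.  ] 1.24
ends [461. 124.  14.] [514. 156.  14.]
[ 4.8611e+02  1.4344e+02  1.8000e-01 -9.3000e-01] 0.65
ends [468. 138.  57.] [504. 149.   8.]
[ 4.8611e+02  1.4344e+02  1.8000e-01 -9.3000e-01] 0.65
ends [468. 138.  57.] [504. 149.   8.]
```

```bash
python3 - <<'E'
from tilt import *
C=load('w8')[1]
for z in(76,110): print(z,onz(C,[[250,260],[300,203],[350,180],[420,172],[500,180]],z).round())
print('tweez',onz(C,[[228,182],[170,232]],5).round())
C=load('w1')[1]
print('board',onz(C,[[8,165],[415,165],[418,30]],0).round(), 'bench',onz(C,[[418,30],[400,0],[440,70]],90).round())
C2=load('w2')[1];C3=load('w3')[1]
def tri(l):
    A=np.zeros((3,3));b=np.zeros(3)
    for C,uv in l:
        o,v=ray(C,uv);P=np.eye(3)-np.outer(v[0],v[0]);A+=P;b+=P@o
    X=np.linalg.solve(A,b);return X.round(1)
print('pin prongs',tri([(C,(177,80)),(C2,(352,115)),(C3,(418,57))]),tri([(C,(219,81)),(C2,(409,115)),(C3,(480,61))]))
goto([499,146.5,100],96)
E
```

```text
76 [[604. 211.  76.]
 [540. 252.  76.]
 [513. 296.  76.]
 [499. 360.  76.]
 [498. 444.  76.]]
110 [[586. 210. 110.]
 [530. 247. 110.]
 [506. 285. 110.]
 [493. 342. 110.]
 [492. 416. 110.]]
tweez [[545. 179.   5.]
 [614. 115.   5.]]
board [[ 380.  298.    0.]
 [ 378. -318.    0.]
 [ 566. -303.    0.]] bench [[ 547. -261.   90.]
 [ 578. -238.   90.]
 [ 505. -291.   90.]]
pin prongs [492.5   8.7  86.5] [491.2 -43.5 102.9]
shift [ 95.9  29.1 -61.7] turn -0.0 alt 180.0 | at [520.8 210.5 196.3] jaw yaw 96.0 gap 91.8 t 12.38 j6 -81.9
```

```bash
python3 - <<'E'
from h import *
goto([500,147,90],103)
E
```

```text
shift [105.9  28.1 -61.3] turn -7.0 alt 173.0 | at [520.8 210.5 196.3] jaw yaw 96.0 gap 91.8 t 12.38 j6 -81.9
```

Emit:
arm_command --commands '[0,28,-61,-7,60,28,-61,-7,106,28,-61,-7,106,28,-61,-7,106,28,-61,-7,106,28,-61,-7]' --claw 130

```text
time: 13.12
position: [501.5, 147.8, 91.9]
ee_rot: [-80.2, 89.3, 22.8]
ft_force: [-0.0, 0.4, -0.2]
finger_gap: 45.3
```

```bash
python3 - <<'E'
from seg import *
goto([500,147,-6],103)
im,C=save('w10')
p,r=pose()
for n,(y,x,h_,w_) in(('side',(190,215,110,110)),('scene',(180,150,110,110))):
    im=arm.snapshot(n);cv2.imwrite(f'pics/{n}10.png',cv2.resize(im[y:y+h_,x:x+w_],None,fx=5,fy=5,interpolation=cv2.INTER_CUBIC))
E
```

```text
shift [97.9  2.7 -0.6] turn 0.0 alt -180.0 | at [501.5 147.8  91.9] jaw yaw 103.0 gap 45.3 t 13.12 j6 -95.2
```

View pics/w10.png

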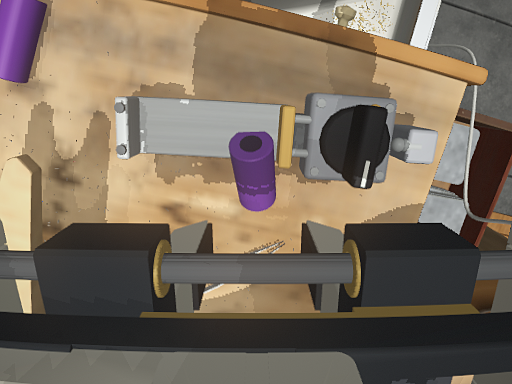

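View pics/side10.png

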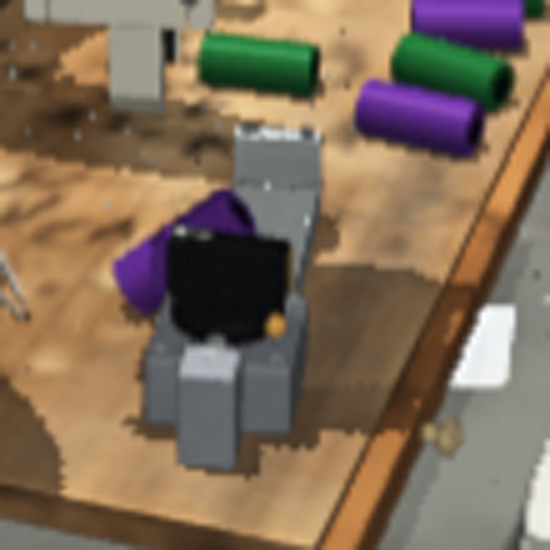

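```bash
python3 - <<'E'
from tilt import *
V=[]
for n,(a,b,c,d) in(('w8',(80,200,150,300)),('w10',(115,230,200,300))):
    im,C=load(n);h=cv2.cvtColor(im,cv2.COLOR_BGR2HSV);m=cv2.inRange(h,(120,60,20),(155,255,255))
    k=np.zeros_like(m);k[a:b,c:d]=m[a:b,c:d]
    hl=cv2.convexHull(mask_contour(k));mm=np.zeros(m.shape,np.uint8);cv2.drawContours(mm,[hl],-1,1,-1);V.append((C,mask_contour(mm),1.))
for t0 in(-.4,-.8):
    x,e=fit6(V,[486,140,.3,25,t0]);print(x.round(2),e);M=R.from_euler('zy',[x[2],-x[4]]).as_matrix();c=x[[0,1,3]];print((c-31*M[:,0]).round(),(c+31*M[:,0]).round())
E
```

```text
[ 4.8712e+02  1.4160e+02  2.4000e-01  2.3620e+01 -7.6000e-01] 0.8842573012547035
[465. 134.  44.] [509. 149.   3.]
[ 4.8712e+02  1.4160e+02  2.4000e-01  2.3630e+01 -7.6000e-01] 0.8842796730996453
[465. 134.  44.] [509. 149.   3.]
```

Emit:
arm_command --commands '[40,2,0,0,80,2,0,0,97,2,0,0,97,2,0,0,97,2,0,0]'

```text
time: 13.9
position: [500.3, 147.7, -5.0]
ee_rot: [-79.7, 89.3, 23.3]
ft_force: [1.9, 0.2, -0.5]
finger_gap: 45.1
```

Emit:
arm_command --commands '[0,0,0,0,0,0,0,0,0,0,0,0,0,0,0,0]' --claw 255 --grip_force 15

```text
time: 14.4
position: [500.5, 147.7, -4.6]
ee_rot: [-80.9, 89.3, 22.1]
ft_force: [-0.4, -0.3, 2.8]
finger_gap: 29.6
```

Emit:
arm_command --commands '[0,0,0,0,-20,0,0,0,-60,0,0,0,-110,0,0,0,-150,0,0,0,-150,0,0,0]'

```text
time: 15.15
position: [500.5, 147.3, 148.2]
ee_rot: [-85.2, 89.0, 17.8]
ft_force: [0.4, -0.5, -1.5]
finger_gap: 29.7
```

```bash
python3 - <<'E'
from seg import *
goto([510,-175,130],103)
goto([510,-175,130],90)
im,C=save('w11')
im=arm.snapshot('side');cv2.imwrite('pics/side11.png',cv2.resize(im[130:290,175:335],None,fx=3.5,fy=3.5))
E
```

```text
shift [  16.6   63.5 -316.2] turn 0.0 alt -180.0 | at [500.5 147.3 148.2] jaw yaw 103.0 gap 29.7 t 15.15 j6 -95.2
shift [  16.6   63.5 -316.2] turn 13.0 alt -167.0 | at [500.5 147.3 148.2] jaw yaw 103.0 gap 29.7 t 15.15 j6 -95.2
```

View pics/side11.png

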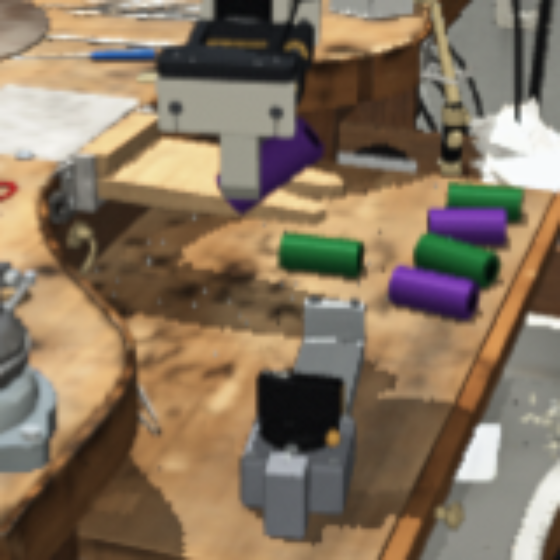

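```bash
python3 - <<'E'
from seg import *
C=[load('w1')[1],load('w2')[1],load('w3')[1]]
for z in(85,95,105):
    print(z,'w1 tips',onz(C[0],[[177,80],[219,81],[229,74],[238,2],[160,70],[153,30]],z).round().tolist())
    print(z,'w2 tips',onz(C[1],[[352,115],[388,115],[409,115],[425,65],[433,0]],z).round().tolist())
    print(z,'w3 ',onz(C[2],[[418,57],[480,61]],z).round().tolist())
a=[cv2.resize(load(n)[0][:140,x:x+200],None,fx=3.9,fy=3.9,interpolation=cv2.INTER_CUBIC) for n,x in(('w2',312),)]
cv2.imwrite('pics/pin2.png',a[0])
cv2.imwrite('pics/pin1.png',cv2.resize(load('w1')[0][:140,120:320],None,fx=3.9,fy=3.9,interpolation=cv2.INTER_CUBIC))
s=arm.snapshot('side');cv2.imwrite('pics/pinside.png',cv2.resize(s[150:230,190:330],None,fx=5.5,fy=5.5,interpolation=cv2.INTER_CUBIC))
E
```

```text
85 w1 tips [[492.0, 8.0, 85.0], [491.0, -40.0, 85.0], [498.0, -51.0, 85.0], [574.0, -62.0, 85.0], [504.0, 27.0, 85.0], [547.0, 32.0, 85.0]]
85 w2 tips [[493.0, 12.0, 85.0], [493.0, -32.0, 85.0], [493.0, -58.0, 85.0], [552.0, -72.0, 85.0], [624.0, -76.0, 85.0]]
85 w3  [[493.0, 5.0, 85.0], [491.0, -51.0, 85.0]]
95 w1 tips [[492.0, 6.0, 95.0], [490.0, -41.0, 95.0], [498.0, -52.0, 95.0], [572.0, -63.0, 95.0], [503.0, 24.0, 95.0], [545.0, 30.0, 95.0]]
95 w2 tips [[493.0, 15.0, 95.0], [493.0, -28.0, 95.0], [494.0, -53.0, 95.0], [551.0, -67.0, 95.0], [621.0, -71.0, 95.0]]
95 w3  [[491.0, 10.0, 95.0], [490.0, -44.0, 95.0]]
105 w1 tips [[491.0, 4.0, 105.0], [490.0, -42.0, 105.0], [497.0, -53.0, 105.0], [569.0, -63.0, 105.0], [502.0, 21.0, 105.0], [543.0, 27.0, 105.0]]
105 w2 tips [[494.0, 18.0, 105.0], [494.0, -24.0, 105.0], [494.0, -49.0, 105.0], [550.0, -62.0, 105.0], [618.0, -66.0, 105.0]]
105 w3  [[490.0, 14.0, 105.0], [489.0, -37.0, 105.0]]
```

View pics/pin1.png

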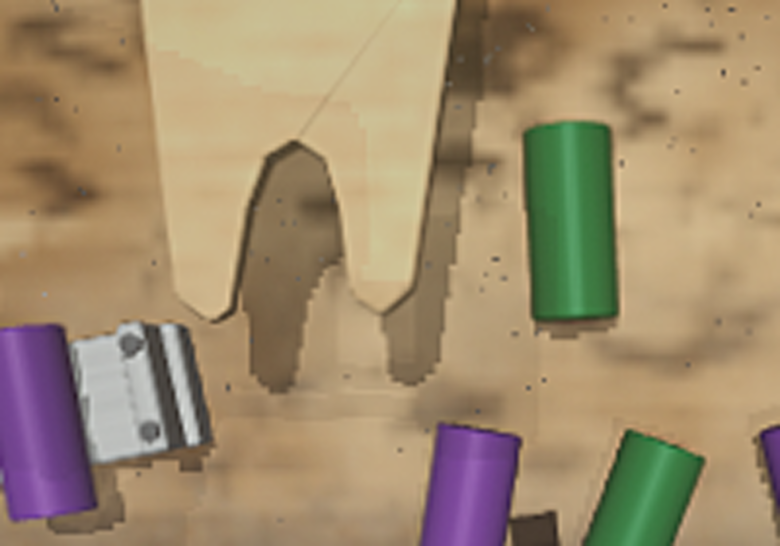

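View pics/pin2.png

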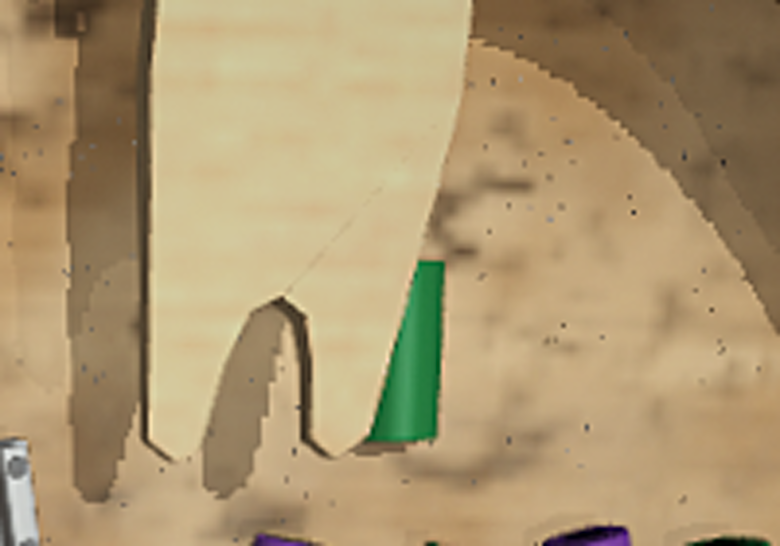

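View pics/pinside.png

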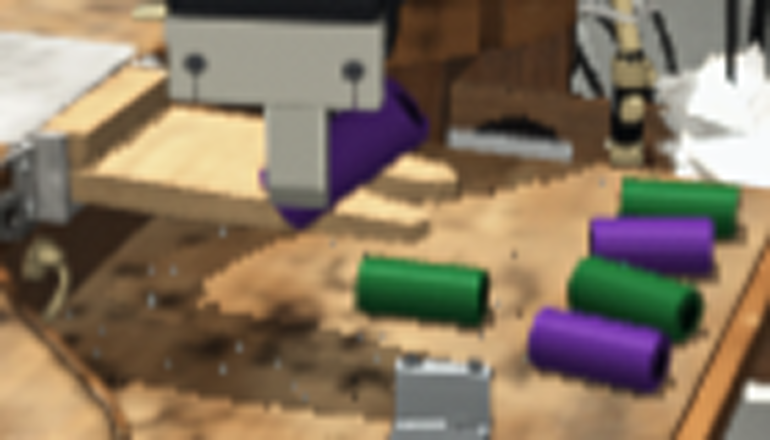

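Emit:
arm_command --commands '[0,20,-62,7,0,40,-124,14,0,55,-186,21,0,55,-248,28,0,55,-308,28,0,55,-308,28,0,55,-308,28,0,55,-308,28]'

```text
time: 16.3
position: [513.0, -164.0, 142.2]
ee_rot: [-38.2, 89.5, 36.8]
ft_force: [0.3, -0.0, 0.1]
finger_gap: 28.9
```

```bash
python3 - <<'E'
from seg import *
goto([510,-163,0],75)
E
```

```text
shift [142.2   4.   -0.8] turn 0.1 alt -179.9 | at [ 513.  -164.   142.2] jaw yaw 75.1 gap 28.9 t 16.3 j6 -101.5
```

Emit:
arm_command --commands '[60,4,0,0,120,4,0,0,142,4,0,0,146,4,0,0,150,4,0,0,154,4,0,0,156,4,0,0,156,4,0,0]'

```text
time: 17.3
position: [513.8, -161.8, -10.7]
ee_rot: [-66.5, 89.1, 8.7]
ft_force: [1.9, 1.1, 17.0]
finger_gap: 29.8
```

```bash
python3 - <<'E'
from seg import *
goto([510,-163,0],75);print(arm.sense()['ft_force'])
im=arm.snapshot('side');cv2.imwrite('pics/side12.png',cv2.resize(im[130:260,220:380],None,fx=4.5,fy=4.5))
E
```

```text
shift [-10.7   3.2  -2.1] turn 0.2 alt -179.8 | at [ 513.8 -161.8  -10.7] jaw yaw 75.2 gap 29.8 t 17.3 j6 -101.7
[ 1.89846653  1.08639576 17.0071166 ]
```

View pics/side12.png

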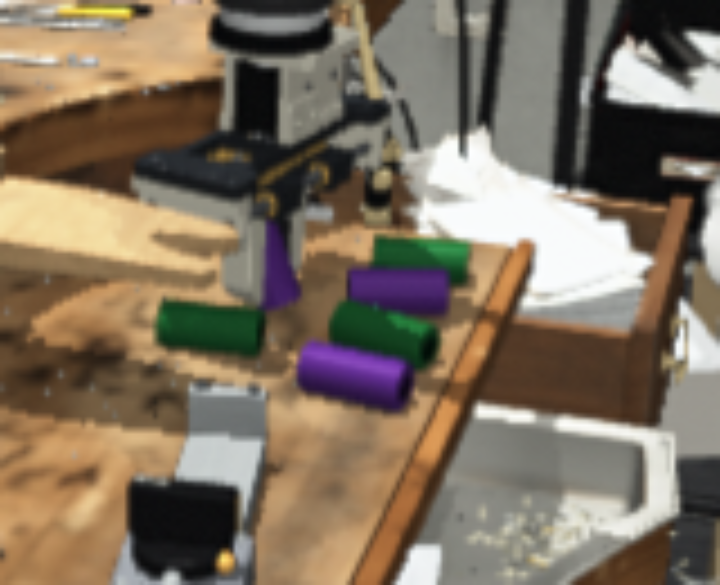

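Emit:
arm_command --commands '[-40,0,0,0,-90,0,0,0,-90,0,0,0,-90,0,0,0]'

```text
time: 17.85
position: [512.0, -160.7, 79.0]
ee_rot: [-64.9, 89.2, 10.4]
ft_force: [0.2, -0.2, -1.4]
finger_gap: 29.0
```

```bash
python3 - <<'E'
from seg import *
goto([510,-163,0],75);print(arm.sense()['ft_force'])
im=arm.snapshot('side');im2=arm.snapshot('scene');im3=save('w13')[0]
a=cv2.resize(im[100:230,230:360],(390,390),interpolation=cv2.INTER_CUBIC);b=cv2.resize(im2[100:230,230:360],(390,390),interpolation=cv2.INTER_CUBIC)
cv2.imwrite('pics/m13.png',np.hstack([a,b]))
E
```

```text
shift [79.   2.4 -3.2] turn 0.3 alt -179.7 | at [ 512.  -160.7   79. ] jaw yaw 75.3 gap 29.0 t 17.85 j6 -101.6
[ 0.23746164 -0.20631168 -1.39313673]
```

View pics/m13.png

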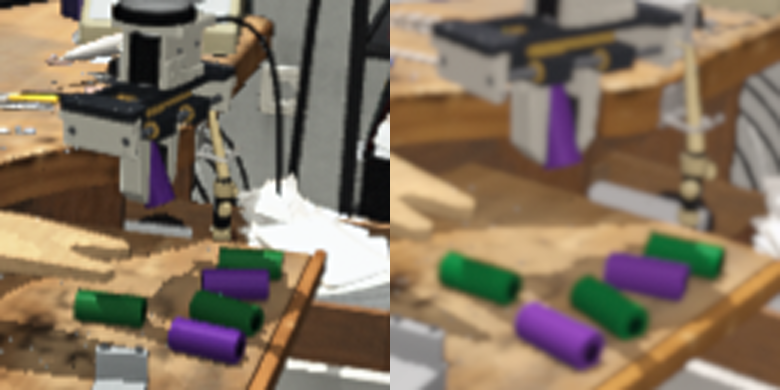

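View pics/w13.png

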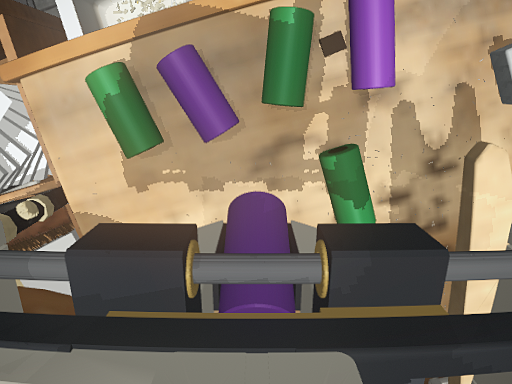

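```bash
python3 - <<'E'
from seg import *
goto([492,-160,-6],75)
E
```

```text
shift [83.7 20.1 -4.5] turn 0.2 alt -179.8 | at [ 511.6 -161.1   77.9] jaw yaw 75.2 gap 29.6 t 18.0 j6 -101.6
```

Emit:
arm_command --commands '[20,20,-4,0,60,20,-4,0,80,20,-4,0,84,20,-4,0,87,20,-4,0,89,20,-4,0,89,20,-4,0]'

```text
time: 18.88
position: [492.7, -159.7, -10.3]
ee_rot: [-62.7, 89.2, 12.5]
ft_force: [-1.0, 0.5, 2.7]
finger_gap: 29.6
```

Emit:
arm_command --commands '[0,0,0,0,0,0,0,0,0,0,0,0,0,0,0,0]' --claw 110

```text
time: 19.38
position: [492.7, -159.7, -10.3]
ee_rot: [-62.6, 89.2, 12.7]
ft_force: [-0.2, -0.2, -0.2]
finger_gap: 51.7
```

```bash
python3 - <<'E'
from seg import *
goto([492,-160,-6],75);print(arm.sense()['ft_force'])
im=arm.snapshot('side');im2=arm.snapshot('scene');im3=save('w14')[0]
a=cv2.resize(im[130:240,250:360],(390,390),interpolation=cv2.INTER_CUBIC);b=cv2.resize(im2[130:240,230:340],(390,390),interpolation=cv2.INTER_CUBIC)
cv2.imwrite('pics/m14.png',np.hstack([a,b]))
E
```

```text
shift [-4.3  0.5 -0.4] turn 0.3 alt -179.7 | at [ 492.7 -159.7  -10.3] jaw yaw 75.3 gap 51.7 t 19.38 j6 -102.6
[-0.16016886 -0.1768606  -0.23380072]
```

View pics/m14.png

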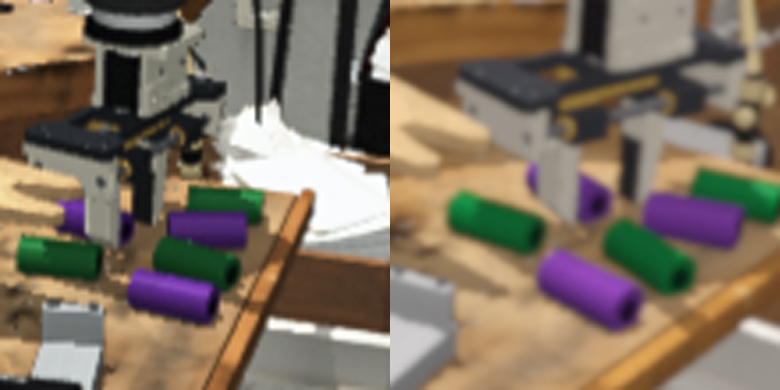

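```bash
python3 - <<'E'
from seg import *
goto([450,-185,200],3)
E
```

```text
shift [-211.    32.3  -34. ] turn 72.3 alt -107.7 | at [ 492.7 -159.7  -10.3] jaw yaw 75.3 gap 52.1 t 19.52 j6 -102.6
```

Emit:
arm_command --commands '[-55,0,0,0,-110,0,0,10,-165,32,-34,20,-211,32,-34,30,-211,32,-34,41,-211,32,-34,52,-211,32,-34,62,-211,32,-34,72,-211,32,-34,72,-211,32,-34,72]' --claw 0

```text
time: 20.78
position: [450.2, -185.1, 200.0]
ee_rot: [9.7, 89.2, 13.1]
ft_force: [0.0, -0.2, 0.1]
finger_gap: 92.0
```

```bash
python3 - <<'E'
from tube import *
print(pose()[0],zyaw())
im,C=save('w15')
E
```

```text
[ 450.19808427 -185.06166485  199.99396097] 3.4453230603680325
```

View pics/w15.png

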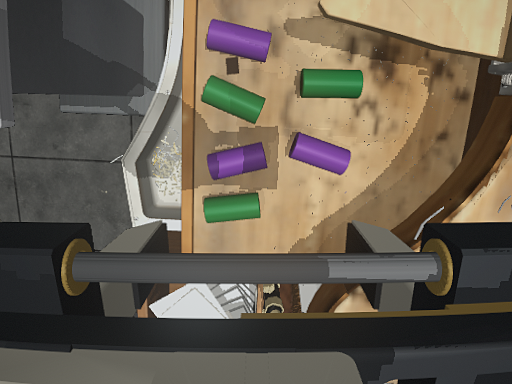

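```bash
python3 - <<'E'
import re
s=open('seg.py').read()
s=s.replace("(65,140,30),(90,255,255)","(60,110,15),(95,255,255)").replace("(125,110,30),(150,255,255)","(120,75,15),(155,255,255)")
s=s.replace("            if st[i,4]>150:","            if st[i,4]>250:").replace("m=cv2.inRange(h,lo,hi);","m=cv2.inRange(h,lo,hi);m[222:]=0;")
open('seg.py','w').write(s)
E
python3 - <<'E'
from tube import *
im,C=load('w15');z=im.copy()
for c,x,e,a,_,_ in allfit('w15'):
    print(c,x[:2].round(1),np.degrees(x[2]).round(1),'rms',round(e,2),a)
    cv2.polylines(z,[hull(C,*x,12).round().astype(int)],True,(0,255,255),1)
cv2.imwrite('pics/w15o.png',cv2.resize(z[:240,140:420],None,fx=2.8,fy=2.5))
E
```

```text
green [526.1 -93.8] 3.5 rms 2.42 1532
green [ 423.9 -116.1] -20.0 rms 1.75 1525
green [ 427.9 -240. ] 7.3 rms 2.1 1209
purple [426.7 -56.9] -9.8 rms 0.84 1852
purple [ 522.2 -169.8] -15.7 rms 1.35 1491
purple [ 430.6 -183.2] 16.5 rms 0.97 1473
```

View pics/w15o.png

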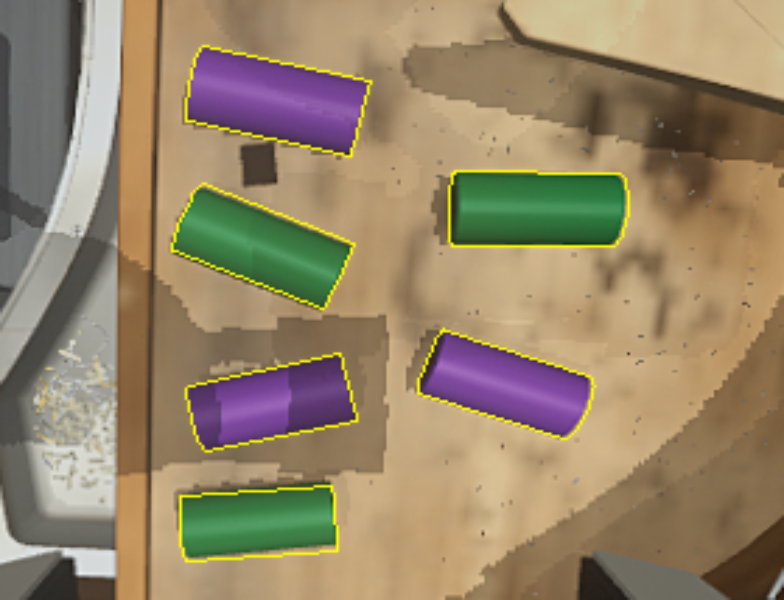

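```bash
python3 - <<'E'
from tube import *
goto([424,-116.1,-16],-20)
C=load('w15')[1];print('board edge',onz(C,[[193,130],[183,130]],0).round())
E
```

```text
shift [215.9  69.9 -25. ] turn 23.4 alt -156.6 | at [ 450.2 -185.1  200. ] jaw yaw 3.4 gap 91.7 t 20.82 j6 -35.4
board edge [[ 379. -153.    0.]
 [ 368. -154.    0.]]
```

Emit:
arm_command --commands '[55,35,-12,10,110,70,-25,20,150,70,-25,23.4,165,70,-25,23.4,165,70,-25,23.4,190,70,-25,23.4,216,70,-25,23.4,216,70,-25,23.4,216,70,-25,23.4]' --claw 48

```text
time: 21.95
position: [424.8, -116.5, -15.0]
ee_rot: [28.8, 89.1, 8.8]
ft_force: [0.2, -0.7, 0.3]
finger_gap: 74.5
```

```bash
python3 - <<'E'
from tube import *
goto([424,-116.1,-16],-20);print(arm.sense()['ft_force'])
E
```

```text
shift [ 1.   0.1 -0.9] turn 0.0 alt -180.0 | at [ 424.8 -116.5  -15. ] jaw yaw -20.0 gap 74.5 t 21.95 j6 -6.5
[ 0.1538406  -0.68610694  0.32732292]
```

Emit:
arm_command --commands '[0,0,0,0,0,0,0,0,0,0,0,0]' --claw 255 --grip_force 25

```text
time: 22.32
position: [425.6, -116.9, -14.0]
ee_rot: [24.5, 89.0, 4.5]
ft_force: [-0.5, -0.1, 7.0]
finger_gap: 61.8
```

Emit:
arm_command --commands '[-10,0,0,0,-50,0,0,0,-110,0,0,0,-110,0,0,0]'

```text
time: 22.82
position: [426.3, -118.2, 100.5]
ee_rot: [13.8, 88.5, -6.2]
ft_force: [-0.0, -0.4, -0.3]
finger_gap: 61.7
```

```bash
cat > place.py <<'E'
from tube import *
from clamp import T
P=np.array([464.0,96.3,np.radians(9.5)])
def tgt(x,y,axis_z):
    q=T(P,[(x,y,0)])[0];return [q[0],q[1],axis_z-28]
YAW=9.5
E
python3 - <<'E'
from place import *
goto(tgt(0,-28,32+40),YAW);im=arm.snapshot('side');cv2.imwrite('pics/s16.png',cv2.resize(im[100:230,230:390],None,fx=4,fy=4))
goto(tgt(0,-28,32),YAW)
E
```

```text
shift [ 57.  189.7 -25.4] turn -29.5 alt 150.5 | at [ 426.3 -118.2  100.5] jaw yaw -20.0 gap 61.7 t 22.82 j6 -6.3
shift [ 95.  189.3 -24.3] turn -29.5 alt 150.5 | at [ 424.8 -117.5   98.3] jaw yaw -20.0 gap 62.1 t 22.88 j6 -6.3
```

View pics/s16.png

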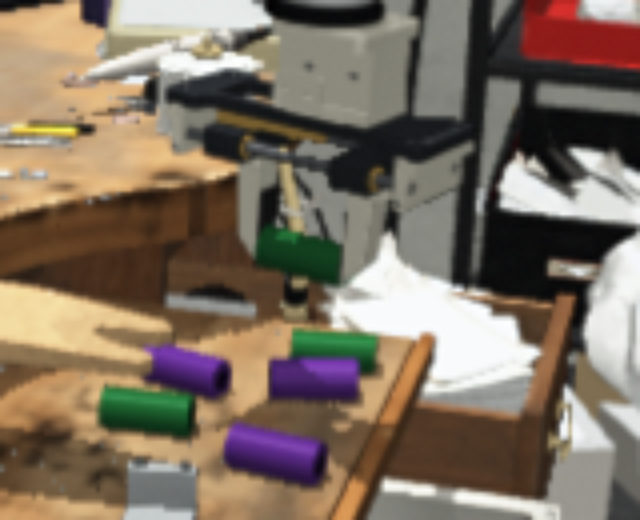

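Emit:
arm_command --commands '[-5,60,-8,-10,-5,120,-16,-20,0,175,-22,-29.5,20,189,-25,-29.5,40,189,-25,-29.5,57,189.5,-25,-29.5,57,189.5,-25,-29.5,57,189.5,-25,-29.5]'

```text
time: 23.88
position: [466.9, 69.0, 41.9]
ee_rot: [-11.9, 88.8, -2.4]
ft_force: [0.5, 0.0, -0.2]
finger_gap: 62.0
```

```bash
python3 - <<'E'
from place import *
goto(tgt(0,-28,32),YAW);print(pose()[1].as_matrix()[:,0].round(3));save('w17')
cv2.imwrite('pics/s17.png',cv2.resize(arm.snapshot('side')[160:300,180:330],None,fx=4,fy=4))
cv2.imwrite('pics/c17.png',cv2.resize(arm.snapshot('scene')[150:290,150:300],None,fx=4,fy=4))
E
```

```text
shift [37.9 -0.5  0.8] turn 0.0 alt -180.0 | at [466.9  69.   41.9] jaw yaw 9.5 gap 62.0 t 23.88 j6 -10.4
[ 0.021 -0.001 -1.   ]
```

View pics/w17.png

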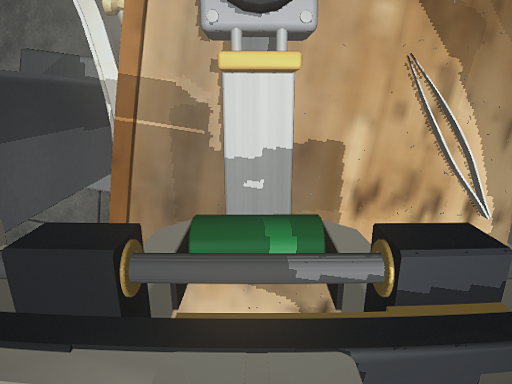

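View pics/s17.png

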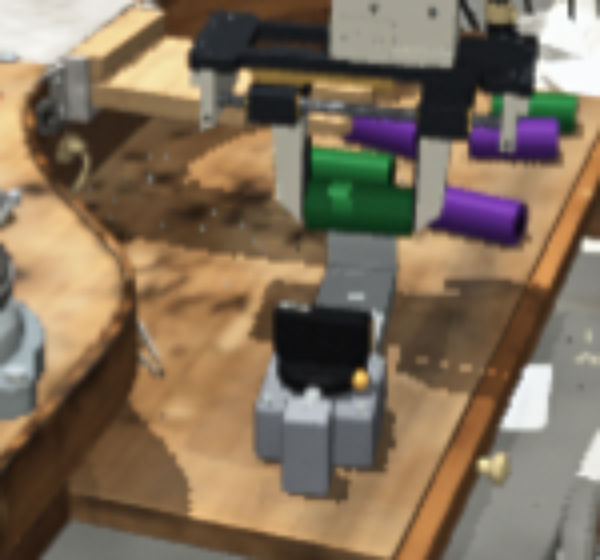

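View pics/c17.png

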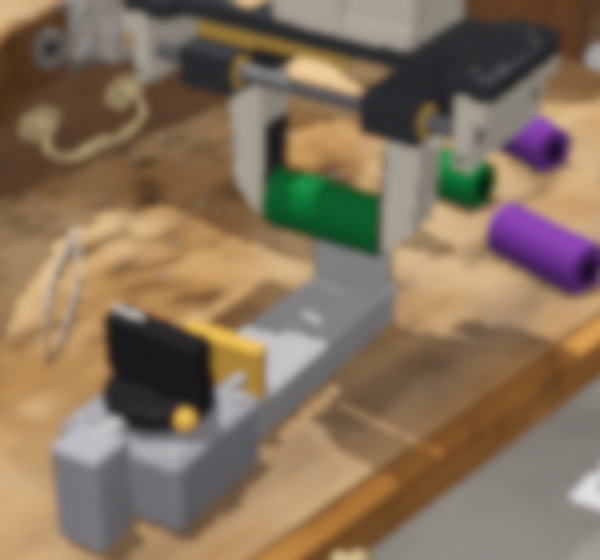

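```bash
python3 - <<'E'
from place import *
im,C=load('w17');z=cv2.resize(im[0:240,180:340],None,fx=4,fy=4,interpolation=cv2.INTER_CUBIC)[:600]
def dr(Q,col):
    u=(proj(C,T(P,Q))-[180,0])*4+1.5;cv2.polylines(z,[u.round().astype(int)],True,col,1)
dr([(21,57.2,46),(21,66.2,46),(-21,66.2,46),(-21,57.2,46)],(0,0,255))
dr([(31,77,34),(31,139,34),(-31,139,34),(-31,77,34)],(0,0,255))
dr([(21,-45.5,20),(21,57,20),(-21,57,20),(-21,-45.5,20)],(255,0,255))
cv2.imwrite('pics/z17.png',z)
E
```

```text
(no output)
```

View pics/z17.png

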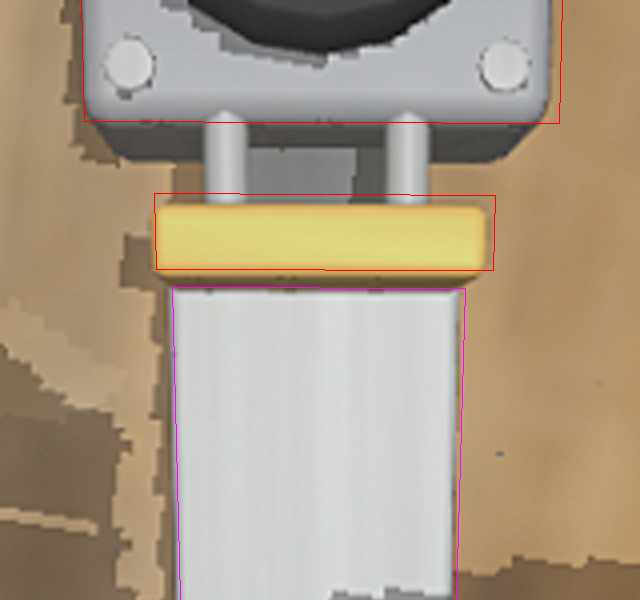

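Emit:
arm_command --commands '[18,-0.5,0.5,0,30,-0.5,0.5,0,35,-0.5,0.5,0,35,-0.5,0.5,0]'

```text
time: 24.52
position: [468.8, 68.5, 7.4]
ee_rot: [-11.9, 88.7, -2.3]
ft_force: [0.1, -0.6, -0.0]
finger_gap: 62.2
```

Emit:
arm_command --commands '[0,0,0,0,0,0,0,0,0,0,0,0]' --claw 48

```text
time: 24.9
position: [468.9, 68.6, 7.6]
ee_rot: [-11.7, 88.7, -2.2]
ft_force: [-1.0, -1.7, -0.0]
finger_gap: 74.6
```

```bash
python3 - <<'E'
from place import *
goto([450,-60,100],7)
E
```

```text
shift [ -92.7 -124.1  -37.9] turn 2.5 alt -177.5 | at [468.9  68.6   7.6] jaw yaw 9.5 gap 74.6 t 24.9 j6 -10.4
```

```bash
python3 - <<'E'
from place import *
goto([428,-240,60],7.3)
E
```

```text
shift [ -53.  -297.8  -90.3] turn 2.2 alt -177.8 | at [468.9  68.6   7.6] jaw yaw 9.5 gap 74.6 t 24.9 j6 -10.4
```

Emit:
arm_command --commands '[-50,0,0,0,-105,0,0,0,-105,-60,-9,0,-105,-121,-18,0,-105,-182,-27,0,-105,-243,-36,0,-90,-298,-80,2,-60,-298,-91,2,-60,-298,-91,2,-60,-298,-91,2,-60,-298,-91,2]'

```text
time: 26.28
position: [428.6, -240.0, 68.2]
ee_rot: [-13.0, 88.6, -5.3]
ft_force: [-1.1, -0.2, -0.2]
finger_gap: 74.5
```

```bash
python3 - <<'E'
from place import *
goto([428,-240,-16],7.3)
E
```

```text
shift [84.2  0.5 -2.6] turn 0.3 alt -179.7 | at [ 428.6 -240.    68.2] jaw yaw 7.6 gap 74.5 t 26.27 j6 -47.0
```

Emit:
arm_command --commands '[45,0,-2,0,84,0,-2,0,84,0,-2,0,84,0,-2,0]'

```text
time: 26.78
position: [429.5, -240.1, -15.2]
ee_rot: [-13.8, 88.6, -6.1]
ft_force: [-0.3, -0.0, -0.4]
finger_gap: 74.3
```

Emit:
arm_command --commands '[0,0,0,0,0,0,0,0,0,0,0,0]' --claw 255

```text
time: 27.15
position: [430.0, -240.2, -14.5]
ee_rot: [-14.9, 88.5, -7.2]
ft_force: [1.0, 0.7, 6.4]
finger_gap: 62.4
```

Emit:
arm_command --commands '[-50,0,0,0,-110,0,0,0,-120,0,0,0,-120,0,0,0]'

```text
time: 27.65
position: [426.8, -239.8, 105.7]
ee_rot: [-16.0, 88.4, -8.3]
ft_force: [-0.4, -0.1, -1.1]
finger_gap: 62.0
```

```bash
python3 - <<'E'
from place import *
P[0]=463.5
goto(tgt(0,3,32+36),YAW);print(pose()[1].as_matrix()[:,0].round(3))
E
```

```text
shift [ 65.3 331.7  79.6] turn -1.8 alt 178.2 | at [ 426.8 -239.8  105.7] jaw yaw 7.7 gap 62.0 t 27.65 j6 -47.1
[ 0.027 -0.004 -1.   ]
```

Emit:
arm_command --commands '[0,62,15,0,0,124,30,0,0,186,45,0,0,248,60,-1,0,300,72,-1.8,30,331,79.5,-1.8,65,331.5,79.5,-1.8,65,331.5,79.5,-1.8,65,331.5,79.5,-1.8,65,331.5,79.5,-1.8]'

```text
time: 28.9
position: [463.6, 98.6, 41.2]
ee_rot: [-17.2, 88.3, -7.8]
ft_force: [-0.6, 0.1, -1.5]
finger_gap: 62.2
```

```bash
python3 - <<'E'
from place import *
P[0]=463.5
goto(tgt(0,3,32),YAW);save('w18')
im,C=load('w18');z=cv2.resize(im[0:300,130:380],None,fx=3,fy=3,interpolation=cv2.INTER_CUBIC)[:,:]
def dr(Q,col):
    u=(proj(C,T(P,Q))-[130,0])*3+1;cv2.polylines(z,[u.round().astype(int)],True,col,1)
dr([(21,57.2,46),(21,66.2,46),(-21,66.2,46),(-21,57.2,46)],(0,0,255))
dr([(21,-45.5,20),(21,57,20),(-21,57,20),(-21,-45.5,20)],(255,0,255))
cv2.imwrite('pics/z18.png',z[:600])
cv2.imwrite('pics/s18.png',cv2.resize(arm.snapshot('side')[160:300,180:330],None,fx=4,fy=4))
E
```

```text
shift [37.2  1.1 -1.5] turn -0.0 alt 180.0 | at [463.6  98.6  41.2] jaw yaw 9.5 gap 62.2 t 28.9 j6 -6.2
```

View pics/z18.png

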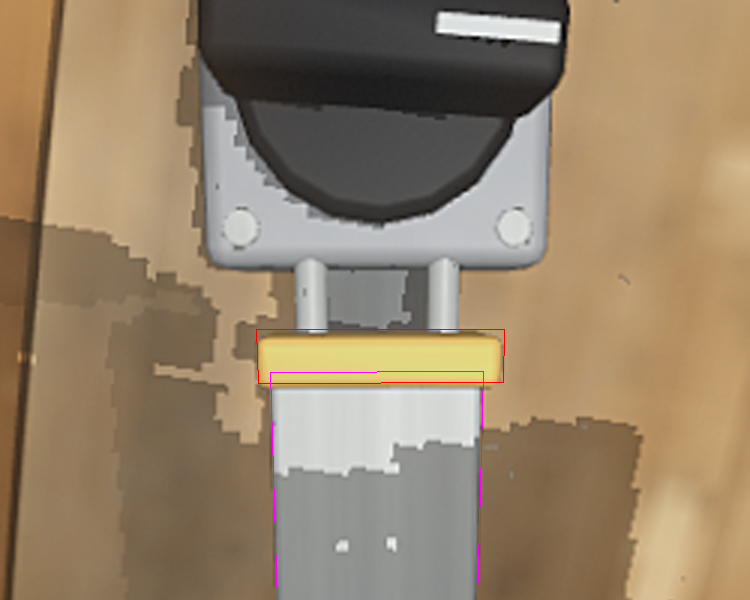

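View pics/s18.png

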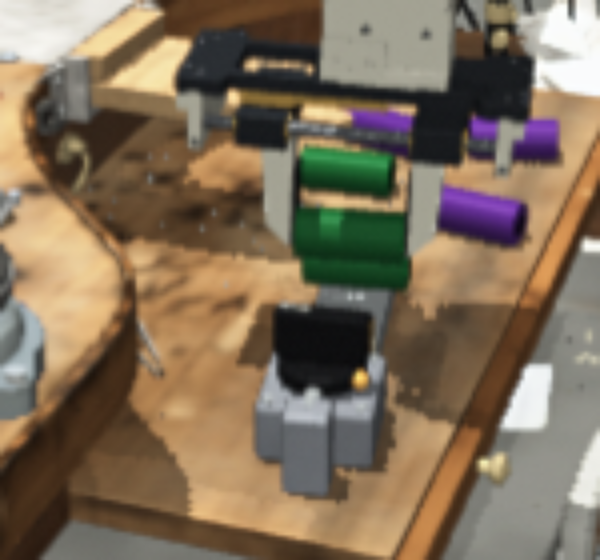

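Emit:
arm_command --commands '[18,1,-1,0,30,1,-1,0,35,1,-1,0,35,1,-1,0]'

```text
time: 29.5
position: [463.5, 99.3, 6.2]
ee_rot: [-17.2, 88.3, -7.7]
ft_force: [-0.2, -0.0, -1.5]
finger_gap: 62.2
```

Emit:
arm_command --commands '[0,0,0,0,0,0,0,0,0,0,0,0]' --claw 48

```text
time: 29.88
position: [463.6, 99.3, 6.4]
ee_rot: [-17.1, 88.3, -7.6]
ft_force: [-0.4, 0.2, -0.2]
finger_gap: 74.3
```

```bash
python3 - <<'E'
from place import *
goto([526,-104,60],3.5)
E
```

```text
shift [ -50.9 -211.3   29.6] turn 6.0 alt -174.0 | at [463.6  99.3   6.4] jaw yaw 9.5 gap 74.3 t 29.88 j6 -6.0
```

```bash
python3 - <<'E'
from place import *
goto([527,-105,100],-9)
E
```

```text
shift [ -90.9 -212.8   31.6] turn 18.5 alt -161.5 | at [463.6  99.3   6.4] jaw yaw 9.5 gap 74.3 t 29.88 j6 -6.0
```

Emit:
arm_command --commands '[-50,0,0,0,-110,0,0,0,-110,-60,10,5,-105,-120,20,10,-100,-180,25,15,-95,-211,29,18.5,-92,-211,29,18.5,-92,-211,29,18.5,-92,-211,29,18.5]'

```text
time: 31.0
position: [523.9, -102.4, 101.2]
ee_rot: [1.8, 88.3, -7.1]
ft_force: [0.4, -0.2, 1.2]
finger_gap: 74.4
```

```bash
python3 - <<'E'
from place import *
goto([527,-105,-13],-9)
im,C=save('w19')
cv2.imwrite('pics/s19.png',cv2.resize(arm.snapshot('side')[130:250,200:350],None,fx=5,fy=5))
E
```

```text
shift [ 1.142e+02 -2.200e+00  1.000e-01] turn 0.1 alt -179.9 | at [ 523.9 -102.4  101.2] jaw yaw -8.9 gap 74.4 t 31.0 j6 -10.8
```

View pics/w19.png

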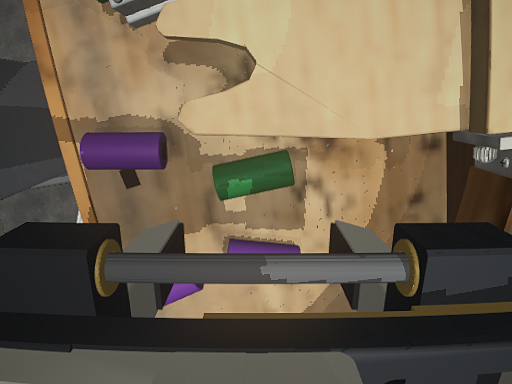

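View pics/s19.png

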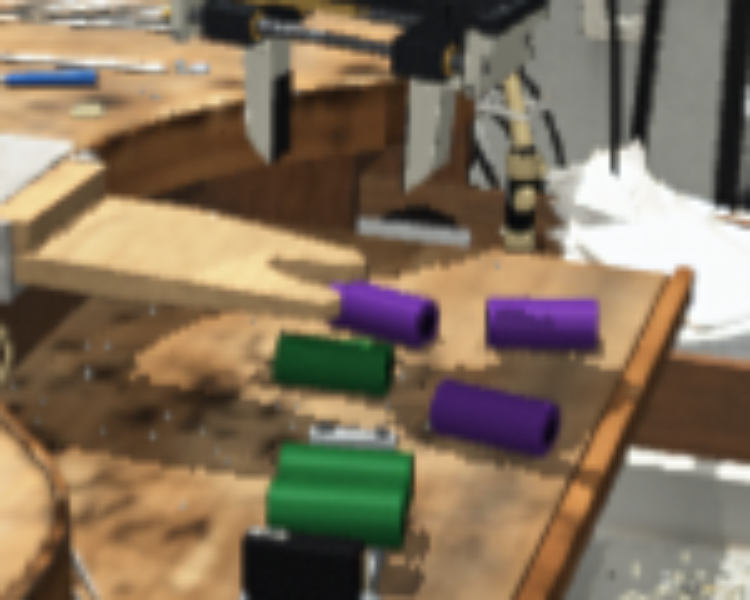

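Emit:
arm_command --commands '[50,-2,0,0,100,-2,0,0,113,-2,0,0,113,-2,0,0]'

```text
time: 31.6
position: [527.3, -104.7, -11.5]
ee_rot: [1.7, 88.3, -7.2]
ft_force: [-0.7, 0.3, 0.7]
finger_gap: 74.4
```

Emit:
arm_command --commands '[0,0,0,0,0,0,0,0,0,0,0,0]' --claw 255 --grip_force 12

```text
time: 31.98
position: [528.5, -105.0, -9.7]
ee_rot: [0.8, 88.1, -8.1]
ft_force: [1.1, 1.2, 7.3]
finger_gap: 63.1
```

Emit:
arm_command --commands '[-2,-8,0,0,-2,-16,0,0,-2,-20,0,0,-2,-20,0,0]'

```text
time: 32.48
position: [525.1, -125.2, -8.0]
ee_rot: [1.0, 88.2, -8.0]
ft_force: [-0.5, -0.2, -0.6]
finger_gap: 63.3
```

Emit:
arm_command --commands '[2,0,0,0,2,0,0,0,2,0,0,0]' --claw 48

```text
time: 32.85
position: [525.2, -125.1, -10.0]
ee_rot: [1.0, 88.2, -7.9]
ft_force: [-0.4, 0.2, -0.5]
finger_gap: 74.1
```

Emit:
arm_command --commands '[-60,0,0,0,-110,0,0,0,-110,-30,0,0,-110,-60,0,0,-110,-60,0,0,-110,-60,0,0]'

```text
time: 33.6
position: [512.2, -183.2, 99.7]
ee_rot: [2.1, 88.2, -6.9]
ft_force: [0.3, 0.1, 0.5]
finger_gap: 74.6
```

```bash
python3 - <<'E'
from place import *
im,C=save('w20')
for c,x,e,a,_,_ in allfit('w20'):
    print(c,x[:2].round(1),np.degrees(x[2]).round(1),'rms',round(e,2),a)
    if c=='green': goto([x[0],x[1],-13],np.degrees(x[2]))
E
```

```text
green [ 525.1 -113.5] 0.2 rms 4.5 2510
shift [112.8  70.4  -1.6] turn -9.1 alt 170.9 | at [ 512.3 -183.    99.7] jaw yaw -8.9 gap 74.6 t 33.65 j6 -19.6
purple [425.4 -56.7] -9.5 rms 1.88 3629
purple [ 521.  -169.6] -15.7 rms 0.92 2837
purple [ 429.3 -183.4] 16.0 rms 3.19 2534
```

View pics/w20.png

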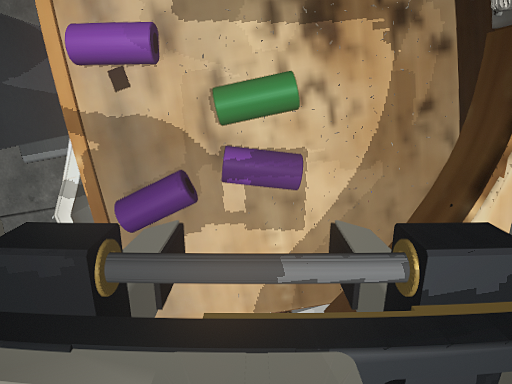

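```bash
python3 - <<'E'
from place import *
im,C=load('w20');z=im.copy()
for c,r,st,cnt in blobs(im):
    if c!='green': continue
    print(r,st)
    for a0 in(-.3,-.1,0,.1,.3):
        c0=onz(C,r[0],17)[0];x,e=fit([(C,clean(cnt))],12.,[c0[0],c0[1],a0]);print(x,e)
    cv2.polylines(z,[hull(C,*x,12).round().astype(int)],True,(0,255,255),1);cv2.drawContours(z,[cnt],-1,(0,0,255),1)
cv2.imwrite('pics/w20o.png',cv2.resize(z[40:220,160:340],None,fx=4,fy=3.3))
E
```

```text
((255.7115478515625, 96.05769348144531), (36.08536911010742, 82.95712280273438), 78.69007110595703) [ 213   71   86   51 2510]
[ 5.25195606e+02 -1.16415358e+02  1.13724580e-01] 4.8853149795403015
[ 5.25366294e+02 -1.12849066e+02 -4.75083956e-02] 4.807216158060429
[ 5.25149327e+02 -1.13531728e+02  2.94372045e-03] 4.50357958969542
[ 5.25027624e+02 -1.14761480e+02  1.98018158e-01] 4.574399057235944
[ 5.25025672e+02 -1.14763461e+02  1.98058965e-01] 4.574840773780054
```

View pics/w20o.png

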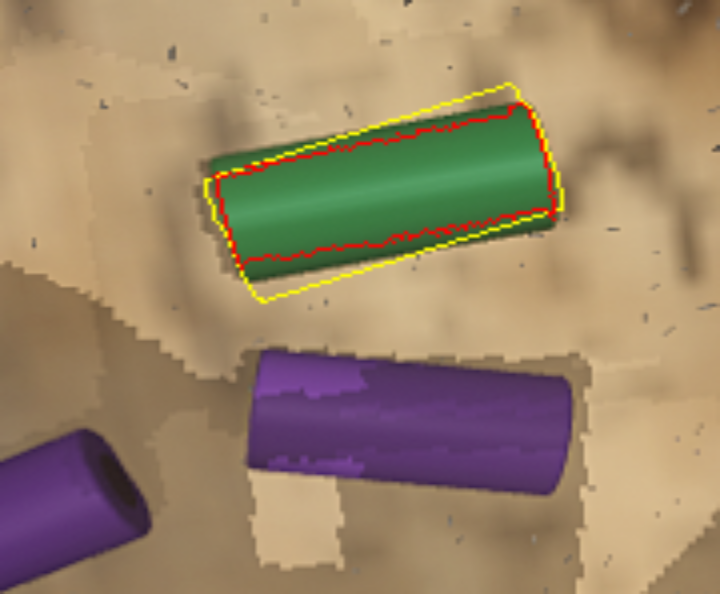

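```bash
sed -i 's/(60,110,15),(95,255,255)/(48,60,8),(100,255,255)/' seg.py; python3 - <<'E'
from place import *
for c,x,e,a,_,_ in allfit('w20'):
    if c=='green':
        print(c,x[:2].round(1),np.degrees(x[2]).round(1),'rms',round(e,2),a)
        goto([x[0],x[1],-13],np.degrees(x[2]))
E
```

```text
green [ 525.  -114.3] 3.2 rms 1.18 3151
shift [112.8  69.6  -1.6] turn -12.1 alt 167.9 | at [ 512.3 -183.    99.7] jaw yaw -8.9 gap 74.6 t 33.65 j6 -19.6
```

Emit:
arm_command --commands '[0,50,-1,-9,30,69,-1,-9,90,69,-1,-9,112,69,-1,-9,112,69,-1,-9,112,69,-1,-9]'

```text
time: 34.4
position: [526.3, -114.9, -11.2]
ee_rot: [-7.6, 88.1, -7.4]
ft_force: [-0.7, 0.8, -0.4]
finger_gap: 74.5
```

Emit:
arm_command --commands '[0,0,0,0,0,0,0,0,0,0,0,0]' --claw 255 --grip_force 25

```text
time: 34.78
position: [527.2, -115.1, -9.8]
ee_rot: [-8.2, 88.0, -8.1]
ft_force: [-0.2, 1.1, 7.3]
finger_gap: 62.1
```

Emit:
arm_command --commands '[-50,0,0,0,-110,0,0,0,-125,0,0,0,-125,0,0,0]'

```text
time: 35.28
position: [523.2, -114.7, 116.0]
ee_rot: [-9.0, 87.8, -8.9]
ft_force: [0.7, 0.1, -0.3]
finger_gap: 62.4
```

```bash
python3 - <<'E'
from place import *
P[0]=463.5
goto(tgt(0,35,32+36),YAW);print(pose()[1].as_matrix()[:,0].round(3))
E
```

```text
shift [ 72.1 246.1 -67.8] turn -9.4 alt 170.6 | at [ 523.2 -114.7  116. ] jaw yaw 0.1 gap 62.4 t 35.27 j6 -21.2
[ 0.037 -0.006 -0.999]
```

Emit:
arm_command --commands '[0,61,-17,-3,0,122,-34,-6,0,183,-51,-9,0,240,-67,-9.4,30,246,-68,-9.4,66,246,-68,-9.4,66,246,-68,-9.4,66,246,-68,-9.4]'

```text
time: 36.28
position: [457.2, 130.6, 46.0]
ee_rot: [-18.9, 87.9, -9.4]
ft_force: [0.1, 0.5, 0.1]
finger_gap: 62.2
```

```bash
python3 - <<'E'
from place import *
P[0]=463.5
goto(tgt(0,35,38.5),YAW);save('w21')
im,C=load('w21');z=cv2.resize(im[0:300,130:380],None,fx=3,fy=3,interpolation=cv2.INTER_CUBIC)[:,:]
def dr(Q,col):
    u=(proj(C,T(P,Q))-[130,0])*3+1;cv2.polylines(z,[u.round().astype(int)],True,col,1)
dr([(21,57.2,46),(21,66.2,46),(-21,66.2,46),(-21,57.2,46)],(0,0,255))
cv2.imwrite('pics/z21.png',z[200:800])
cv2.imwrite('pics/s21.png',cv2.resize(arm.snapshot('side')[160:300,180:330],None,fx=4,fy=4))
cv2.imwrite('pics/c21.png',cv2.resize(arm.snapshot('scene')[150:290,150:300],None,fx=4,fy=4))
E
```

```text
shift [35.5  0.5 -0.6] turn -0.0 alt 180.0 | at [457.2 130.6  46. ] jaw yaw 9.5 gap 62.2 t 36.27 j6 -1.7
```

View pics/z21.png

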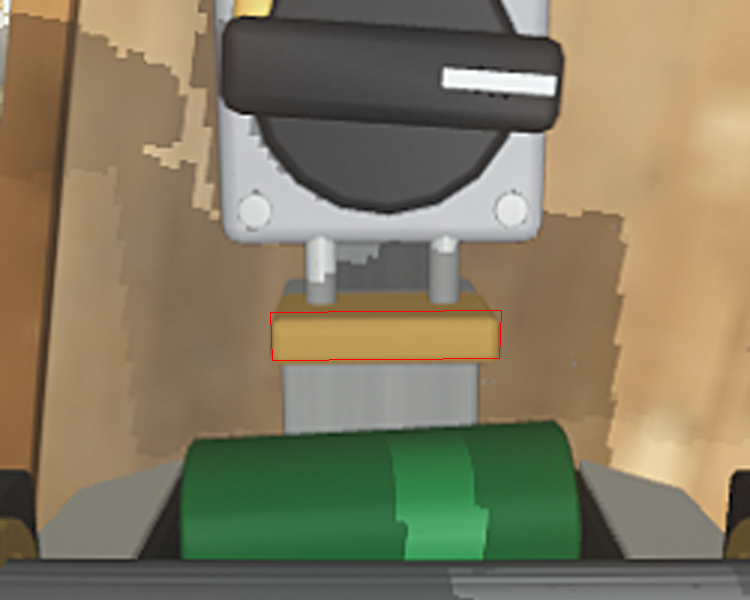

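View pics/c21.png

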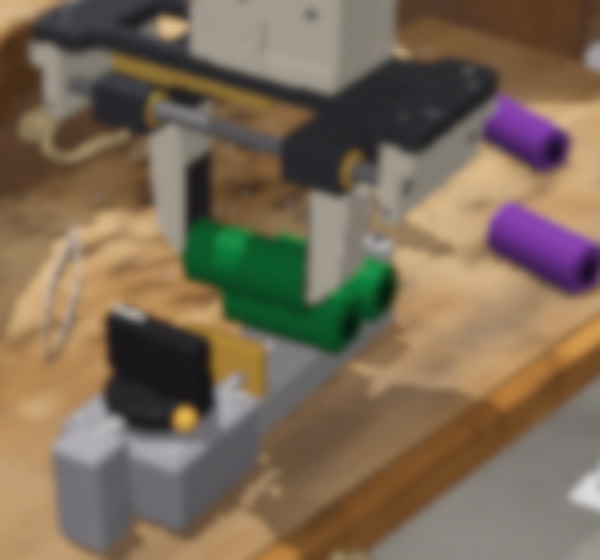

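Emit:
arm_command --commands '[18,1.5,-0.5,1.5,30,1.5,-0.5,1.5,35,1.5,-0.5,1.5,35.5,1.5,-0.5,1.5]'

```text
time: 36.92
position: [458.7, 131.8, 11.4]
ee_rot: [-16.3, 87.8, -8.3]
ft_force: [0.1, -0.0, -0.8]
finger_gap: 62.4
```

```bash
python3 - <<'E'
from place import *
goto(tgt(0,35,38.5),YAW);print(arm.sense()['ft_force'])
cv2.imwrite('pics/s22.png',cv2.resize(arm.snapshot('side')[160:300,180:330],None,fx=4,fy=4))
cv2.imwrite('pics/c22.png',cv2.resize(arm.snapshot('scene')[150:290,150:300],None,fx=4,fy=4))
E
```

```text
shift [ 0.9 -0.9 -0.6] turn -1.5 alt 178.5 | at [458.7 131.8  11.4] jaw yaw 8.0 gap 62.4 t 36.92 j6 0.0
[ 0.07299223 -0.02528063 -0.7700342 ]
```

View pics/s22.png

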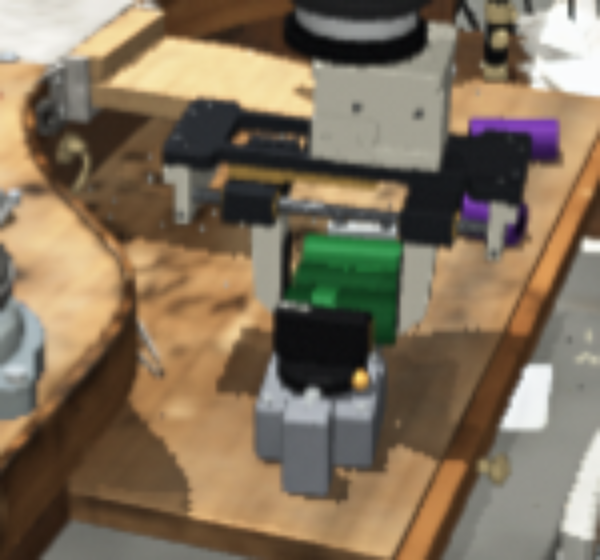

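View pics/c22.png

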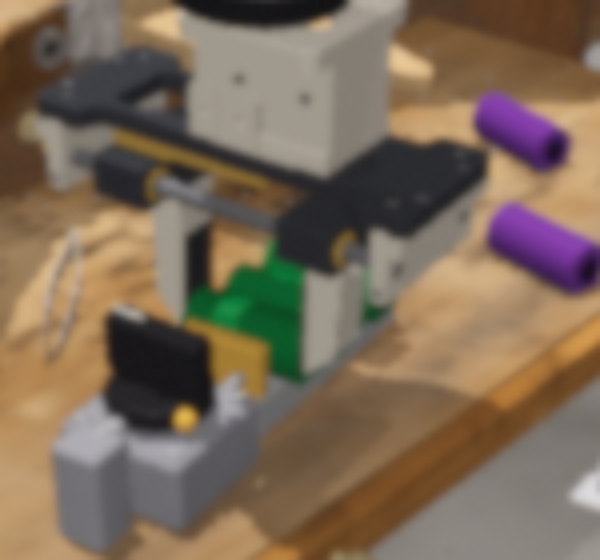

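Emit:
arm_command --commands '[0,0,0,0,0,0,0,0,0,0,0,0,-30,0,0,0,-80,0,0,0,-130,-20,0,0,-140,-80,0,0,-140,-100,0,0,-140,-100,0,0,-140,-100,0,0]' --claw 48

```text
time: 38.28
position: [466.9, 34.2, 152.5]
ee_rot: [-15.5, 87.8, -7.5]
ft_force: [-0.2, -0.1, -0.1]
finger_gap: 74.8
```

```bash
python3 - <<'E'
from place import *
P[0]=463.5
print(pose()[0],arm.sense()['ee_rot'])
im,C=save('w23');z=cv2.resize(im[0:230,150:370],None,fx=3.4,fy=2.6,interpolation=cv2.INTER_CUBIC)
def dr(Q,col):
    u=(proj(C,T(P,Q))-[150,0])*[3.4,2.6]+1;cv2.polylines(z,[u.round().astype(int)],True,col,1)
dr([(21,57.2,46),(21,66.2,46),(-21,66.2,46),(-21,57.2,46)],(0,0,255))
dr([(21,-45.5,46),(21,-54.5,46),(-21,-54.5,46),(-21,-45.5,46)],(0,0,255))
for y in(-30,0,30): dr([(31,y,47),(-31,y,47)],(0,255,255))
cv2.imwrite('pics/z23.png',z)
E
```

```text
[466.88085531  34.22131564 152.51635916] [-15.5140437   87.75759878  -7.54056111]
```

View pics/z23.png

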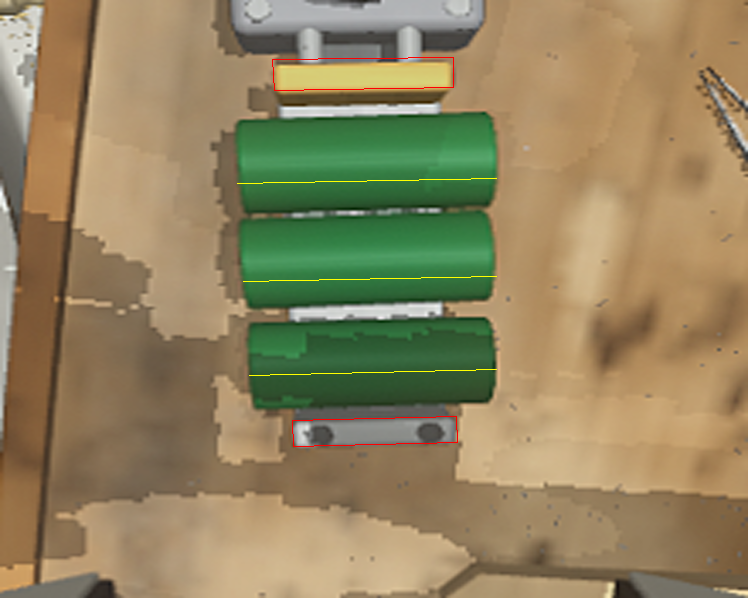

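```bash
python3 - <<'E'
from place import *
goto([447.5,203,110],96)
E
```

```text
shift [ 40.8 170.    2.8] turn -88.0 alt 92.0 | at [466.9  34.5 152.5] jaw yaw 8.0 gap 74.6 t 38.33 j6 -13.1
```

Emit:
arm_command --commands '[0,60,1,-10,0,120,2,-20,0,170,3,-30,20,170,3,-40,40,170,3,-50,41,170,3,-60,41,170,3,-70,41,170,3,-80,41,170,3,-88,41,170,3,-88,41,170,3,-88]' --claw 130

```text
time: 39.7
position: [447.4, 203.6, 109.7]
ee_rot: [-103.5, 87.8, -7.6]
ft_force: [-0.8, 0.4, -0.8]
finger_gap: 44.9
```

```bash
python3 - <<'E'
from place import *
goto([447.5,203,35],96)
save('w24')
E
```

```text
shift [74.7  2.8  0.1] turn -0.1 alt 179.9 | at [447.4 203.6 109.7] jaw yaw 95.9 gap 44.9 t 39.7 j6 -79.2
```

View pics/w24.png

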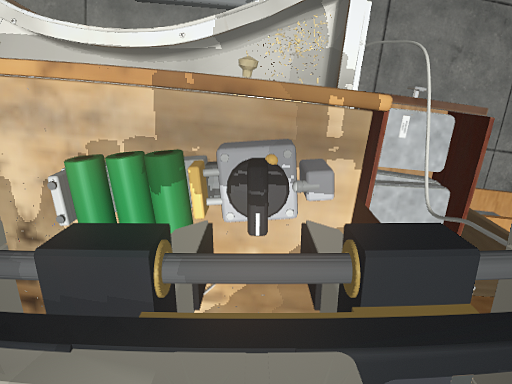

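Emit:
arm_command --commands '[40,2,0,0,74,2.5,0,0,74,2.5,0,0,74,2.5,0,0]'

```text
time: 40.25
position: [448.6, 203.0, 36.7]
ee_rot: [-102.8, 87.7, -6.9]
ft_force: [0.2, -0.2, -0.0]
finger_gap: 45.3
```

Emit:
arm_command --commands '[0,0,0,0,0,0,0,0,0,0,0,0,0,0,0,0,0,0,0,10,0,0,0,20,0,0,0,30,0,0,0,40,0,0,0,50,0,0,0,60,0,0,0,70,0,0,0,78]' --claw 255 --grip_force 35

```text
time: 41.75
position: [447.2, 201.5, 36.9]
ee_rot: [-29.5, 87.9, -11.8]
ft_force: [-5.2, -6.8, 9.5]
finger_gap: 13.7
```

```bash
python3 - <<'E'
from place import *
goto([447.5,203,35],16.3);s=arm.sense();print(s['ft_force'],s['torque'],s['ee_rot'])
E
```

```text
shift [1.9 1.4 0.7] turn 1.4 alt -178.6 | at [447.2 201.5  36.9] jaw yaw 17.7 gap 13.7 t 41.75 j6 -0.7
[-5.20952807 -6.81746553  9.48418142] [-1.65896627  1.00534438  0.01978775] [-29.48355226  87.85809159 -11.82402279]
```

Emit:
arm_command --commands '[0,0,0,1.5,0,0,0,1.5]'

```text
time: 42.0
position: [447.0, 201.3, 36.9]
ee_rot: [-28.7, 87.9, -12.5]
ft_force: [0.4, -0.6, 2.8]
finger_gap: 13.7
```

Emit:
arm_command --commands '[0,0,0,0,0,0,0,0,0,0,0,0,0,0,0,0,-50,0,0,0,-110,0,0,0,-110,0,0,0,-110,0,0,0]' --claw 130

```text
time: 43.0
position: [442.6, 202.1, 146.5]
ee_rot: [-29.0, 87.9, -12.8]
ft_force: [-0.2, 0.3, -0.6]
finger_gap: 45.0
```

```bash
python3 - <<'E'
from place import *
goto([447.5,203,110],16.3);print(arm.sense()['ee_rot'])
save('w25')
P[0]=463.5
cv2.imwrite('pics/s25.png',cv2.resize(arm.snapshot('side')[160:300,180:330],None,fx=4,fy=4))
E
```

```text
shift [36.6  0.2  3.8] turn -0.1 alt 179.9 | at [442.6 202.1 146.5] jaw yaw 16.2 gap 45.0 t 43.0 j6 0.6
[-29.03351912  87.89841721 -12.81167333]
```

View pics/w25.png

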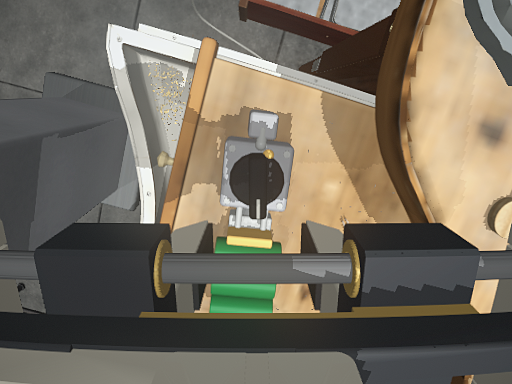

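View pics/s25.png

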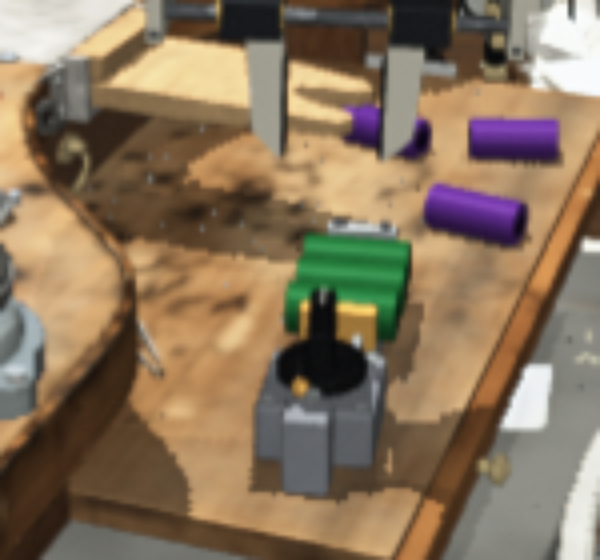

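```bash
python3 - <<'E'
from place import *
goto([467,30,165],9.5)
E
```

```text
shift [ -17.2 -172.3  -23.6] turn 6.7 alt -173.3 | at [442.1 201.9 145.4] jaw yaw 16.2 gap 44.8 t 43.1 j6 0.6
```

Emit:
arm_command --commands '[-18,-60,-7,3,-18,-120,-14,6.7,-18,-173,-20,6.7,-18,-173,-20,6.7,-18,-173,-20,6.7,-18,-173,-20,6.7]' --claw 48

```text
time: 43.85
position: [470.1, 31.6, 165.3]
ee_rot: [-24.4, 88.1, -14.8]
ft_force: [-0.0, 0.4, 0.6]
finger_gap: 74.7
```

```bash
python3 - <<'E'
from place import *
P[0]=463.5
print(pose()[0],arm.sense()['ee_rot'])
im,C=save('w26');z=cv2.resize(im[0:230,150:370],None,fx=3.4,fy=2.6,interpolation=cv2.INTER_CUBIC)
def dr(Q,col):
    u=(proj(C,T(P,Q))-[150,0])*[3.4,2.6]+1;cv2.polylines(z,[u.round().astype(int)],True,col,1)
dr([(21,46,46),(21,55,46),(-21,55,46),(-21,46,46)],(0,0,255))
dr([(21,-45.5,46),(21,-54.5,46),(-21,-54.5,46),(-21,-45.5,46)],(0,0,255))
for y in(-30,0,30): 
    u=hull(C,*T(P,[(0,y,0)])[0][:2],P[2],32);cv2.polylines(z,[((u-[150,0])*[3.4,2.6]+1).round().astype(int)],True,(0,255,255),1)
cv2.imwrite('pics/z26.png',z)
E
```

```text
[470.09333685  31.55672249 165.33224878] [-24.40399095  88.10368525 -14.7833535 ]
```

View pics/z26.png

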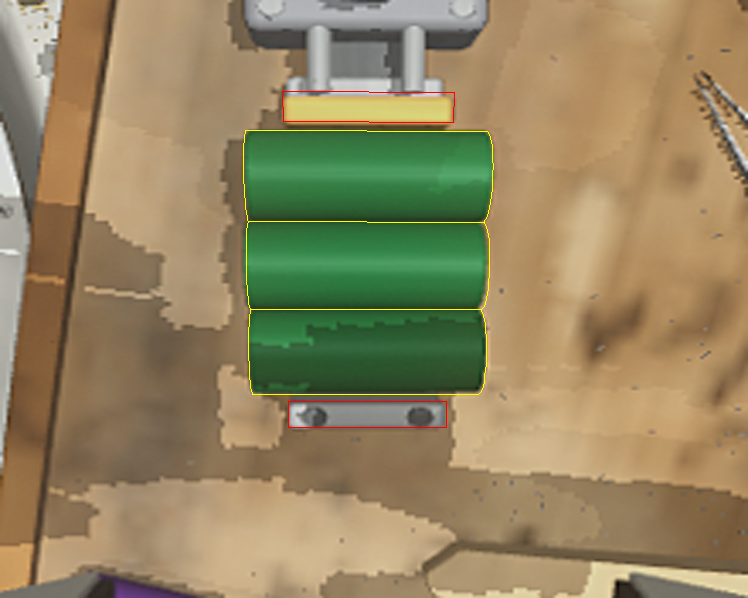

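```bash
python3 - <<'E'
from place import *
goto([450,-175,200],3)
E
```

```text
shift [ -33.3 -200.8  -53.4] turn 6.6 alt -173.4 | at [470.2  31.6 165.5] jaw yaw 9.6 gap 74.4 t 43.9 j6 -14.7
```

Emit:
arm_command --commands '[-33,-60,-15,2,-36,-120,-29,4,-36,-180,-44,6.5,-36,-207,-50,6.5,-36,-207,-50,6.5,-36,-207,-50,6.5,-36,-207,-50,6.5]'

```text
time: 44.78
position: [454.6, -179.1, 202.8]
ee_rot: [-17.5, 88.1, -14.2]
ft_force: [-0.7, -0.1, 0.7]
finger_gap: 74.5
```

```bash
python3 - <<'E'
from place import *
print(pose()[0],arm.sense()['ee_rot'])
im,C=save('w27')
for c,x,e,a,_,_ in allfit('w27'):
    print(c,x[:2].round(1),np.degrees(x[2]).round(1),'rms',round(e,2),a)
    goto([x[0],x[1],-13],np.degrees(x[2]))
E
```

```text
[ 454.55895401 -179.05345277  202.83776606] [-17.47113439  88.08946977 -14.20959749]
purple [426.7 -57. ] -9.9 rms 0.86 1828
shift [213.9 125.7 -27.8] turn 13.2 alt -166.8 | at [ 454.6 -179.2  202.9] jaw yaw 3.3 gap 74.6 t 44.83 j6 -34.4
purple [ 522.1 -169.8] -15.4 rms 1.35 1450
shift [217.9   7.8  61. ] turn 18.6 alt -161.4 | at [ 454.6 -179.2  202.9] jaw yaw 3.3 gap 74.6 t 44.83 j6 -34.4
purple [ 430.6 -183.2] 15.7 rms 1.05 1438
shift [215.   -0.5 -31. ] turn -12.4 alt 167.6 | at [ 454.6 -179.2  202.9] jaw yaw 3.3 gap 74.6 t 44.83 j6 -34.4
```

View pics/w27.png

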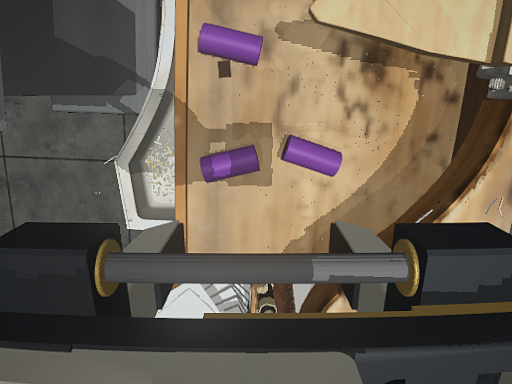

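Emit:
arm_command --commands '[55,0,-10,-10,110,0,-30,-12.5,160,0,-30,-12.5,165,0,-30,-12.5,165,0,-30,-12.5]' --claw 61

```text
time: 45.45
position: [431.0, -182.3, 38.1]
ee_rot: [-30.8, 88.0, -15.0]
ft_force: [0.8, -0.2, -0.5]
finger_gap: 69.9
```

```bash
python3 - <<'E'
from place import *
goto([431.9,-183.2,-13],15.9)
E
```

```text
shift [51.1 -0.2 -0.9] turn -0.1 alt 179.9 | at [ 431.  -182.3   38.1] jaw yaw 15.8 gap 69.9 t 45.45 j6 -49.2
```

Emit:
arm_command --commands '[30,0,-1,0,51,0,-1,0,51,0,-1,0,51,0,-1,0]'

```text
time: 45.95
position: [433.1, -183.7, -11.1]
ee_rot: [-32.2, 87.8, -16.4]
ft_force: [1.1, 0.1, -0.3]
finger_gap: 69.9
```

Emit:
arm_command --commands '[0,0,0,0,0,0,0,0,0,0,0,0,-20,0,0,0,-70,0,0,0,-125,0,0,0,-125,0,0,0,-125,0,0,0]' --claw 255 --grip_force 25

```text
time: 46.95
position: [428.1, -182.1, 113.7]
ee_rot: [-32.2, 87.8, -16.3]
ft_force: [-1.3, -0.9, -0.5]
finger_gap: 61.8
```

```bash
python3 - <<'E'
from place import *
P[0]=463.5
t=tgt(0,-15,58+40);t[0]+=1.3
goto(t,YAW);print(pose()[1].as_matrix()[:,0].round(3))
E
```

```text
shift [ 42.2 243.8 108.2] turn 6.3 alt -173.7 | at [ 428.1 -182.1  113.7] jaw yaw 15.8 gap 61.8 t 46.95 j6 -49.2
[ 0.036 -0.011 -0.999]
```

Emit:
arm_command --commands '[0,60,27,3,0,120,53,6.3,0,180,80,6.3,0,230,102,6.3,20,243.5,108,6.3,42,243.5,108,6.3,42,243.5,108,6.3,42,243.5,108,6.3]'

```text
time: 47.95
position: [467.0, 80.9, 70.0]
ee_rot: [-26.4, 87.9, -16.9]
ft_force: [1.2, 0.3, 0.2]
finger_gap: 62.2
```

```bash
cat > chk.py <<'E'
from place import *
P[0]=463.5
def chk(n,y,axis,off,tubes=()):
    t=tgt(0,y,axis+28-off);t[0]+=1.3;goto(t,YAW);print(arm.sense()['ee_rot'],arm.sense()['ft_force'])
    im,C=save(n);z=im.copy()
    for (yy,zz) in tubes:
        u=hull(C,*T(P,[(0,yy,0)])[0][:2],P[2],zz);cv2.polylines(z,[u.round().astype(int)],True,(0,255,255),1)
    cv2.imwrite(f'pics/{n}o.png',cv2.resize(z[0:320,100:412],None,fx=1.9,fy=1.8))
    a=arm.snapshot('side')[160:290,200:320];b=arm.snapshot('scene')[150:280,160:280]
    cv2.imwrite(f'pics/{n}f.png',np.hstack([cv2.resize(q,None,fx=3.3,fy=3.3,interpolation=cv2.INTER_CUBIC) for q in(a,b)]))
E
python3 - <<'E'
from chk import *
chk('w28',-15,59,23)
# measured z of held tube
im,C=load('w28')
E
```

```text
shift [33.9  1.1 -0.7] turn 0.0 alt -180.0 | at [467.   80.9  70. ] jaw yaw 9.5 gap 62.2 t 47.95 j6 -7.9
[-26.39999024  87.90168927 -16.90523459] [1.18763274 0.29976343 0.22269103]
```

View pics/w28o.png

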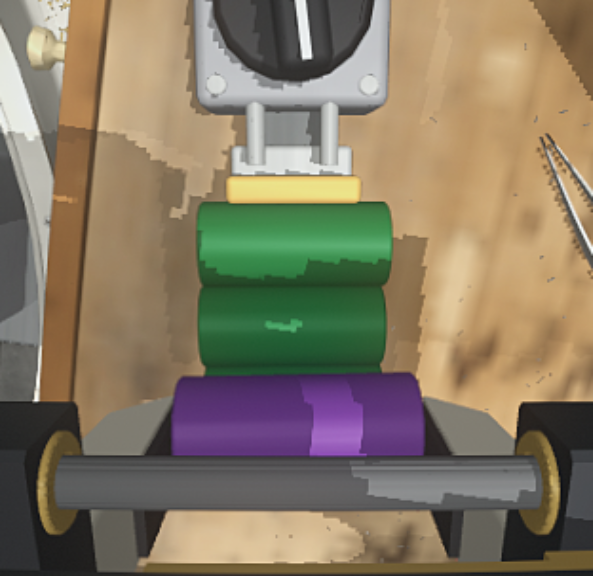

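View pics/w28f.png

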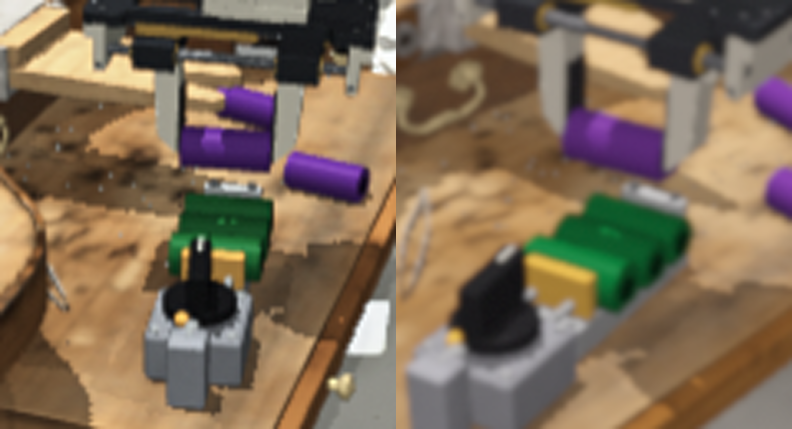

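Emit:
arm_command --commands '[15,1,-0.5,0,28,1,-0.5,0,33,1,-0.5,0,33,1,-0.5,0,33,1,-0.5,0]'

```text
time: 48.72
position: [468.5, 81.3, 38.1]
ee_rot: [-25.1, 87.7, -15.7]
ft_force: [0.6, -0.5, -0.8]
finger_gap: 62.0
```

```bash
python3 - <<'E'
from chk import *
chk('w29',-15,59,23)
E
```

```text
shift [ 2.   0.4 -1.2] turn -0.0 alt 180.0 | at [468.5  81.3  38.1] jaw yaw 9.5 gap 62.0 t 48.73 j6 -7.7
[-25.13663651  87.74885752 -15.65812471] [ 0.60606832 -0.52749122 -0.81060231]
```

View pics/w29f.png

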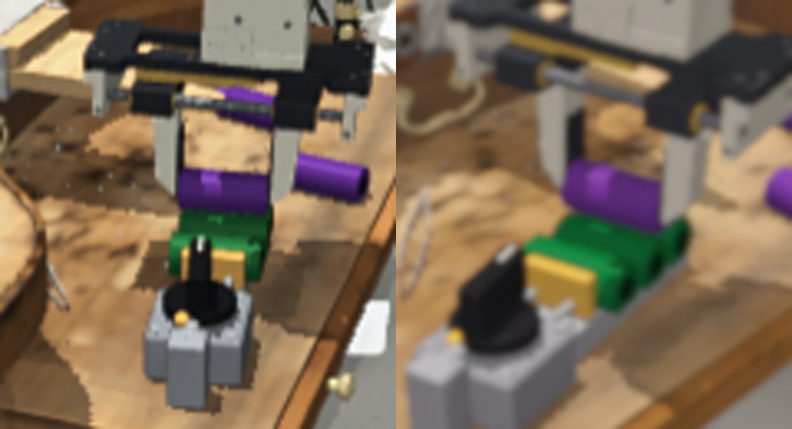

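Emit:
arm_command --commands '[2,0.5,-1,0,3,0.5,-1,0,3,0.5,-1,0]'

```text
time: 49.25
position: [467.9, 81.5, 36.1]
ee_rot: [-24.9, 87.7, -15.4]
ft_force: [-2.3, -1.2, 9.5]
finger_gap: 62.1
```

Contact (9.5 N). Back off slightly and release.

Emit:
arm_command --commands '[-0.8,0,0,0,-0.8,0,0,0]'

```text
time: 49.5
position: [467.8, 81.6, 36.9]
ee_rot: [-24.9, 87.7, -15.4]
ft_force: [-0.0, 0.6, -0.9]
finger_gap: 62.2
```

Emit:
arm_command --commands '[0,0,0,0,0,0,0,0,0,0,0,0,0,0,0,0]' --claw 58

```text
time: 50.0
position: [467.8, 81.6, 36.8]
ee_rot: [-24.8, 87.7, -15.4]
ft_force: [-0.2, -0.1, -0.5]
finger_gap: 70.8
```

Emit:
arm_command --commands '[-40,0,0,0,-90,0,0,0,-120,-40,0,0,-120,-65,0,0,-120,-65,0,0,-120,-65,0,0]'

```text
time: 50.75
position: [473.3, 19.3, 157.4]
ee_rot: [-24.6, 87.7, -15.1]
ft_force: [-0.2, -0.1, -0.4]
finger_gap: 71.1
```

```bash
python3 - <<'E'
from chk import *
chk('w30',-15,59,23,[(-15,58),(30,32)])
E
```

```text
shift [120.4  64.3  -0. ] turn -0.0 alt 180.0 | at [473.3  19.3 157.4] jaw yaw 9.5 gap 71.1 t 50.75 j6 -16.0
[-24.61618859  87.73473566 -15.14323553] [-0.20368306 -0.06043655 -0.41907204]
```

View pics/w30o.png

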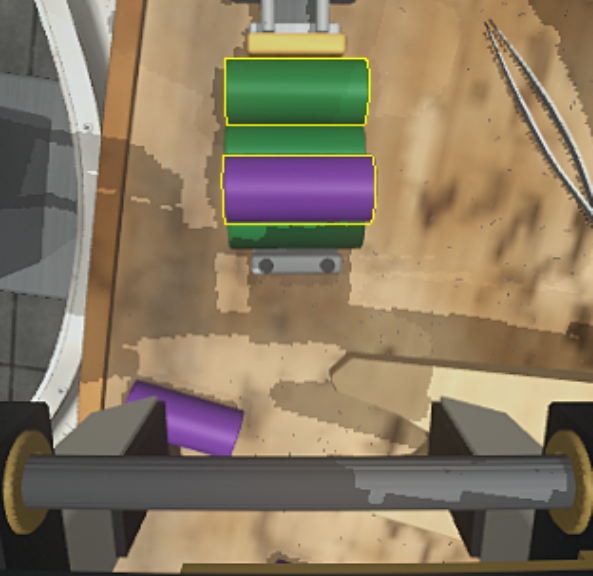

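View pics/w30f.png

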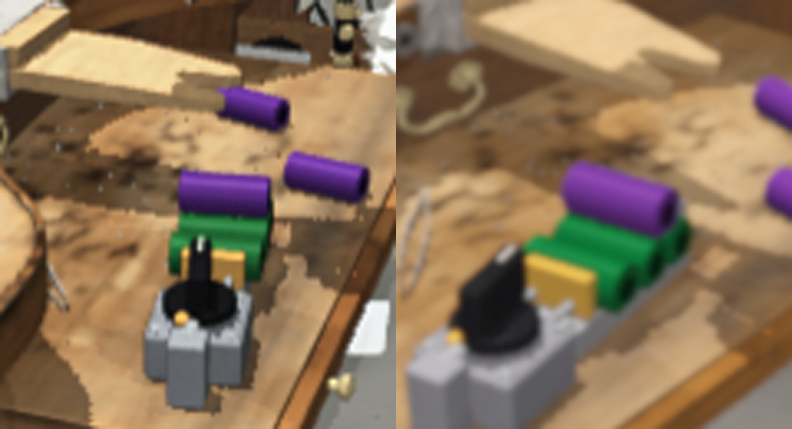

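```bash
python3 - <<'E'
from chk import *
C=load('w27')[1]
for z in (76,110): print(onz(C,[[480,100],[465,140],[440,180],[415,215]],z).round())
t=[522+1.4*.96,-169.8-.3,60];goto(t,-15.5)
E
```

```text
[[ 665.  -97.   76.]
 [ 657. -135.   76.]
 [ 639. -176.   76.]
 [ 620. -213.   76.]]
[[ 640.  -98.  110.]
 [ 634. -132.  110.]
 [ 618. -169.  110.]
 [ 601. -202.  110.]]
shift [ 101.3 -193.6   14.2] turn 25.1 alt -154.9 | at [473.4  19.6 157.5] jaw yaw 9.6 gap 70.9 t 50.9 j6 -16.0
```

```bash
python3 - <<'E'
from chk import *
goto([509.4,-166,70],74.5)
E
```

```text
shift [  90.7 -187.5    1.5] turn -64.9 alt 115.1 | at [473.4  19.6 157.5] jaw yaw 9.6 gap 70.9 t 50.9 j6 -16.0
```

Emit:
arm_command --commands '[0,-60,0,-10.5,0,-120,1,-21,0,-180,1,-31.5,30,-187,1.5,-42,70,-187,1.5,-53,91,-187.5,1.5,-63,91,-187.5,1.5,-65,91,-187.5,1.5,-65,91,-187.5,1.5,-65]' --claw 116

```text
time: 52.02
position: [509.7, -165.7, 69.9]
ee_rot: [-89.8, 87.7, -15.3]
ft_force: [0.3, 0.5, -0.3]
finger_gap: 50.0
```

```bash
python3 - <<'E'
from chk import *
goto([509.4,-166,-12],74.5)
im,C=save('w31')
for c,x,e,a,_,_ in allfit('w31'): print(c,x[:2].round(1),np.degrees(x[2]).round(1),'rms',round(e,2),a)
E
```

```text
shift [81.8  3.5 -0.4] turn 0.0 alt -180.0 | at [ 509.7 -165.7   69.9] jaw yaw 74.5 gap 50.0 t 52.02 j6 -101.3
purple [426.1 -56.5] -9.7 rms 0.77 3969
purple [ 523.2 -169.9] -15.7 rms 5.26 2112
```

View pics/w31.png

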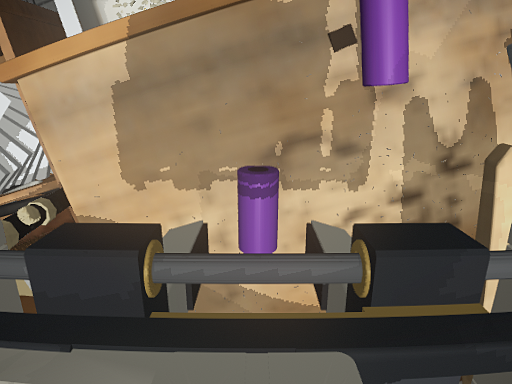

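Emit:
arm_command --commands '[45,3,0,0,81,3,0,0,81,3,0,0,81,3,0,0]'

```text
time: 52.58
position: [510.8, -166.2, -9.8]
ee_rot: [-90.4, 87.6, -15.9]
ft_force: [-0.4, -0.3, -0.1]
finger_gap: 50.3
```

Emit:
arm_command --commands '[0,0,0,0,0,0,0,0,0,0,0,0,0,0,0,0,-8,0,0,0,-8,0,0,0]' --claw 255 --grip_force 25

```text
time: 53.32
position: [510.8, -166.3, -1.2]
ee_rot: [-90.6, 87.5, -16.1]
ft_force: [-0.1, -0.3, -1.0]
finger_gap: 29.0
```

```bash
python3 - <<'E'
from chk import *
goto([425,-166,-4],90)
E
```

```text
shift [ -0.8  82.8 -22.7] turn -15.5 alt 164.5 | at [ 510.8 -166.3   -1.2] jaw yaw 74.5 gap 29.0 t 53.33 j6 -101.5
```

Emit:
arm_command --commands '[-2,40,-11,-8,-1,83,-23,-15.5,-1,83,-23,-15.5,3,83,-23,-15.5,8,83,-23,-15.5,8,83,-23,-15.5,8,83,-23,-15.5]'

```text
time: 54.2
position: [427.0, -167.2, -11.6]
ee_rot: [-107.5, 87.3, -17.5]
ft_force: [-4.2, -0.5, 16.1]
finger_gap: 29.0
```

Emit:
arm_command --commands '[0,0,0,0,0,0,0,0,0,0,0,0,-50,0,0,0,-110,0,0,0,-130,0,0,0,-130,0,0,0]' --claw 116

```text
time: 55.08
position: [422.2, -165.9, 119.4]
ee_rot: [-108.5, 87.1, -18.5]
ft_force: [0.7, -0.0, -1.0]
finger_gap: 50.0
```

```bash
python3 - <<'E'
from chk import *
print(pose()[0],arm.sense()['ee_rot'])
im,C=save('w32')
for c,x,e,a,_,_ in allfit('w32'): print(c,x[:2].round(1),np.degrees(x[2]).round(1),'rms',round(e,2),a)
E
```

```text
[ 422.16595418 -165.8796348   119.43868919] [-108.51630005   87.13851587  -18.4921373 ]
purple [426.7 -56.7] -9.3 rms 0.93 2514
purple [ 437.6 -168. ] -0.0 rms 3.28 2137
```

View pics/w32.png

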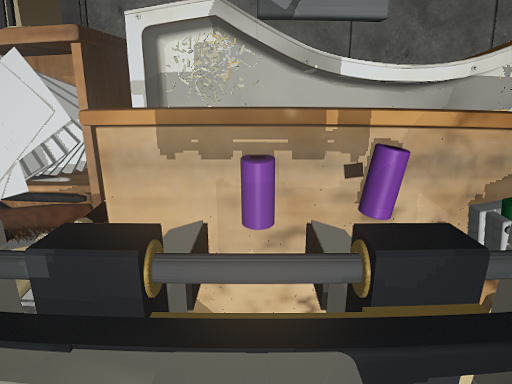

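```bash
sed -i 's/m\[222:\]=0/m[235:]=0/' seg.py; python3 - <<'E'
from chk import *
for c,x,e,a,_,_ in allfit('w32'):
    print(c,x[:2].round(1),np.degrees(x[2]).round(1),'rms',round(e,2),a)
    if x[1]<-100: goto([x[0]+2,x[1],60],np.degrees(x[2]))
E
```

```text
purple [426.7 -56.7] -9.3 rms 0.93 2514
purple [ 437.2 -168. ] 0.1 rms 1.52 2332
shift [ 58.9 -15.3  -1.8] turn 89.9 alt -90.1 | at [ 421.3 -165.4  118.1] jaw yaw 90.0 gap 50.2 t 55.12 j6 -122.1
```

Emit:
arm_command --commands '[0,-15,-2,10.5,10,-15,-2,21,20,-15,-2,31.5,30,-15,-2,42,40,-15,-2,52.5,50,-15,-2,63,59,-15,-2,73.5,59,-15,-2,84,59,-15,-2,90,59,-15,-2,90,59,-15,-2,90]' --claw 54

```text
time: 56.5
position: [438.4, -167.9, 58.9]
ee_rot: [-17.3, 87.4, -17.1]
ft_force: [0.1, -0.2, -0.3]
finger_gap: 72.6
```

```bash
python3 - <<'E'
from chk import *
goto([437.2+2,-168,-11],0);print(arm.sense()['ee_rot'],pose()[1].as_matrix()[:,0].round(3))
save('w33')
E
```

```text
shift [69.9  0.8 -2.2] turn 0.2 alt -179.8 | at [ 438.4 -167.9   58.9] jaw yaw 0.2 gap 72.6 t 56.5 j6 -31.5
[-17.25016586  87.41126668 -17.11599551] [ 0.043 -0.013 -0.999]
```

View pics/w33.png

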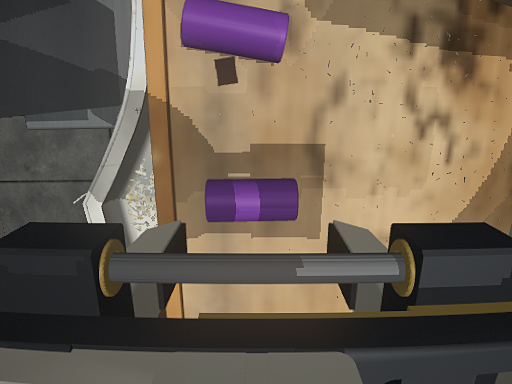

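Emit:
arm_command --commands '[40,1,-2,0,69,1,-2.5,0,69,1,-2.5,0,69,1,-2.5,0]'

```text
time: 57.05
position: [439.6, -168.2, -9.2]
ee_rot: [-17.7, 87.3, -17.6]
ft_force: [-1.2, -0.6, 0.5]
finger_gap: 72.2
```

Emit:
arm_command --commands '[0,0,0,0,0,0,0,0,0,0,0,0,-20,0,0,0,-70,0,0,0,-130,0,0,0,-130,0,0,0,-130,0,0,0]' --claw 255 --grip_force 25

```text
time: 58.05
position: [433.4, -166.1, 120.4]
ee_rot: [-17.7, 87.3, -17.5]
ft_force: [-0.6, -0.1, -1.3]
finger_gap: 62.1
```

```bash
python3 - <<'E'
from chk import *
t=tgt(0,15,98);t[0]+=1.7
goto(t,YAW);print(pose()[1].as_matrix()[:,0].round(3))
E
```

```text
shift [ 47.8 277.8  27.9] turn -9.3 alt 170.7 | at [ 433.4 -166.1  120.4] jaw yaw 0.2 gap 62.1 t 58.05 j6 -31.5
[ 0.044 -0.014 -0.999]
```

Emit:
arm_command --commands '[0,60,6,-3,0,120,12,-6,0,180,18,-9.3,0,240,24,-9.3,15,277,28,-9.3,45,278,28,-9.3,48,278,28,-9.3,48,278,28,-9.3,48,278,28,-9.3]'

```text
time: 59.18
position: [463.3, 110.8, 70.4]
ee_rot: [-26.4, 87.3, -17.0]
ft_force: [-0.8, 1.0, -0.4]
finger_gap: 61.7
```

```bash
python3 - <<'E'
from chk import *
chk('w34',15,60,21)
E
```

```text
shift [31.3  1.1 -2.3] turn -0.1 alt 179.9 | at [463.3 110.8  70.4] jaw yaw 9.4 gap 61.7 t 59.17 j6 -3.5
[-26.42935088  87.28612459 -17.04300282] [-0.78181483  1.02375109 -0.40069919]
```

View pics/w34o.png

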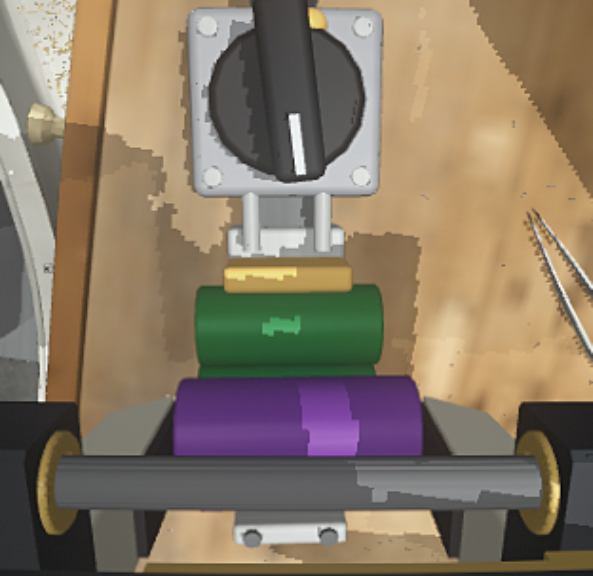

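View pics/w34f.png

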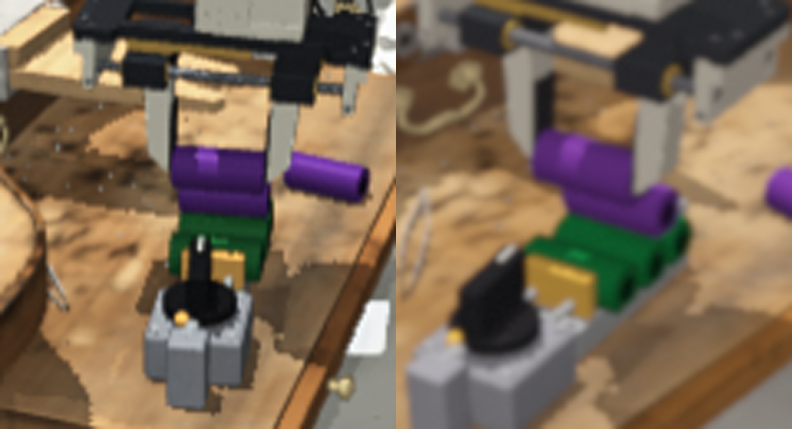

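Emit:
arm_command --commands '[15,2.5,-2,0,26,2.5,-2,0,30,2.5,-2,0,30,2.5,-2,0,30,2.5,-2,0]'

```text
time: 59.95
position: [462.6, 112.7, 40.7]
ee_rot: [-26.1, 87.2, -16.7]
ft_force: [-0.1, 0.1, -0.6]
finger_gap: 61.9
```

```bash
python3 - <<'E'
from chk import *
chk('w35',16.5,60,21)
E
```

```text
shift [ 1.7  0.  -0.6] turn -0.1 alt 179.9 | at [462.6 112.7  40.7] jaw yaw 9.4 gap 61.9 t 59.95 j6 -3.1
[-26.05383322  87.23713384 -16.65053945] [-0.12706861  0.1020218  -0.61514077]
```

View pics/w35f.png

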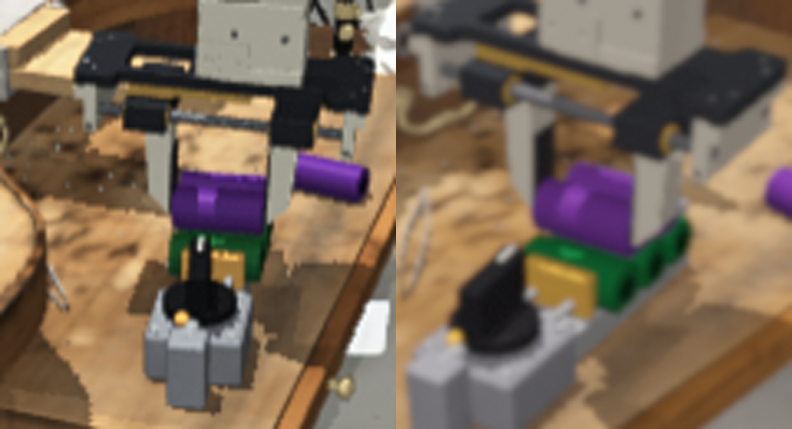

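Emit:
arm_command --commands '[1,0,0,0,1.5,0,0,0]'

```text
time: 60.35
position: [462.6, 112.7, 39.2]
ee_rot: [-26.0, 87.2, -16.6]
ft_force: [-0.1, 0.5, -0.6]
finger_gap: 61.9
```

Emit:
arm_command --commands '[1,0,0,0,1.5,0,0,0]'

```text
time: 60.6
position: [462.8, 112.6, 38.0]
ee_rot: [-26.1, 87.2, -16.6]
ft_force: [-1.9, -1.2, 9.0]
finger_gap: 62.1
```

Emit:
arm_command --commands '[-0.8,0,0,0,-0.8,0,0,0]'

```text
time: 60.85
position: [462.7, 112.6, 38.8]
ee_rot: [-26.0, 87.2, -16.6]
ft_force: [0.4, -0.3, -0.5]
finger_gap: 61.5
```

Emit:
arm_command --commands '[0,0,0,0,0,0,0,0,0,0,0,0,0,0,0,0,-40,0,0,0,-90,0,0,0,-120,-60,0,0,-120,-95,0,0,-120,-95,0,0,-120,-95,0,0]' --claw 58

```text
time: 62.1
position: [472.2, 20.9, 160.4]
ee_rot: [-25.8, 87.3, -16.4]
ft_force: [0.4, -0.3, 0.3]
finger_gap: 70.9
```

```bash
python3 - <<'E'
from chk import *
chk('w36',15,60,21,[(-15,58),(15,58)])
im,C=load('w36')
for c,x,e,a,_,_ in allfit('w36'): print(c,x[:2].round(1),np.degrees(x[2]).round(1),'rms',round(e,2),a)
E
```

```text
shift [119.6  93.1  -0.2] turn -0.1 alt 179.9 | at [472.2  20.9 160.4] jaw yaw 9.4 gap 70.9 t 62.1 j6 -15.5
[-25.7594413   87.26782854 -16.38580806] [ 0.44127374 -0.33867243  0.27103591]
green [461.5 132.4] -20.5 rms 8.14 970
green [473.   52.5] -18.2 rms 7.33 950
purple [464.9 100.8] 9.6 rms 16.5 5953
purple [425.8 -62.1] 0.0 rms 6.05 664
```

View pics/w36o.png

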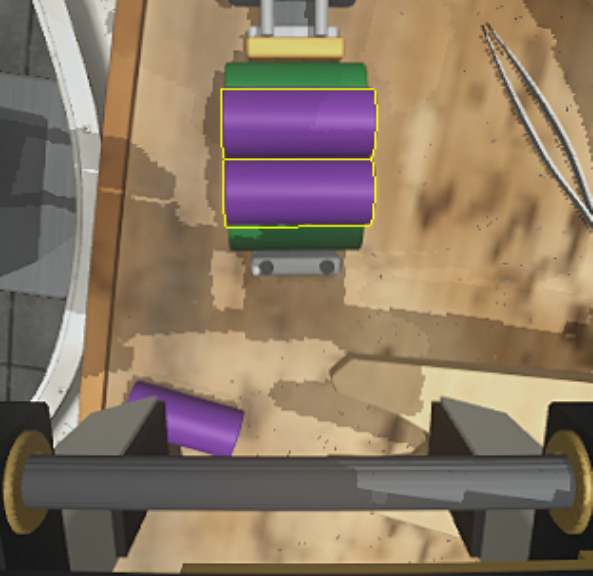

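View pics/w36f.png

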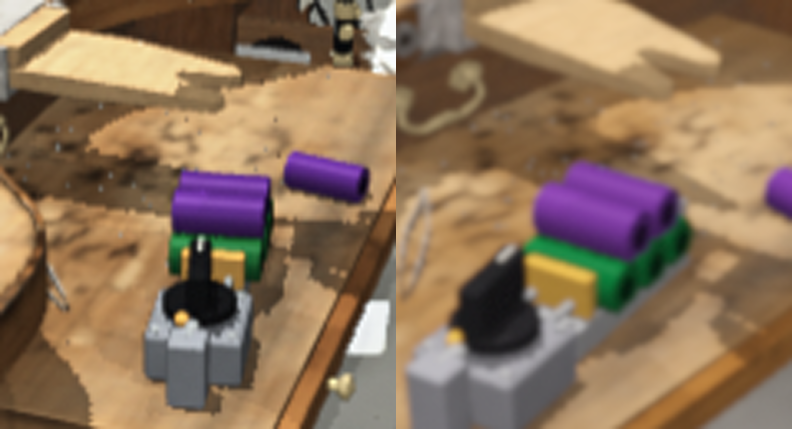

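```bash
python3 - <<'E'
from chk import *
goto([428,-57,75],80.3)
E
```

```text
shift [ 84.3 -68.4 -60.2] turn -70.8 alt 109.2 | at [472.2  21.5 160.3] jaw yaw 9.5 gap 71.3 t 62.25 j6 -15.6
```

Emit:
arm_command --commands '[0,-30,-30,-10.5,0,-68,-60,-21,20,-68,-60,-31.5,40,-68,-60,-42,60,-68,-60,-52.5,84,-68,-60,-63,84,-68,-60,-70.8,84,-68,-60,-70.8,84,-68,-60,-70.8]' --claw 116

```text
time: 63.38
position: [428.3, -56.2, 75.4]
ee_rot: [-96.6, 87.2, -16.4]
ft_force: [-0.2, -0.0, -0.2]
finger_gap: 50.1
```

```bash
python3 - <<'E'
from chk import *
goto([428,-57,-9],80.3)
im,C=save('w37')
for c,x,e,a,_,_ in allfit('w37'): print(c,x[:2].round(1),np.degrees(x[2]).round(1),'rms',round(e,2),a)
E
```

```text
shift [84.3  4.2 -0.4] turn -0.1 alt 179.9 | at [428.3 -56.2  75.4] jaw yaw 80.2 gap 50.1 t 63.38 j6 -98.0
green [455.5  92.9] -80.9 rms 8.14 2752
purple [427.6 -57.2] -9.5 rms 1.39 3341
purple [455.7 107.5] 1.7 rms 8.13 3313
```

View pics/w37.png

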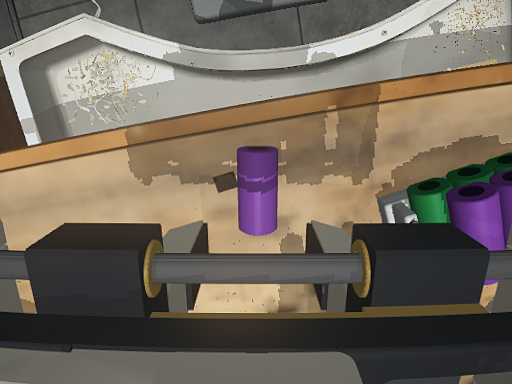

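Emit:
arm_command --commands '[45,4,0,0,83,4,0,0,83,4,0,0,83,4,0,0]'

```text
time: 63.92
position: [428.9, -56.9, -6.6]
ee_rot: [-96.7, 87.2, -16.5]
ft_force: [-0.0, -0.2, 0.2]
finger_gap: 49.7
```

Emit:
arm_command --commands '[0,0,0,0,0,0,0,0,0,0,0,0,0,0,0,0,-10,0,0,0,-10,0,0,0]' --claw 255 --grip_force 25

```text
time: 64.68
position: [428.9, -56.9, 4.2]
ee_rot: [-96.7, 87.1, -16.5]
ft_force: [-0.1, 0.7, 0.0]
finger_gap: 28.1
```

```bash
python3 - <<'E'
from chk import *
goto([436,-160,0],90)
E
```

```text
shift [   6.   -24.3 -100.3] turn -9.8 alt 170.2 | at [428.9 -56.9   4.2] jaw yaw 80.2 gap 28.1 t 64.67 j6 -98.0
```

Emit:
arm_command --commands '[0,-12,-50,-5,2,-24,-100,-9.8,2,-24,-100,-9.8,8,-24,-100,-9.8,11,-24,-100,-9.8,11,-24,-100,-9.8]'

```text
time: 65.42
position: [435.7, -158.6, -5.3]
ee_rot: [-106.1, 87.1, -16.1]
ft_force: [-0.5, 1.0, -0.8]
finger_gap: 27.9
```

Emit:
arm_command --commands '[0,0,0,0,0,0,0,0,0,0,0,0,-50,0,0,0,-110,0,0,0,-130,12,0,0,-130,12,0,0,-130,12,0,0]' --claw 116

```text
time: 66.42
position: [417.2, -156.6, 123.0]
ee_rot: [-105.7, 87.2, -15.7]
ft_force: [0.1, 0.2, -0.3]
finger_gap: 49.8
```

```bash
python3 - <<'E'
from chk import *
print(pose()[0],arm.sense()['ee_rot'])
im,C=save('w38')
for c,x,e,a,_,_ in allfit('w38'):
    print(c,x[:2].round(1),np.degrees(x[2]).round(1),'rms',round(e,2),a)
    if x[1]<-90:goto([x[0]+1.8,x[1],60],np.degrees(x[2]))
E
```

```text
[ 417.2076539  -156.58389027  123.03454908] [-105.69331798   87.206855    -15.66809718]
green [447.4 100.5] -65.3 rms 1.7 663
purple [ 433.  -159.5] -0.0 rms 1.01 2283
shift [ 63.5 -14.8  -2.2] turn -90.0 alt 90.0 | at [ 417.1 -156.5  122.7] jaw yaw 90.0 gap 50.0 t 66.47 j6 -121.6
```

View pics/w38.png

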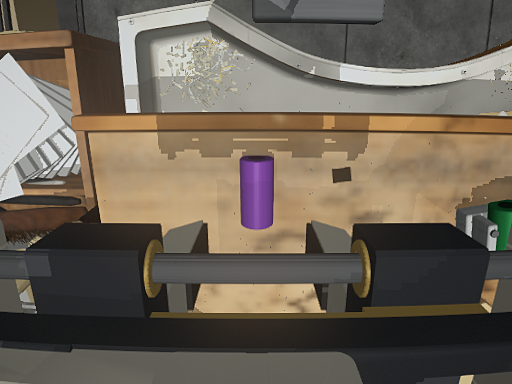

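Turn +90 (j6 −121→−31) and go down over it.

Emit:
arm_command --commands '[0,-15,-2,10.5,10,-15,-2,21,20,-15,-2,31.5,30,-15,-2,42,40,-15,-2,52.5,50,-15,-2,63,60,-15,-2,73.5,63,-15,-2,84,63,-15,-2,90,63,-15,-2,90,63,-15,-2,90]' --claw 54

```text
time: 67.85
position: [434.8, -159.1, 59.8]
ee_rot: [-15.1, 87.3, -15.0]
ft_force: [-0.2, -0.2, 0.6]
finger_gap: 72.3
```

```bash
python3 - <<'E'
from chk import *
save('w39')
for c,x,e,a,_,_ in allfit('w39'):
    if c=='purple' and x[1]<-90: print(x,e)
goto([433+1.8,-159.5,-10],0);print(arm.sense()['ee_rot'])
E
```

```text
[ 4.32559301e+02 -1.59761475e+02  1.91825296e-03] 0.8864547693900738
shift [70.   0.5 -3.3] turn 0.1 alt -179.9 | at [ 434.9 -159.2   60. ] jaw yaw 0.1 gap 72.5 t 67.9 j6 -30.9
[-15.25818422  87.30165842 -15.12771475]
```

Emit:
arm_command --commands '[40,0.3,-3,0,69,0.3,-3.5,0,69,0.3,-3.5,0,69,0.3,-3.5,0]'

```text
time: 68.4
position: [435.0, -160.0, -8.3]
ee_rot: [-15.5, 87.3, -15.4]
ft_force: [-0.0, 1.0, 1.3]
finger_gap: 72.4
```

Emit:
arm_command --commands '[0,0,0,0,0,0,0,0,0,0,0,0,-20,0,0,0,-70,0,0,0,-130,0,0,0,-150,0,0,0,-150,0,0,0]' --claw 255 --grip_force 25

```text
time: 69.4
position: [428.9, -158.5, 143.2]
ee_rot: [-16.8, 87.0, -16.6]
ft_force: [-0.5, 0.4, -1.1]
finger_gap: 62.0
```

```bash
python3 - <<'E'
from chk import *
t=tgt(0,0,28+100);t[0]+=1.7
goto(t,YAW);print(arm.sense()['ee_rot'])
E
```

```text
shift [ 41.2 255.3  35. ] turn -9.3 alt 170.7 | at [ 428.9 -158.5  143.2] jaw yaw 0.2 gap 62.0 t 69.4 j6 -31.1
[-16.75817398  87.0125253  -16.58933246]
```

Emit:
arm_command --commands '[0,60,8,-3,0,120,16,-6,0,180,25,-9.3,0,240,33,-9.3,15,255,35,-9.3,40,255.5,35,-9.3,41,255.5,35,-9.3,41,255.5,35,-9.3,41,255.5,35,-9.3]'

```text
time: 70.53
position: [465.7, 95.9, 100.7]
ee_rot: [-25.7, 87.0, -16.3]
ft_force: [0.3, 0.6, -0.6]
finger_gap: 61.8
```

```bash
python3 - <<'E'
from chk import *
chk('w40',0,85.5,20.3)
E
```

```text
shift [35.4  1.3 -2.5] turn -0.1 alt 179.9 | at [465.7  95.9 100.7] jaw yaw 9.4 gap 61.8 t 70.53 j6 -5.5
[-25.71309422  86.95524175 -16.30376901] [ 0.28121548  0.58907129 -0.61887123]
```

View pics/w40o.png

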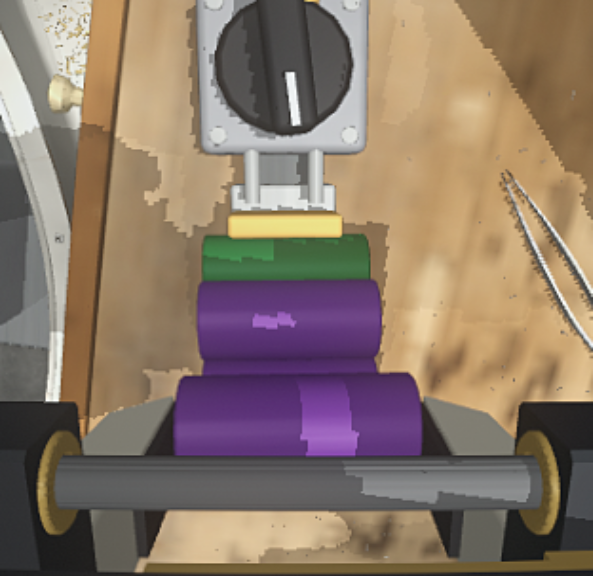

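View pics/w40f.png

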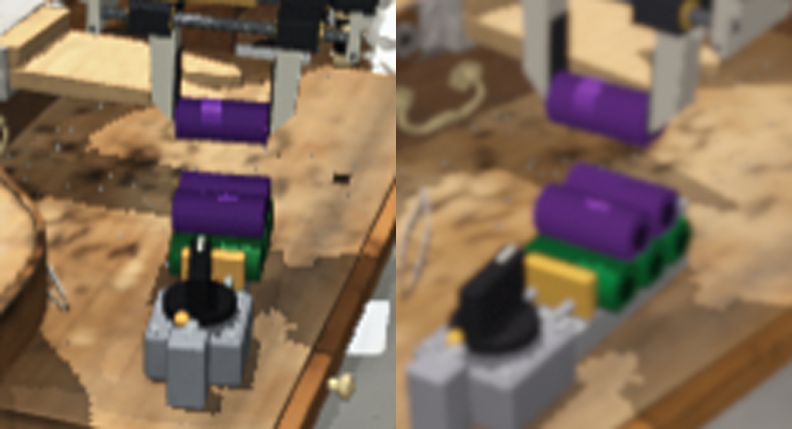

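Emit:
arm_command --commands '[15,1.3,-2,0,28,1.3,-2.5,0,33,1.3,-2.5,0,34,1.3,-2.5,0,34,1.3,-2.5,0]'

```text
time: 71.3
position: [464.9, 96.5, 66.8]
ee_rot: [-25.5, 86.9, -16.1]
ft_force: [-0.2, -0.6, -1.2]
finger_gap: 62.1
```

```bash
python3 - <<'E'
from chk import *
chk('w41',0,85,20.3)
E
```

```text
shift [ 2.1 -0.2 -0.2] turn -0.0 alt 180.0 | at [464.9  96.5  66.8] jaw yaw 9.5 gap 62.1 t 71.3 j6 -5.3
[-25.52192915  86.92616432 -16.08698294] [-0.20223671 -0.5936209  -1.21906767]
```

View pics/w41f.png

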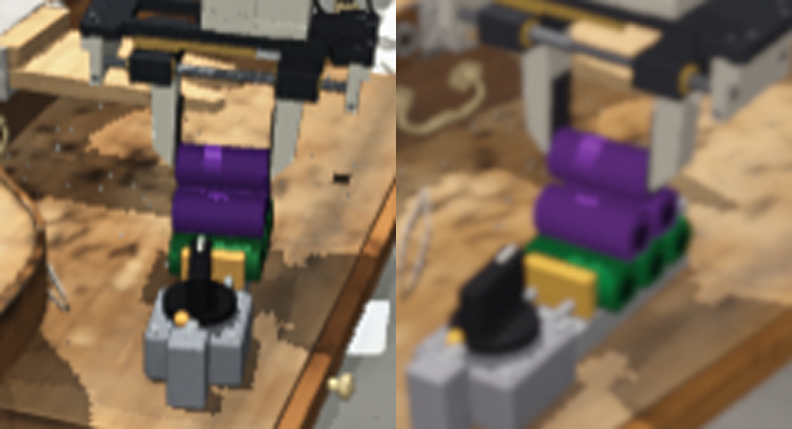

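Emit:
arm_command --commands '[1,0,0,0,1.2,0,0,0]'

```text
time: 71.7
position: [465.0, 96.6, 65.8]
ee_rot: [-25.4, 86.9, -15.9]
ft_force: [0.2, 0.5, -0.1]
finger_gap: 62.2
```

Emit:
arm_command --commands '[0.7,0,0,0,0.8,0,0,0]'

```text
time: 71.95
position: [465.0, 96.6, 64.9]
ee_rot: [-25.4, 86.9, -16.0]
ft_force: [-1.0, -0.1, -0.9]
finger_gap: 62.4
```

Emit:
arm_command --commands '[0.7,0,0,0,0.8,0,0,0]'

```text
time: 72.2
position: [465.1, 96.5, 64.2]
ee_rot: [-25.4, 86.9, -15.9]
ft_force: [0.1, 0.5, -0.3]
finger_gap: 62.1
```

Emit:
arm_command --commands '[0.7,0,0,0,0.8,0,0,0]'

```text
time: 72.45
position: [465.2, 96.4, 63.8]
ee_rot: [-25.5, 86.9, -16.0]
ft_force: [-2.8, -1.2, 6.4]
finger_gap: 61.8
```

Emit:
arm_command --commands '[-0.5,0,0,0,-0.5,0,0,0]'

```text
time: 72.7
position: [465.2, 96.5, 64.3]
ee_rot: [-25.4, 86.9, -16.0]
ft_force: [0.5, -0.0, -0.7]
finger_gap: 62.1
```

Emit:
arm_command --commands '[0,0,0,0,0,0,0,0,0,0,0,0,0,0,0,0,-40,0,0,0,-90,0,0,0,-100,-50,0,0,-100,-80,0,0,-100,-80,0,0,-100,-80,0,0]' --claw 55

```text
time: 73.95
position: [472.7, 19.5, 165.8]
ee_rot: [-25.1, 86.9, -15.7]
ft_force: [-1.0, -0.1, 0.0]
finger_gap: 72.3
```

```bash
python3 - <<'E'
from chk import *
chk('w42',0,85,20.3,[(-15,58),(15,58),(0,83)])
E
```

```text
shift [99.4 79.3 -0.1] turn -0.0 alt 180.0 | at [472.7  19.5 165.8] jaw yaw 9.5 gap 72.3 t 73.95 j6 -15.7
[-25.14736882  86.92901342 -15.72592349] [-0.9683871  -0.09719244  0.0140837 ]
```

View pics/w42o.png

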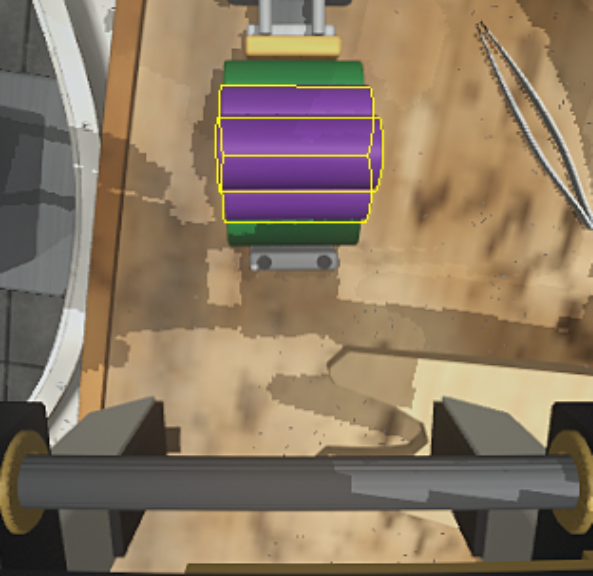

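View pics/w42f.png

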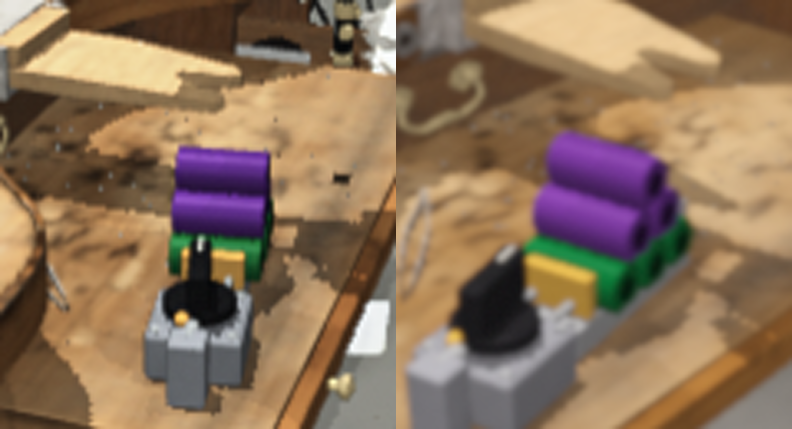

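Emit:
arm_command --commands '[0,0,0,0,0,0,0,0,0,0,0,0,0,0,0,0]'

```text
time: 74.6
position: [472.8, 20.0, 165.8]
ee_rot: [-25.3, 86.9, -15.8]
ft_force: [0.2, -0.2, -0.4]
finger_gap: 72.2
```

```bash
python3 - <<'E'
from chk import *
a=arm.snapshot('side');im,C=save('w43');b=load('w42')[0]
print('diff',np.abs(im[:200].astype(int)-b[:200]).max(),arm.sense()['ft_force'],arm.sense()['time'])
print(arm.hand_in())
E
```

```text
diff 139 [-0.24613729  0.19404344 -0.74766511] 74.7
the job is handed in; nothing more can be done
None
```

I opened the clamp, set the purple tube aside and laid the three greens in the cradle. I then turned the knob past its detent and built the purple pyramid, two tubes in the gaps and the third on top. The job was handed in at about 75 s, with the gripper open and clear of everything.

**Last checks:**
- The final wrist picture matches the model outlines for the upper three tubes to about a pixel or two.
- A wrist picture taken just after closing matched the model for the green row and the brass cheek in the same way.
- The side and scene pictures show the stack standing, with all tubes in line.
- The knob stood at about 1.4 rad when I let go of it. I worked this out from the jaw angle and did not measure it again, but the later pictures show it still turned shut.
- The tweezers looked unmoved in every picture. I did not measure them.

**What disagreed or went wrong:**
- **Fingertips:** they stand about 20 mm behind the reported tool point, not 8 mm ahead as the text says. My first grip on the knob closed on nothing because of this. I measured the real position in the pictures and corrected for it.
- **Purple tube in the clamp:** it was knocked out of the cradle while the clamp was being opened. I gripped it tilted, and pressing it down turned it upright. It then lay down by itself when I let go.
- **Tool tilt:** the tool had drifted to about 3° of tilt by the end, but the placings still came out right.
- **Stillness check:** the last picture-to-picture comparison showed a maximum pixel difference of 139 instead of a match. The arm had crept about 0.5 mm between the two pictures, which probably explains it. I handed in without looking into it, so that check does not confirm the stack was still.

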